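# Fit the probes to the analyser and start it

### The job

Fit every probe that is in the soaking stand into a port of its own size on the analyser, thick probes in wide ports and slim ones in narrow ports, upright and fully home on their collars; take out a blanking plug only where a probe needs the port, lay the plugs you take out in the steel tray, and leave every other port plugged. When all probes are in, press the start key down and let it come up again. The probes are glass, so let none fall to the bench, and leave the wash bottle, waste cup and vial undisturbed.

Things in the scene. Friction and masses are not known exactly. Their poses are not given: they have to be found in the camera images.
- analyser: Fixed off-white bench analyser; flat deck 250 mm (its y) by 170 mm (its x), 20 mm thick, hollow beneath, top 110 mm above the bench, with five probe ports in a row along its y. Beyond the row's -y end come the start key, then a console block with display, 150 mm high. Origin: on the bench under the third port; z up; x across the row.
- port1 (a point): Port 1 of 5 (the row starts at the start-key end): plain round wide, 17 mm hole through the deck; the point is the centre of its mouth, level with the deck top. Ports are 48 mm apart. For thick probes and wide plugs. At every start a blanking plug sits in it.
- port2 (a point): Port 2 of 5 (the row starts at the start-key end): plain round wide, 17 mm hole through the deck; the point is the centre of its mouth, level with the deck top. Ports are 48 mm apart. For thick probes and wide plugs. At every start a blanking plug sits in it.
- port3 (a point): Port 3 of 5 (the row starts at the start-key end): plain round narrow, 12 mm hole through the deck; the point is the centre of its mouth, level with the deck top. Ports are 48 mm apart. For slim probes and narrow plugs. At every start a blanking plug sits in it.
- port4 (a point): Port 4 of 5 (the row starts at the start-key end): plain round narrow, 12 mm hole through the deck; the point is the centre of its mouth, level with the deck top. Ports are 48 mm apart. For slim probes and narrow plugs. At every start a blanking plug sits in it.
- port5 (a point): Port 5 of 5 (the row starts at the start-key end): plain round narrow, 12 mm hole through the deck; the point is the centre of its mouth, level with the deck top. Ports are 48 mm apart. For slim probes and narrow plugs. At every start a blanking plug sits in it.
- probe_thick1: Thick probe, round, 80 g: 14 mm shaft with round end, 85 mm long; collar 34 mm wide, 85 to 91 mm from the origin, whose underside rests on the deck when home; black head to grip, 26 mm in diameter, 91 to 133 mm from the origin; brass nub 10 mm wide up to 145 mm. Origin: the very tip of the shaft; z up the probe. At the start it hangs upright by its collar in the stand, or is absent.
- probe_thick2: Thick probe, round, 80 g: 14 mm shaft with round end, 85 mm long; collar 34 mm wide, 85 to 91 mm from the origin, whose underside rests on the deck when home; black head to grip, 26 mm in diameter, 91 to 133 mm from the origin; brass nub 10 mm wide up to 145 mm. Origin: the very tip of the shaft; z up the probe. At the start it hangs upright by its collar in the stand, or is absent.
- probe_slim1: Slim probe, round, 80 g: 9 mm shaft with round end, 85 mm long; collar 26 mm wide, 85 to 91 mm from the origin, whose underside rests on the deck when home; black head to grip, 16 mm in diameter, 91 to 133 mm from the origin; brass nub 10 mm wide up to 145 mm. Origin: the very tip of the shaft; z up the probe. At the start it hangs upright by its collar in the stand, or is absent.
- probe_slim2: Slim probe, round, 80 g: 9 mm shaft with round end, 85 mm long; collar 26 mm wide, 85 to 91 mm from the origin, whose underside rests on the deck when home; black head to grip, 16 mm in diameter, 91 to 133 mm from the origin; brass nub 10 mm wide up to 145 mm. Origin: the very tip of the shaft; z up the probe. At the start it hangs upright by its collar in the stand, or is absent.
- probe_slim3: Slim probe, round, 80 g: 9 mm shaft with round end, 85 mm long; collar 26 mm wide, 85 to 91 mm from the origin, whose underside rests on the deck when home; black head to grip, 16 mm in diameter, 91 to 133 mm from the origin; brass nub 10 mm wide up to 145 mm. Origin: the very tip of the shaft; z up the probe. At the start it hangs upright by its collar in the stand, or is absent.
- plug_wide1: Wide blanking plug, grey, 40 g: 14 mm shank, round-ended, 32 mm below the origin; round flange 32 mm wide, 5 mm high; square knob 24 x 24 mm, 5 to 35 mm above the origin, sides along the plug's x and y, within 7 degrees of the analyser's at the start. Origin: centre of the flange's underside, the seat. Loose in its port, lifts straight out; let go elsewhere it may stand or fall over.
- plug_wide2: Wide blanking plug, grey, 40 g: 14 mm shank, round-ended, 32 mm below the origin; round flange 32 mm wide, 5 mm high; square knob 24 x 24 mm, 5 to 35 mm above the origin, sides along the plug's x and y, within 7 degrees of the analyser's at the start. Origin: centre of the flange's underside, the seat. Loose in its port, lifts straight out; let go elsewhere it may stand or fall over.
- plug_narrow1: Narrow blanking plug, grey, 40 g: 9 mm shank, round-ended, 32 mm below the origin; round flange 24 mm wide, 5 mm high; square knob 18 x 18 mm, 5 to 35 mm above the origin, sides along the plug's x and y, within 7 degrees of the analyser's at the start. Origin: centre of the flange's underside, the seat. Loose in its port, lifts straight out; let go elsewhere it may stand or fall over.
- plug_narrow2: Narrow blanking plug, grey, 40 g: 9 mm shank, round-ended, 32 mm below the origin; round flange 24 mm wide, 5 mm high; square knob 18 x 18 mm, 5 to 35 mm above the origin, sides along the plug's x and y, within 7 degrees of the analyser's at the start. Origin: centre of the flange's underside, the seat. Loose in its port, lifts straight out; let go elsewhere it may stand or fall over.
- plug_narrow3: Narrow blanking plug, grey, 40 g: 9 mm shank, round-ended, 32 mm below the origin; round flange 24 mm wide, 5 mm high; square knob 18 x 18 mm, 5 to 35 mm above the origin, sides along the plug's x and y, within 7 degrees of the analyser's at the start. Origin: centre of the flange's underside, the seat. Loose in its port, lifts straight out; let go elsewhere it may stand or fall over.
- tray: Open steel instrument tray, loose on the bench, 130 mm (its x) by 180 mm (its y), 30 mm high, wall and floor 3 mm, 450 g, empty at the start. Origin: centre of its underside; z up.
- stand: Fixed grey soaking stand, 80 mm (its x) by 250 mm (its y), flat top 110 mm above the bench with five alike 17 mm holes in a row along its own y, 48 mm apart, the third over the origin (on the bench); the probes hang in some of them by their collars, with their shafts visible from the sides.
- start_key (a joint): Travel of the analyser's start key in m: 0 up, 0.006 fully down. Spring return; it begins to move at about 1.5 N and bottoms at 5 N; counts as pressed from 0.004.
- start_key_top (a point): Centre of the top face of the start key, a grey round button 28 mm in diameter in a black bezel, on the analyser's deck 66 mm beyond port 1, in line with the ports; pressed straight down; the top stands 18 mm above the deck when up. The console's near wall, 40 mm above the deck, is 38 mm from its centre.
- wash_bottle: White wash bottle, 72 mm wide, 200 mm high with its bent spout; not part of the job. Origin: centre of its underside.
- waste_cup: White square plastic waste cup, 100 mm wide and high; not part of the job. Origin: centre of its underside.
- vial: Capped clear sample vial, 28 mm wide, 60 mm high; not part of the job. Origin: centre of its underside.
There are look-alikes about, which are no part of the job. Leave any blue look-alike of the plug_narrow2 alone. Leave any turquoise look-alike of the plug_narrow1 alone.

How it is judged (in metres and radians):
On the way, in this order (a step that is already met when the one before it is completed fails the run):
1. every probe is seated in a port of its size, every other port is plugged and the removed plugs lie in the tray (((horizontal distance between probe_thick1 and port1 below 0.006 m and z of probe_thick1 in the frame of port1 between -0.09 and -0.08 m and angle between probe_thick1's own z axis and vertical below 0.1 rad) or (horizontal distance between probe_thick1 and port2 below 0.006 m and z of probe_thick1 in the frame of port2 between -0.09 and -0.08 m and angle between probe_thick1's own z axis and vertical below 0.1 rad)) and ((horizontal distance between probe_thick2 and port1 below 0.006 m and z of probe_thick2 in the frame of port1 between -0.09 and -0.08 m and angle between probe_thick2's own z axis and vertical below 0.1 rad) or (horizontal distance between probe_thick2 and port2 below 0.006 m and z of probe_thick2 in the frame of port2 between -0.09 and -0.08 m and angle between probe_thick2's own z axis and vertical below 0.1 rad)) and ((horizontal distance between plug_wide1 and port1 below 0.006 m and z of plug_wide1 in the frame of port1 between -0.005 and 0.005 m and angle between plug_wide1's own z axis and vertical below 0.1 rad) or (horizontal distance between plug_wide1 and port2 below 0.006 m and z of plug_wide1 in the frame of port2 between -0.005 and 0.005 m and angle between plug_wide1's own z axis and vertical below 0.1 rad) or (x of plug_wide1 in the frame of tray between -0.062 and 0.062 m and y of plug_wide1 in the frame of tray between -0.087 and 0.087 m and z of plug_wide1 in the frame of tray between 0 and 0.05 m)) and ((horizontal distance between plug_wide2 and port1 below 0.006 m and z of plug_wide2 in the frame of port1 between -0.005 and 0.005 m and angle between plug_wide2's own z axis and vertical below 0.1 rad) or (horizontal distance between plug_wide2 and port2 below 0.006 m and z of plug_wide2 in the frame of port2 between -0.005 and 0.005 m and angle between plug_wide2's own z axis and vertical below 0.1 rad) or (x of plug_wide2 in the frame of tray between -0.062 and 0.062 m and y of plug_wide2 in the frame of tray between -0.087 and 0.087 m and z of plug_wide2 in the frame of tray between 0 and 0.05 m)) and ((horizontal distance between probe_thick1 and port1 below 0.006 m and z of probe_thick1 in the frame of port1 between -0.09 and -0.08 m and angle between probe_thick1's own z axis and vertical below 0.1 rad) or (horizontal distance between probe_thick2 and port1 below 0.006 m and z of probe_thick2 in the frame of port1 between -0.09 and -0.08 m and angle between probe_thick2's own z axis and vertical below 0.1 rad) or (horizontal distance between plug_wide1 and port1 below 0.006 m and z of plug_wide1 in the frame of port1 between -0.005 and 0.005 m and angle between plug_wide1's own z axis and vertical below 0.1 rad) or (horizontal distance between plug_wide2 and port1 below 0.006 m and z of plug_wide2 in the frame of port1 between -0.005 and 0.005 m and angle between plug_wide2's own z axis and vertical below 0.1 rad)) and ((horizontal distance between probe_thick1 and port2 below 0.006 m and z of probe_thick1 in the frame of port2 between -0.09 and -0.08 m and angle between probe_thick1's own z axis and vertical below 0.1 rad) or (horizontal distance between probe_thick2 and port2 below 0.006 m and z of probe_thick2 in the frame of port2 between -0.09 and -0.08 m and angle between probe_thick2's own z axis and vertical below 0.1 rad) or (horizontal distance between plug_wide1 and port2 below 0.006 m and z of plug_wide1 in the frame of port2 between -0.005 and 0.005 m and angle between plug_wide1's own z axis and vertical below 0.1 rad) or (horizontal distance between plug_wide2 and port2 below 0.006 m and z of plug_wide2 in the frame of port2 between -0.005 and 0.005 m and angle between plug_wide2's own z axis and vertical below 0.1 rad)) and ((horizontal distance between probe_slim1 and port3 below 0.006 m and z of probe_slim1 in the frame of port3 between -0.09 and -0.08 m and angle between probe_slim1's own z axis and vertical below 0.1 rad) or (horizontal distance between probe_slim1 and port4 below 0.006 m and z of probe_slim1 in the frame of port4 between -0.09 and -0.08 m and angle between probe_slim1's own z axis and vertical below 0.1 rad) or (horizontal distance between probe_slim1 and port5 below 0.006 m and z of probe_slim1 in the frame of port5 between -0.09 and -0.08 m and angle between probe_slim1's own z axis and vertical below 0.1 rad)) and ((horizontal distance between probe_slim2 and port3 below 0.006 m and z of probe_slim2 in the frame of port3 between -0.09 and -0.08 m and angle between probe_slim2's own z axis and vertical below 0.1 rad) or (horizontal distance between probe_slim2 and port4 below 0.006 m and z of probe_slim2 in the frame of port4 between -0.09 and -0.08 m and angle between probe_slim2's own z axis and vertical below 0.1 rad) or (horizontal distance between probe_slim2 and port5 below 0.006 m and z of probe_slim2 in the frame of port5 between -0.09 and -0.08 m and angle between probe_slim2's own z axis and vertical below 0.1 rad)) and ((horizontal distance between probe_slim3 and port3 below 0.006 m and z of probe_slim3 in the frame of port3 between -0.09 and -0.08 m and angle between probe_slim3's own z axis and vertical below 0.1 rad) or (horizontal distance between probe_slim3 and port4 below 0.006 m and z of probe_slim3 in the frame of port4 between -0.09 and -0.08 m and angle between probe_slim3's own z axis and vertical below 0.1 rad) or (horizontal distance between probe_slim3 and port5 below 0.006 m and z of probe_slim3 in the frame of port5 between -0.09 and -0.08 m and angle between probe_slim3's own z axis and vertical below 0.1 rad)) and ((horizontal distance between plug_narrow1 and port3 below 0.006 m and z of plug_narrow1 in the frame of port3 between -0.005 and 0.005 m and angle between plug_narrow1's own z axis and vertical below 0.1 rad) or (horizontal distance between plug_narrow1 and port4 below 0.006 m and z of plug_narrow1 in the frame of port4 between -0.005 and 0.005 m and angle between plug_narrow1's own z axis and vertical below 0.1 rad) or (horizontal distance between plug_narrow1 and port5 below 0.006 m and z of plug_narrow1 in the frame of port5 between -0.005 and 0.005 m and angle between plug_narrow1's own z axis and vertical below 0.1 rad) or (x of plug_narrow1 in the frame of tray between -0.062 and 0.062 m and y of plug_narrow1 in the frame of tray between -0.087 and 0.087 m and z of plug_narrow1 in the frame of tray between 0 and 0.05 m)) and ((horizontal distance between plug_narrow2 and port3 below 0.006 m and z of plug_narrow2 in the frame of port3 between -0.005 and 0.005 m and angle between plug_narrow2's own z axis and vertical below 0.1 rad) or (horizontal distance between plug_narrow2 and port4 below 0.006 m and z of plug_narrow2 in the frame of port4 between -0.005 and 0.005 m and angle between plug_narrow2's own z axis and vertical below 0.1 rad) or (horizontal distance between plug_narrow2 and port5 below 0.006 m and z of plug_narrow2 in the frame of port5 between -0.005 and 0.005 m and angle between plug_narrow2's own z axis and vertical below 0.1 rad) or (x of plug_narrow2 in the frame of tray between -0.062 and 0.062 m and y of plug_narrow2 in the frame of tray between -0.087 and 0.087 m and z of plug_narrow2 in the frame of tray between 0 and 0.05 m)) and ((horizontal distance between plug_narrow3 and port3 below 0.006 m and z of plug_narrow3 in the frame of port3 between -0.005 and 0.005 m and angle between plug_narrow3's own z axis and vertical below 0.1 rad) or (horizontal distance between plug_narrow3 and port4 below 0.006 m and z of plug_narrow3 in the frame of port4 between -0.005 and 0.005 m and angle between plug_narrow3's own z axis and vertical below 0.1 rad) or (horizontal distance between plug_narrow3 and port5 below 0.006 m and z of plug_narrow3 in the frame of port5 between -0.005 and 0.005 m and angle between plug_narrow3's own z axis and vertical below 0.1 rad) or (x of plug_narrow3 in the frame of tray between -0.062 and 0.062 m and y of plug_narrow3 in the frame of tray between -0.087 and 0.087 m and z of plug_narrow3 in the frame of tray between 0 and 0.05 m)) and ((horizontal distance between probe_slim1 and port3 below 0.006 m and z of probe_slim1 in the frame of port3 between -0.09 and -0.08 m and angle between probe_slim1's own z axis and vertical below 0.1 rad) or (horizontal distance between probe_slim2 and port3 below 0.006 m and z of probe_slim2 in the frame of port3 between -0.09 and -0.08 m and angle between probe_slim2's own z axis and vertical below 0.1 rad) or (horizontal distance between probe_slim3 and port3 below 0.006 m and z of probe_slim3 in the frame of port3 between -0.09 and -0.08 m and angle between probe_slim3's own z axis and vertical below 0.1 rad) or (horizontal distance between plug_narrow1 and port3 below 0.006 m and z of plug_narrow1 in the frame of port3 between -0.005 and 0.005 m and angle between plug_narrow1's own z axis and vertical below 0.1 rad) or (horizontal distance between plug_narrow2 and port3 below 0.006 m and z of plug_narrow2 in the frame of port3 between -0.005 and 0.005 m and angle between plug_narrow2's own z axis and vertical below 0.1 rad) or (horizontal distance between plug_narrow3 and port3 below 0.006 m and z of plug_narrow3 in the frame of port3 between -0.005 and 0.005 m and angle between plug_narrow3's own z axis and vertical below 0.1 rad)) and ((horizontal distance between probe_slim1 and port4 below 0.006 m and z of probe_slim1 in the frame of port4 between -0.09 and -0.08 m and angle between probe_slim1's own z axis and vertical below 0.1 rad) or (horizontal distance between probe_slim2 and port4 below 0.006 m and z of probe_slim2 in the frame of port4 between -0.09 and -0.08 m and angle between probe_slim2's own z axis and vertical below 0.1 rad) or (horizontal distance between probe_slim3 and port4 below 0.006 m and z of probe_slim3 in the frame of port4 between -0.09 and -0.08 m and angle between probe_slim3's own z axis and vertical below 0.1 rad) or (horizontal distance between plug_narrow1 and port4 below 0.006 m and z of plug_narrow1 in the frame of port4 between -0.005 and 0.005 m and angle between plug_narrow1's own z axis and vertical below 0.1 rad) or (horizontal distance between plug_narrow2 and port4 below 0.006 m and z of plug_narrow2 in the frame of port4 between -0.005 and 0.005 m and angle between plug_narrow2's own z axis and vertical below 0.1 rad) or (horizontal distance between plug_narrow3 and port4 below 0.006 m and z of plug_narrow3 in the frame of port4 between -0.005 and 0.005 m and angle between plug_narrow3's own z axis and vertical below 0.1 rad)) and ((horizontal distance between probe_slim1 and port5 below 0.006 m and z of probe_slim1 in the frame of port5 between -0.09 and -0.08 m and angle between probe_slim1's own z axis and vertical below 0.1 rad) or (horizontal distance between probe_slim2 and port5 below 0.006 m and z of probe_slim2 in the frame of port5 between -0.09 and -0.08 m and angle between probe_slim2's own z axis and vertical below 0.1 rad) or (horizontal distance between probe_slim3 and port5 below 0.006 m and z of probe_slim3 in the frame of port5 between -0.09 and -0.08 m and angle between probe_slim3's own z axis and vertical below 0.1 rad) or (horizontal distance between plug_narrow1 and port5 below 0.006 m and z of plug_narrow1 in the frame of port5 between -0.005 and 0.005 m and angle between plug_narrow1's own z axis and vertical below 0.1 rad) or (horizontal distance between plug_narrow2 and port5 below 0.006 m and z of plug_narrow2 in the frame of port5 between -0.005 and 0.005 m and angle between plug_narrow2's own z axis and vertical below 0.1 rad) or (horizontal distance between plug_narrow3 and port5 below 0.006 m and z of plug_narrow3 in the frame of port5 between -0.005 and 0.005 m and angle between plug_narrow3's own z axis and vertical below 0.1 rad))), for 0.2 s.
2. the start key is pressed down (4 mm or more) (value of joint start_key above 0.004 m), for 0.1 s.
At the end, for the whole second after the job is handed in: Each probe sits in a port of its size within 6 mm sideways and 5 mm of fully home, upright within 0.1 rad; each other port holds a plug of its size, seated likewise; each removed plug lies inside the tray walls; the key is up again (under 1.5 mm); all at rest (all of step 1 and linear speed of each of probe_thick1, probe_thick2, probe_slim1, probe_slim2, probe_slim3, plug_wide1, plug_wide2, plug_narrow1, plug_narrow2, plug_narrow3, tray below 0.03 m/s and value of joint start_key below 0.0015 m); the robot touches nothing.
It fails at once if a probe falls to the bench (height (world z) of any of probe_thick1, probe_thick2, probe_slim1, probe_slim2, probe_slim3 below 0.014 m or angle between any of probe_thick1, probe_thick2, probe_slim1, probe_slim2, probe_slim3's own z axis and vertical above 1 rad).
It fails at once if the wash bottle, waste cup or vial is moved more than 30 mm or tipped (distance of any of wash_bottle, waste_cup, vial from where it was at the start of the episode above 0.03 m or angle between any of wash_bottle, waste_cup, vial's own z axis and vertical above 0.35 rad).
Of probe_thick1, probe_thick2, probe_slim1, probe_slim2, probe_slim3 only 3 to 4 are there at a start; the rules pass over those that are not, and their reading is None.
At some moment in a run one of tray, plug_wide1, plug_wide2, plug_narrow1, plug_narrow2, plug_narrow3 may be knocked a few centimetres aside while the robot is not near it.
It also fails if it takes over 210 s, if anything falls off the work surface, if the arm or the gripper's body presses on something with over 40 N, if the wrist force passes 120 N, or if a joint passes its speed limit or range.

### The arm

A 6-joint arm with a two-finger parallel gripper is mounted at the origin on the work surface. World frame = base frame: x ahead of the robot, y to its left, z up, the work surface at z = 0. Lengths are in mm, angles in rad, forces in N, time in s.
With the tool pointing down it reaches from about 375 to 975 mm from the base axis. Payload 3.8 kg.
Tool frame: the origin (TCP) lies midway between the tips of the shut fingers; the grasp point (between the pads) lies 19 mm behind it; z points along the fingers, y is the direction in which the jaws open and shut (so a half turn about z gives the same grasp; the last joint's range is limited). The gripper opens to 85 mm and grips with 20 to 120 N. Pads are 22 mm wide; open, the fingers measure 114 mm over their backs; the gripper's body (76 mm by 85 mm) begins 54 mm behind the grasp point. The pads swing forward as they close: fully open they stand 13 mm farther back than shut.
Start: joints at [1.286, 0.264, 1.604, -0, 1.274, -0.037], TCP at [165.556, 654.377, 231.28] pointing down, gripper open.
Joint ranges: [-2.63, 2.63], [-0.94, 2.18], [0.31, 2.57], [-1.31, 4.45], [0, 2.66], [-2.55, 2.55]. Speed limits (rad/s): [2.57, 2.57, 3.14, 3.14, 3.14, 3.14].

### API

Orientations are given as a unit quaternion [x, y, z, w].
In Python, from plant import r gives the robot as it stands.
- The arm moves only by the tool carry_out, never from a script. Its argument "commands" is a list of rows, each an object with "angular": the turn, a rotation vector about the tool's x, y, z in units of 5 degrees (1.0 is 5 degrees), a list of three; "linear": the shift along the tool's x, y, z in units of 25 mm (1.0 is 25 mm), a list of three; "fingers": the finger opening in mm, from 0 to 85.4. A call has 1 to 12 rows; each row is the pose to reach, as a shift and turn from the pose commanded when the call began, along the tool's axes at that moment; what a row does not reach only later rows make up. A row lasts 1/12 s, in which the tool goes at most 41.7 mm and 7.16 degrees, less where a joint would pass 70% of its speed; a pose out of reach is approached as far as the arm can. A call with a gripper value outside its range is refused whole. The fingers move at their own pace and stop on an object; "squeeze" is the grip in N (left out, the last holds). Time passes only in rows, so rows that repeat a pose let the fingers close. It gives the time, the measured TCP pose, the force and the opening at its end, in the units of the state.
- r.read_state(): the state, without advancing time (a new reading comes with each control period).
- r.grab_frame(name): name is "side" or "top" or "wrist"; returns the picture (400x640x3 uint8, red, green, blue); there is no depth.
- r.get_calibration(name): a dict with "vertical_fov" (degrees; the focal length in pixels is half the picture's height over the tangent of half this angle, whatever the lens; pixels are square), "cx", "cy" (the principal point, pixels), "origin" and "rotation" of the camera in the world. Camera axes: x right, y down, z forward; pixel columns grow to the right and rows downward; lengths in mm; the calibration is good to about 2 mm. The wrist camera is an equidistant fisheye: a pixel r from the principal point sees the ray r / f radians off the axis. A picture is of the moment at which its call begins: read the wrist's pose just before it. get_calibration takes no time and is no camera call; for the wrist camera it gives the pose at the moment of the call.
- r.sign_off(): hands the job in, once; it reports no verdict.
The state is a dict: "time_s": time; "joint_positions": joint angles; "joint_vel": joint speeds; "tau": joint torques, N m; "position": TCP position; "orientation": TCP orientation; "ft_force": force on the tool from outside, world axes, zero at the start; "moment": the same for the moment, N m; "opening": opening from 0.0 (shut) to 1.0 (fully open).
Only numpy, scipy, OpenCV 4.12 (cv2) and the standard library are available. Lean on these libraries where they do the work, as an engineer would, in place of code of your own. Each camera call takes 0.05 s, during which the arm holds its last target.

## Working session

There is one attempt and no reset: what is moved stays moved. The work goes in short steps, Python scripts to look and compute and a tool call to move; the robot and the scene stay as the last step left them, time stands still between calls to the robot, and variables do not carry over. Pictures are saved under pics/ and viewed, and the job is handed in when it is done.

Besides the shell and the picture viewer there is one more tool, called after "Request:" by a JSON object that holds its "op" and its "data", one argument or row to a line. carry_out: Moves the arm, as the interface text tells. Its arguments: {"type":"object","properties":{"commands":{"type":"array","items":{"type":"object","properties":{"angular":{"type":"array","items":{"type":"number"}},"linear":{"type":"array","items":{"type":"number"}},"fingers":{"type":"number"}}}},"squeeze":{"type":"number"}},"required":["commands"]}

```bash
mkdir -p pics; python3 - <<'E'
from plant import r
import cv2,json
s=r.read_state();print(s)
for n in ["side","top","wrist"]:
    c=r.get_calibration(n);print(n,c)
    cv2.imwrite(f"pics/{n}0.png",r.grab_frame(n)[:,:,::-1])
E
ls
```

```text
{'time_s': 0.0, 'joint_positions': array([ 1.28610046e+00,  2.64767570e-01,  1.60539472e+00, -9.11676256e-06,
        1.27369303e+00, -3.69180590e-02]), 'joint_vel': array([ 8.47749193e-05, -5.54624667e-04,  4.07733477e-04,  1.87095917e-05,
        9.17220945e-04, -1.33363675e-03]), 'tau': array([ 2.51902755e-03, -5.15090811e+01, -3.67334640e+01,  3.04502482e-04,
        1.25300739e-02,  8.82135623e-06]), 'position': array([165.35259062, 653.67086852, 229.94112027]), 'orientation': array([ 1.23570820e-01,  9.92335111e-01, -1.11743603e-03, -1.76842448e-04]), 'ft_force': array([ 0.42608168, -0.78183232,  0.15175164]), 'moment': array([0.01482167, 0.00557344, 0.02582402]), 'opening': 0.9995088919592378}
side {'vertical_fov': 55.468870974279106, 'cx': 313.36407341163044, 'cy': 203.74664385291248, 'origin': array([414.60268505, 536.83535673, 698.31291723]), 'rotation': array([-0.1836595 ,  0.9175058 , -0.34569148,  0.0703541 ])}
top {'vertical_fov': 50.92489036370611, 'cx': 326.105777756351, 'cy': 202.63127528664586, 'origin': array([ 434.76040483,   55.78830585, 1228.42477263]), 'rotation': array([ 0.70791652, -0.70251361,  0.05533404, -0.04761268])}
wrist {'vertical_fov': 65.70646984690485, 'cx': 320.0585822582303, 'cy': 199.76015539011104, 'origin': array([ 83.68215147, 674.71852612, 372.21968456]), 'rotation': array([0.77814141, 0.60629508, 0.10010535, 0.12992746])}
pics
```

View pics/top0.png

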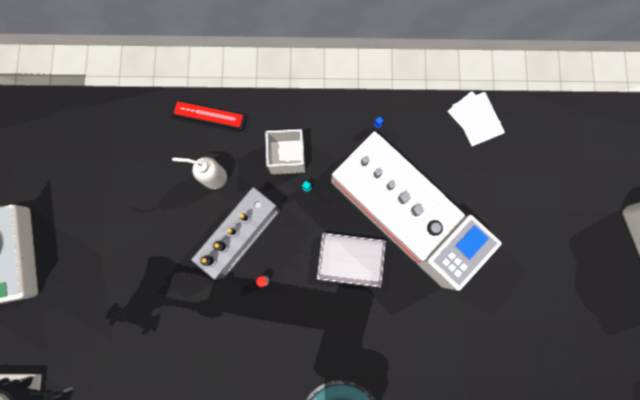

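View pics/side0.png

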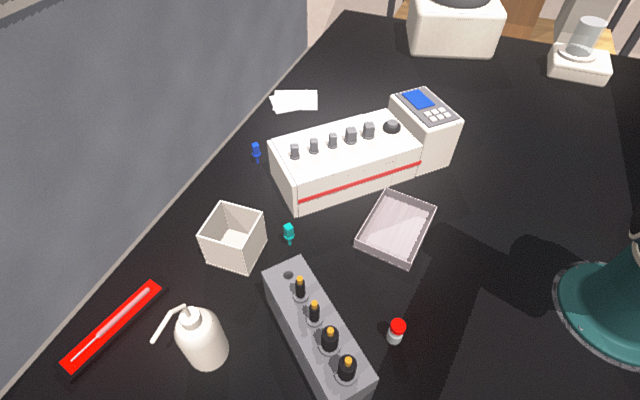

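View pics/wrist0.png

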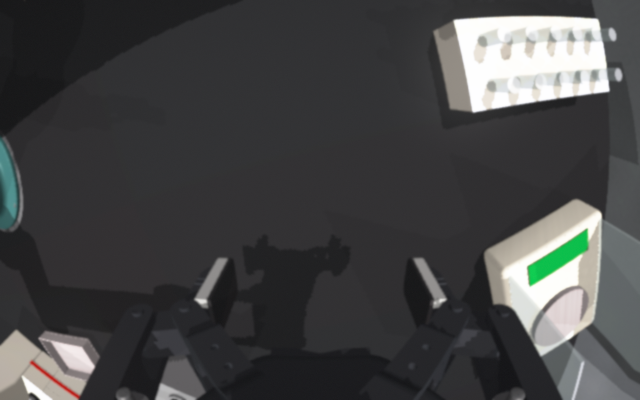

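```bash
cat > h.py <<'E'
import numpy as np, cv2
from scipy.spatial.transform import Rotation as R
def cam(c):
    f=200/np.tan(np.radians(c['vertical_fov'])/2); return f,np.array(c['origin']),R.from_quat(c['rotation']).as_matrix()
def pix2z(c,uv,z,fish=False):
    f,o,M=cam(c); d=np.array([uv[0]-c['cx'],uv[1]-c['cy']])/f
    if fish:
        t=np.hypot(*d); d=np.r_[d/t*np.sin(t),np.cos(t)] if t>0 else np.array([0,0,1.])
    else: d=np.r_[d,1]
    w=M@d; return o+w*(z-o[2])/w[2]
def proj(c,p,fish=False):
    f,o,M=cam(c); q=M.T@(np.array(p,float)-o)
    if fish:
        r=np.hypot(q[0],q[1]); t=np.arctan2(r,q[2]); k=t/r if r>0 else 0
        return np.array([c['cx']+f*q[0]*k,c['cy']+f*q[1]*k])
    return np.array([c['cx']+f*q[0]/q[2],c['cy']+f*q[1]/q[2]])
def pt(cu,cv,u,v): # triangulate from two cams non fish
    A=[];B=[]
    for c,p in((cu,u),(cv,v)):
        f,o,M=cam(c); w=M@np.r_[(p[0]-c['cx'])/f,(p[1]-c['cy'])/f,1]; w/=np.linalg.norm(w)
        P=np.eye(3)-np.outer(w,w);A.append(P);B.append(P@o)
    x=np.linalg.solve(sum(A),sum(B)); return x
def crop(im,x0,y0,x1,y1,k,name):
    cv2.imwrite(name,cv2.resize(im[y0:y1,x0:x1,::-1],None,fx=k,fy=k,interpolation=cv2.INTER_CUBIC))
E
python3 - <<'E'
import cv2
from h import *
t=cv2.imread('pics/top0.png')[:,:,::-1];s=cv2.imread('pics/side0.png')[:,:,::-1]
crop(t,320,120,510,300,4.2,'pics/t_an.png');crop(t,180,180,290,290,6,'pics/t_st.png')
crop(s,260,80,480,220,3.6,'pics/s_an.png');crop(s,250,250,390,400,4.5,'pics/s_st.png')
E
```

```text
(no output)
```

View pics/t_an.png

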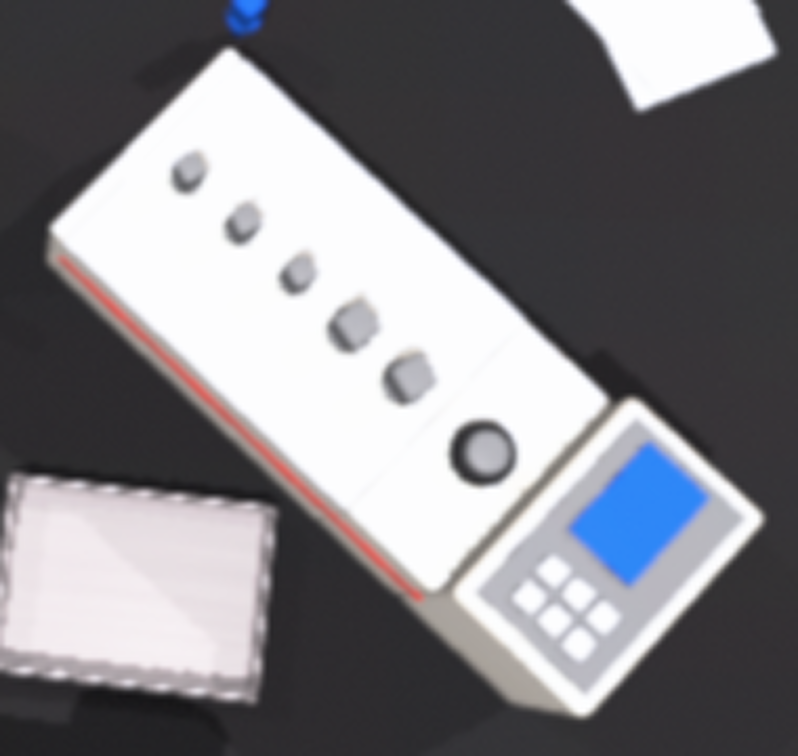

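View pics/t_st.png

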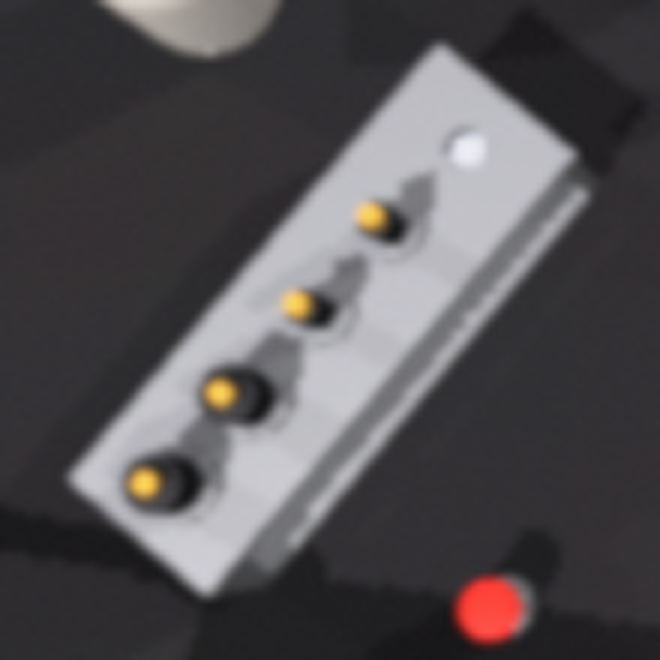

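View pics/s_an.png

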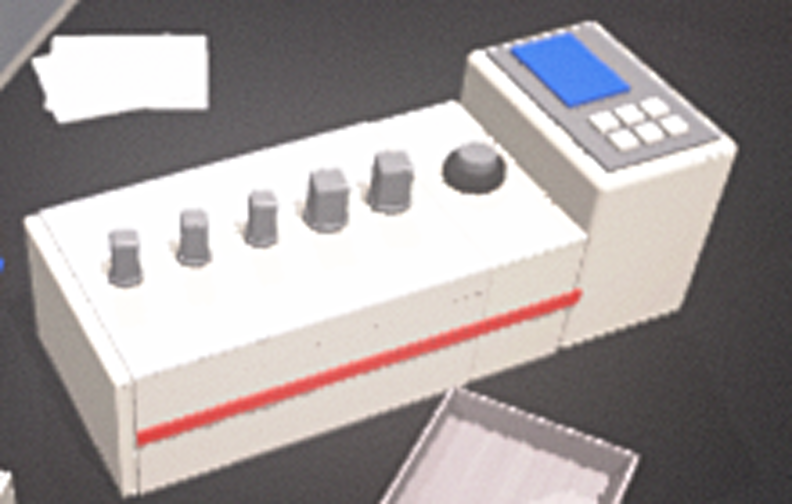

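View pics/s_st.png

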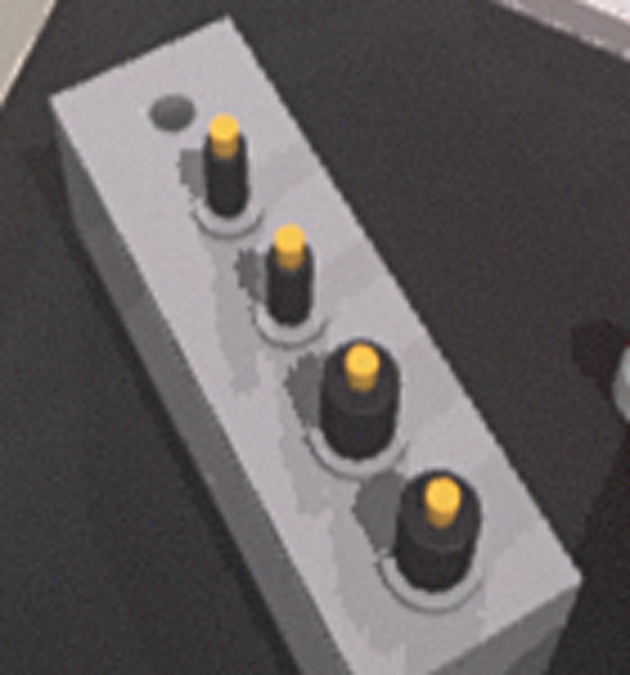

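```bash
python3 - <<'E'
from plant import r
from h import *
np.set_printoptions(precision=1,suppress=True)
ct=r.get_calibration('top');cs=r.get_calibration('side')
T=lambda l,k,x,y:np.array(l)/k+[x,y]
kt=T([(193,165),(247,216),(301,266),(357,320),(413,375),(485,453)],4.2,320-.4,120-.4)
ks=T([(125,237),(194,215),(262,197),(328,178),(392,160),(479,155)],3.6,260-.4,80-.4)
nt=T([(371,215),(297,303),(220,393),(144,484)],6,180-.4,180-.4)
ns=T([(224,124),(290,234),(362,353),(443,488)],4.5,250-.4,250-.4)
for a,b,z in zip(kt,ks,[145]*5+[128]):print(pix2z(ct,a,z)[:2],pix2z(cs,b,z)[:2],pt(ct,cs,a,b))
print()
for a,b in zip(nt,ns):print(pix2z(ct,a,170)[:2],pix2z(cs,b,170)[:2],pt(ct,cs,a,b))
# tray corners top rim
for p in [(12,478),(276,508),(256,700),(0,668)]:
    print('tray',pix2z(ct,np.array(p)/4.2+[320,120],30)[:2])
s=r.read_state();c=r.get_calibration('wrist');M=R.from_quat(s['orientation']).as_matrix()
print('cam in tool',M.T@(c['origin']-s['position']),'\n',M.T@R.from_quat(c['rotation']).as_matrix())
E
```

```text
[711.9 -59.3] [709.6 -55.4] [712.4 -59.9 140.8]
[679.3 -93.1] [678.3 -91.6] [679.3 -93.3 143.5]
[ 647.6 -126.6] [ 645. -125.] [ 646.9 -127.1  143.2]
[ 613.7 -161. ] [ 612.3 -159.7] [ 613.3 -161.3  143.7]
[ 579.4 -195.1] [ 579.6 -193.9] [ 579.7 -195.4  143.9]
[ 532.7 -243.1] [ 531.5 -244.4] [ 531.9 -242.9  129.1]

[555.6 258.7] [555.5 259.9] [555.9 259.1 168.4]
[518.2 288.4] [518.  289.7] [518.4 288.8 168. ]
[480.4 318.9] [480.9 318.9] [480.7 318.9 170. ]
[442.6 348.6] [443.1 349. ] [442.9 348.8 169.5]
tray [520.7  51.9]
tray [ 501.7 -127.4]
tray [ 373.7 -112.3]
tray [393.6  58.9]
cam in tool [  84.3    0.  -142.2] 
 [[ 0.  -0.9 -0.3]
 [ 1.   0.   0. ]
 [-0.  -0.3  0.9]]
```

```bash
cat > go.py <<'E'
import sys
from plant import r
from h import *
np.set_printoptions(precision=3,suppress=True)
def plan(xyz,a=None):
    s=r.read_state();M=R.from_quat(s['orientation']).as_matrix()
    d=M.T@(np.array(xyz,float)-s['position'])/25
    ca=np.degrees(np.arctan2(M[1,0],M[0,0]))
    print('t',round(s['time_s'],2),'pos',s['position'],'a',round(ca,2),'open',round(s['opening']*85.4,1),'F',s['ft_force'])
    out='lin %s'%d
    if a is not None:
        T=R.from_quat([np.cos(np.radians(a)/2),np.sin(np.radians(a)/2),0,0]).as_matrix()
        out+=' ang %s'%(R.from_matrix(M.T@T).as_rotvec(degrees=True)/5)
    print(out,'maxrows',np.linalg.norm(d)*25/41.7)
def snap(n,name,box=None,k=1):
    c=r.get_calibration(n);im=r.grab_frame(n);np.save('/tmp/im.npy',im)
    if box is None: box=(0,0,640,400)
    crop(im,*box,k,'pics/'+name+'.png');cv2.imwrite('pics/full_'+name+'.png',im[:,:,::-1])
    import pickle;pickle.dump(c,open('pics/'+name+'.pkl','wb'));return c,im
if __name__=='__main__':
    v=list(map(float,sys.argv[1:])); plan(v[:3],v[3] if len(v)>3 else None)
E
python3 go.py 660 -113 250 45.7
```

```text
t 0.15 pos [165.39  653.821 230.172] a 165.8 open 85.4 F [ 0.144  0.546 -0.018]
lin [-26.702 -24.886  -0.748] ang [-0.013  0.022 24.021] maxrows 21.887612497919633
```

Request:
{"op": "carry_out", "data": {
  "commands": [
    {"linear":[-13.4,-12.4,-1.5],"angular":[0,0,12]},
    {"linear":[-13.4,-12.4,-1.5],"angular":[0,0,12]},
    {"linear":[-13.4,-12.4,-1.5],"angular":[0,0,12]},
    {"linear":[-13.4,-12.4,-1.5],"angular":[0,0,12]},
    {"linear":[-26.7,-24.9,-0.75],"angular":[-0.013,0.022,24]},
    {"linear":[-26.7,-24.9,-0.75],"angular":[-0.013,0.022,24]},
    {"linear":[-26.7,-24.9,-0.75],"angular":[-0.013,0.022,24]},
    {"linear":[-26.7,-24.9,-0.75],"angular":[-0.013,0.022,24]},
    {"linear":[-26.7,-24.9,-0.75],"angular":[-0.013,0.022,24]},
    {"linear":[-26.7,-24.9,-0.75],"angular":[-0.013,0.022,24]},
    {"linear":[-26.7,-24.9,-0.75],"angular":[-0.013,0.022,24]},
    {"linear":[-26.7,-24.9,-0.75],"angular":[-0.013,0.022,24]}
  ]
}}

```text
invalid input at $.commands[0]: expected keys angular, linear, fingers
```

```bash
python3 go.py 660 -113 250 45.7
```

```text
t 0.15 pos [165.39  653.821 230.172] a 165.8 open 85.4 F [ 0.144  0.546 -0.018]
lin [-26.702 -24.886  -0.748] ang [-0.013  0.022 24.021] maxrows 21.887612497919633
```

Request:
{"op": "carry_out", "data": {
  "commands": [
    {"linear":[-13.4,-12.4,-1.5],"angular":[0,0,12],"fingers":85},
    {"linear":[-13.4,-12.4,-1.5],"angular":[0,0,12],"fingers":85},
    {"linear":[-13.4,-12.4,-1.5],"angular":[0,0,12],"fingers":85},
    {"linear":[-13.4,-12.4,-1.5],"angular":[0,0,12],"fingers":85},
    {"linear":[-26.7,-24.9,-0.75],"angular":[0,0,24],"fingers":85},
    {"linear":[-26.7,-24.9,-0.75],"angular":[0,0,24],"fingers":85},
    {"linear":[-26.7,-24.9,-0.75],"angular":[0,0,24],"fingers":85},
    {"linear":[-26.7,-24.9,-0.75],"angular":[0,0,24],"fingers":85},
    {"linear":[-26.7,-24.9,-0.75],"angular":[0,0,24],"fingers":85},
    {"linear":[-26.7,-24.9,-0.75],"angular":[0,0,24],"fingers":85},
    {"linear":[-26.7,-24.9,-0.75],"angular":[0,0,24],"fingers":85},
    {"linear":[-26.7,-24.9,-0.75],"angular":[0,0,24],"fingers":85}
  ]
}}

```text
time_s: 1.15
position: [436.8, 232.8, 247.2]
orientation: [0.769, 0.64, 0.0, 0.0]
ft_force: [0.9, 1.2, -1.2]
opening: 0.99
```

```bash
python3 go.py 660 -113 250 45.7
```

```text
t 1.15 pos [436.833 232.816 247.152] a 79.52 open 84.6 F [ 0.935  1.153 -1.168]
lin [-11.977  11.295  -0.114] ang [ 0.001 -0.002  6.763] maxrows 9.870082191235735
```

Request:
{"op": "carry_out", "data": {
  "commands": [
    {"linear":[-12,11.3,-0.1],"angular":[0,0,6.7],"fingers":85},
    {"linear":[-12,11.3,-0.1],"angular":[0,0,6.7],"fingers":85},
    {"linear":[-12,11.3,-0.1],"angular":[0,0,6.7],"fingers":85},
    {"linear":[-12,11.3,-0.1],"angular":[0,0,6.7],"fingers":85},
    {"linear":[-12,11.3,-0.1],"angular":[0,0,6.7],"fingers":85},
    {"linear":[-12,11.3,-0.1],"angular":[0,0,6.7],"fingers":85},
    {"linear":[-12,11.3,-0.1],"angular":[0,0,6.7],"fingers":85},
    {"linear":[-12,11.3,-0.1],"angular":[0,0,6.7],"fingers":85},
    {"linear":[-12,11.3,-0.1],"angular":[0,0,6.7],"fingers":85},
    {"linear":[-12,11.3,-0.1],"angular":[0,0,6.7],"fingers":85},
    {"linear":[-12,11.3,-0.1],"angular":[0,0,6.7],"fingers":85},
    {"linear":[-12,11.3,-0.1],"angular":[0,0,6.7],"fingers":85}
  ]
}}

```text
time_s: 2.15
position: [661.9, -112.2, 248.4]
orientation: [0.92, 0.392, -0.001, -0.001]
ft_force: [-1.0, 1.0, -0.9]
opening: 0.993
```

```bash
python3 -c "
from go import *
plan((660,-113,250),45.7);snap('wrist','w1');plan((660,-113,250),45.7)"
```

```text
t 2.15 pos [ 661.889 -112.235  248.43 ] a 46.18 open 84.8 F [-0.997  1.    -0.886]
lin [-0.074 -0.033 -0.063] ang [-0.018  0.01   0.095] maxrows 0.06169988831492989
t 2.2 pos [ 661.29  -110.736  248.66 ] a 46.27 open 84.7 F [-0.606 -0.339  0.864]
lin [-0.101  0.025 -0.054] ang [-0.023  0.008  0.113] maxrows 0.07026035773639537
```

View pics/w1.png

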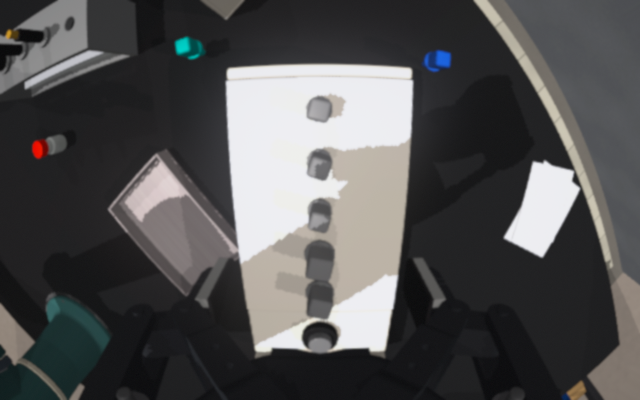

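```bash
python3 -c "
from go import *
plan((660,-113,250),45.7);snap('wrist','w2',(220,60,420,360),2);plan((660,-113,250),45.7)"
```

```text
t 2.2 pos [ 661.29  -110.736  248.66 ] a 46.27 open 84.7 F [-0.606 -0.339  0.864]
lin [-0.101  0.025 -0.054] ang [-0.023  0.008  0.113] maxrows 0.07026035773639537
t 2.25 pos [ 661.016 -109.828  248.982] a 46.34 open 84.9 F [-0.004  0.468  0.678]
lin [-0.12   0.058 -0.041] ang [-0.02   0.006  0.128] maxrows 0.08352223759798692
```

View pics/w2.png

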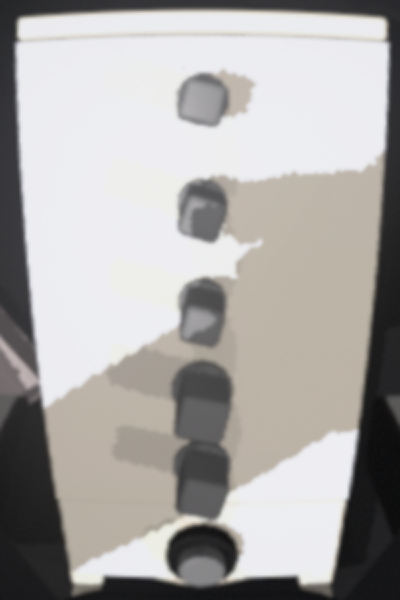

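```bash
python3 -c "
from go import *
import pickle
c=pickle.load(open('pics/w2.pkl','rb'))
for p in [(202,104),(202,221),(202,325),(202,424),(201,497)]: print(pix2z(c,np.array(p)/2+[219.75,59.75],145,True))
print(pix2z(c,np.array((202,572))/2+[219.75,59.75],128,True))
"
```

```text
[710.534 -58.522 145.   ]
[677.746 -92.859 145.   ]
[ 646.085 -126.033  145.   ]
[ 611.444 -162.346  145.   ]
[ 580.813 -193.743  145.   ]
[ 531.31  -246.399  128.   ]
```

```bash
python3 go.py 645.9 -126.9 180 46; python3 go.py 645.9 -126.9 119 46
```

```text
t 2.25 pos [ 661.016 -109.828  248.982] a 46.34 open 84.9 F [-0.004  0.468  0.678]
lin [-0.91   0.039  2.76 ] ang [-0.02   0.006  0.068] maxrows 1.7422866237347947
t 2.25 pos [ 661.016 -109.828  248.982] a 46.34 open 84.9 F [-0.004  0.468  0.678]
lin [-0.909  0.043  5.2  ] ang [-0.02   0.006  0.068] maxrows 3.164682340248149
```

Request:
{"op": "carry_out", "data": {
  "commands": [
    {"linear":[-0.9,0.04,1.3],"angular":[0,0,0.07],"fingers":45},
    {"linear":[-0.9,0.04,2.7],"angular":[0,0,0.07],"fingers":45},
    {"linear":[-0.9,0.04,2.7],"angular":[0,0,0.07],"fingers":45},
    {"linear":[-0.9,0.04,2.7],"angular":[0,0,0.07],"fingers":45},
    {"linear":[-0.9,0.04,2.7],"angular":[0,0,0.07],"fingers":45},
    {"linear":[-0.9,0.04,2.7],"angular":[0,0,0.07],"fingers":45},
    {"linear":[-0.9,0.04,2.7],"angular":[0,0,0.07],"fingers":45},
    {"linear":[-0.9,0.04,2.7],"angular":[0,0,0.07],"fingers":45}
  ]
}}

```text
time_s: 2.92
position: [648.3, -127.1, 184.6]
orientation: [0.92, 0.391, 0.001, 0.001]
ft_force: [1.0, -0.6, 0.1]
opening: 0.527
```

```bash
python3 -c "
from go import *
plan((645.9,-126.9,119),46);snap('wrist','w3')"
```

```text
t 2.92 pos [ 648.263 -127.102  184.604] a 46.04 open 45.0 F [ 0.969 -0.554  0.11 ]
lin [-0.065 -0.082  2.624] ang [ 0.036 -0.022  0.009] maxrows 1.5742591722155863
```

View pics/w3.png

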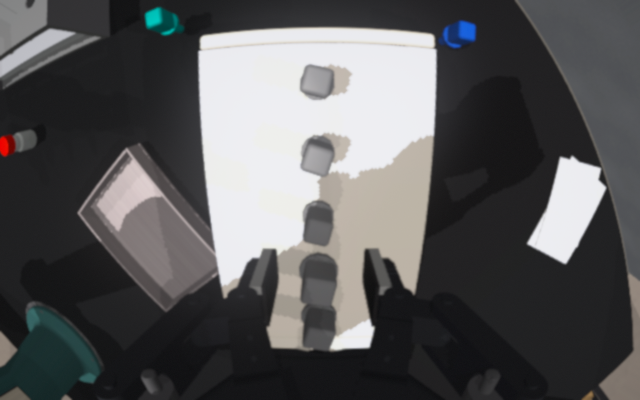

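Request:
{"op": "carry_out", "data": {
  "commands": [
    {"linear":[-0.07,-0.08,0.9],"angular":[0.03,-0.02,0],"fingers":45},
    {"linear":[-0.07,-0.08,1.8],"angular":[0.03,-0.02,0],"fingers":45},
    {"linear":[-0.07,-0.08,2.6],"angular":[0.03,-0.02,0],"fingers":45},
    {"linear":[-0.07,-0.08,2.6],"angular":[0.03,-0.02,0],"fingers":45},
    {"linear":[-0.07,-0.08,2.6],"angular":[0.03,-0.02,0],"fingers":45},
    {"linear":[-0.07,-0.08,2.6],"angular":[0.03,-0.02,0],"fingers":45}
  ]
}}

```text
time_s: 3.47
position: [645.2, -127.4, 118.7]
orientation: [0.92, 0.391, -0.001, -0.0]
ft_force: [0.5, 0.7, 0.8]
opening: 0.522
```

```bash
python3 -c "
from go import *
plan((645.9,-126.9,119),46);snap('wrist','w4')"
```

```text
t 3.47 pos [ 645.188 -127.364  118.652] a 46.01 open 44.6 F [0.534 0.718 0.779]
lin [ 0.033  0.008 -0.014] ang [-0.012  0.009  0.001] maxrows 0.022017130224445996
```

View pics/w4.png

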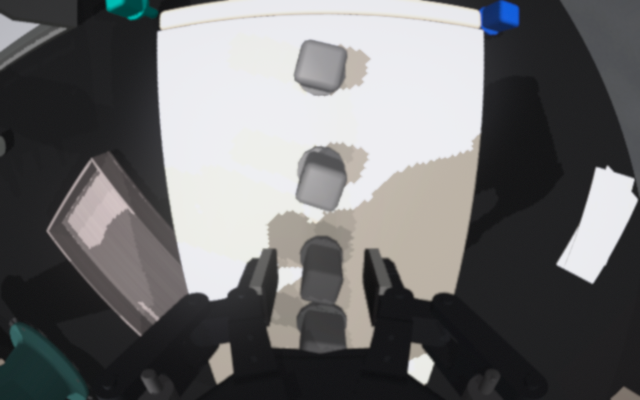

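Request:
{"op": "carry_out", "data": {
  "commands": [
    {"linear":[0,0,0],"angular":[0,0,0],"fingers":10},
    {"linear":[0,0,0],"angular":[0,0,0],"fingers":10},
    {"linear":[0,0,0],"angular":[0,0,0],"fingers":10},
    {"linear":[0,0,0],"angular":[0,0,0],"fingers":10},
    {"linear":[0,0,0],"angular":[0,0,0],"fingers":10},
    {"linear":[0,0,0],"angular":[0,0,0],"fingers":10},
    {"linear":[0,0,0],"angular":[0,0,0],"fingers":10},
    {"linear":[0,0,0],"angular":[0,0,0],"fingers":10}
  ],
  "squeeze": 30
}}

```text
time_s: 4.18
position: [645.4, -127.4, 119.2]
orientation: [0.92, 0.391, -0.0, 0.0]
ft_force: [-0.9, -0.2, 5.9]
opening: 0.232
```

```bash
python3 go.py 472.5 15.4 210 46
```

```text
t 4.18 pos [ 645.42  -127.405  119.193] a 46.01 open 19.8 F [-0.885 -0.238  5.886]
lin [-0.695 -8.944 -3.632] ang [0.    0.002 0.002] maxrows 5.802196588448476
```

Request:
{"op": "carry_out", "data": {
  "commands": [
    {"linear":[0,0,-0.5],"angular":[0,0,0],"fingers":10},
    {"linear":[0,0,-1.2],"angular":[0,0,0],"fingers":10},
    {"linear":[0,0,-2.2],"angular":[0,0,0],"fingers":10},
    {"linear":[0,0,-3.2],"angular":[0,0,0],"fingers":10},
    {"linear":[0,0,-3.6],"angular":[0,0,0],"fingers":10},
    {"linear":[0,0,-3.6],"angular":[0,0,0],"fingers":10},
    {"linear":[0,0,-3.6],"angular":[0,0,0],"fingers":10},
    {"linear":[0,0,-3.6],"angular":[0,0,0],"fingers":10}
  ]
}}

```text
time_s: 4.85
position: [643.4, -126.9, 205.4]
orientation: [0.92, 0.391, -0.002, -0.002]
ft_force: [-0.4, -0.5, -0.1]
opening: 0.23
```

```bash
python3 -c "
from go import *
plan((472.5,15.4,210),46);snap('wrist','w5')"
```

```text
t 4.85 pos [ 643.35  -126.888  205.388] a 46.01 open 19.7 F [-0.372 -0.53  -0.082]
lin [-0.652 -8.871 -0.137] ang [-0.058  0.037  0.002] maxrows 5.333070488792563
```

View pics/w5.png

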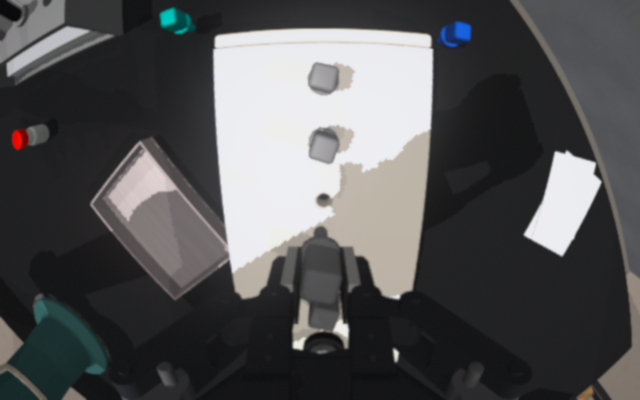

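Request:
{"op": "carry_out", "data": {
  "commands": [
    {"linear":[-0.1,-1,-0.1],"angular":[0,0,0],"fingers":10},
    {"linear":[-0.2,-2.3,-0.1],"angular":[0,0,0],"fingers":10},
    {"linear":[-0.3,-3.6,-0.1],"angular":[0,0,0],"fingers":10},
    {"linear":[-0.4,-4.9,-0.1],"angular":[0,0,0],"fingers":10},
    {"linear":[-0.5,-6.2,-0.1],"angular":[0,0,0],"fingers":10},
    {"linear":[-0.6,-7.5,-0.1],"angular":[0,0,0],"fingers":10},
    {"linear":[-0.65,-8.5,0],"angular":[0,0,0],"fingers":10},
    {"linear":[-0.65,-8.87,1],"angular":[0,0,0],"fingers":10},
    {"linear":[-0.65,-8.87,2],"angular":[0,0,0],"fingers":10},
    {"linear":[-0.65,-8.87,3],"angular":[0,0,0],"fingers":10},
    {"linear":[-0.65,-8.87,4],"angular":[0,0,0],"fingers":10},
    {"linear":[-0.65,-8.87,4],"angular":[0,0,0],"fingers":10}
  ]
}}

```text
time_s: 5.9
position: [467.2, 15.5, 101.2]
orientation: [0.92, 0.391, -0.007, -0.003]
ft_force: [-2.6, 0.3, -0.4]
opening: 0.231
```

```bash
python3 -c "
from go import *
import pickle
c=pickle.load(open('pics/w5.pkl','rb'));print('hole3',pix2z(c,(322.5,199.5),110,True))
c=pickle.load(open('pics/w5.pkl','rb'))
for p in [(147,140),(232,240),(178,297),(93,205)]:print('tray',pix2z(c,p,30,True))
plan((472.5,15.4,48),46);snap('wrist','w6')"
```

```text
hole3 [ 645.019 -126.146  110.   ]
tray [531.288  45.272  30.   ]
tray [ 514.674 -108.742   30.   ]
tray [ 384.112 -110.754   30.   ]
tray [398.513  62.009  30.   ]
t 5.9 pos [467.209  15.454 101.193] a 46.03 open 19.7 F [-2.587  0.321 -0.428]
lin [0.168 0.179 2.124] ang [-0.138  0.121  0.006] maxrows 1.2819162103269666
```

View pics/w6.png

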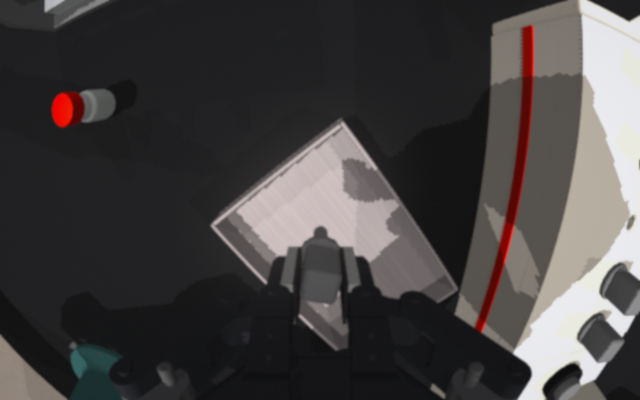

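Request:
{"op": "carry_out", "data": {
  "commands": [
    {"linear":[0.1,0.1,0.8],"angular":[-0.05,0.05,0],"fingers":10},
    {"linear":[0.1,0.1,1.6],"angular":[-0.05,0.05,0],"fingers":10},
    {"linear":[0.1,0.1,2.1],"angular":[-0.05,0.05,0],"fingers":10},
    {"linear":[0.1,0.1,2.1],"angular":[-0.05,0.05,0],"fingers":10},
    {"linear":[0.1,0.1,2.1],"angular":[-0.05,0.05,0],"fingers":10},
    {"linear":[0.1,0.1,2.1],"angular":[-0.05,0.05,0],"fingers":10},
    {"linear":[0.1,0.1,2.1],"angular":[-0.05,0.05,0],"fingers":45},
    {"linear":[0.1,0.1,2.1],"angular":[-0.05,0.05,0],"fingers":45},
    {"linear":[0.1,0.1,2.1],"angular":[-0.05,0.05,0],"fingers":45},
    {"linear":[0.1,0.1,2.1],"angular":[-0.05,0.05,0],"fingers":45},
    {"linear":[0.1,0.1,2.1],"angular":[-0.05,0.05,0],"fingers":45}
  ]
}}

```text
time_s: 6.87
position: [477.0, 15.3, 55.7]
orientation: [0.92, 0.391, 0.002, 0.0]
ft_force: [0.1, -0.1, -0.2]
opening: 0.524
```

```bash
python3 -c "
from go import *
plan((679.2,-92.3,210),46)
snap('wrist','w7')"
```

```text
t 6.87 pos [476.981  15.292  55.702] a 46.01 open 44.8 F [ 0.122 -0.136 -0.163]
lin [ 2.541  8.822 -6.144] ang [ 0.026 -0.036  0.001] maxrows 6.623072313546258
```

View pics/w7.png

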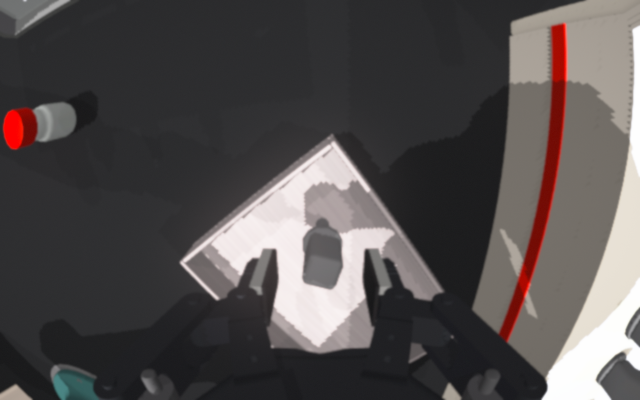

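Request:
{"op": "carry_out", "data": {
  "commands": [
    {"linear":[0,0,-1.2],"angular":[0,0,0],"fingers":45},
    {"linear":[0,0,-2.6],"angular":[0,0,0],"fingers":45},
    {"linear":[0,0,-4.2],"angular":[0,0,0],"fingers":45},
    {"linear":[0.4,1.5,-5.6],"angular":[0,0,0],"fingers":45},
    {"linear":[0.9,3,-6.1],"angular":[0,0,0],"fingers":45},
    {"linear":[1.3,4.5,-6.1],"angular":[0,0,0],"fingers":45},
    {"linear":[1.7,6,-6.1],"angular":[0,0,0],"fingers":45},
    {"linear":[2.1,7.4,-6.1],"angular":[0,0,0],"fingers":45},
    {"linear":[2.4,8.4,-6.1],"angular":[0,0,0],"fingers":45},
    {"linear":[2.54,8.82,-5.6],"angular":[0,0,0],"fingers":45},
    {"linear":[2.54,8.82,-5.1],"angular":[0,0,0],"fingers":45},
    {"linear":[2.54,8.82,-5.1],"angular":[0,0,0],"fingers":45}
  ]
}}

```text
time_s: 7.92
position: [676.8, -92.1, 178.9]
orientation: [0.921, 0.391, -0.001, -0.002]
ft_force: [-0.6, 0.3, -1.6]
opening: 0.531
```

Request:
{"op": "carry_out", "data": {
  "commands": [
    {"linear":[0,0,0],"angular":[0,0,0],"fingers":45},
    {"linear":[0,0,0],"angular":[0,0,0],"fingers":45},
    {"linear":[0,0,0],"angular":[0,0,0],"fingers":45},
    {"linear":[0,0,0],"angular":[0,0,0],"fingers":45},
    {"linear":[0,0,0],"angular":[0,0,0],"fingers":45}
  ]
}}

```text
time_s: 8.33
position: [679.1, -91.9, 184.5]
orientation: [0.92, 0.391, 0.002, 0.001]
ft_force: [0.3, 0.2, -0.5]
opening: 0.526
```

```bash
python3 -c "
from go import *
plan((679.2,-92.3,120),46)
snap('wrist','w8')
plan((679.2,-92.3,120),46)
c,im=snap('side','s8',(340,170,450,280),6)"
```

```text
t 8.33 pos [679.131 -91.921 184.546] a 46.03 open 44.9 F [ 0.286  0.218 -0.506]
lin [-0.018  0.005  2.582] ang [ 0.035 -0.04   0.007] maxrows 1.5478862364395312
t 8.38 pos [679.161 -92.025 184.416] a 46.03 open 45.1 F [ 0.503  0.152 -0.265]
lin [-0.016  0.001  2.577] ang [ 0.034 -0.039  0.006] maxrows 1.5447676846592662
```

View pics/s8.png

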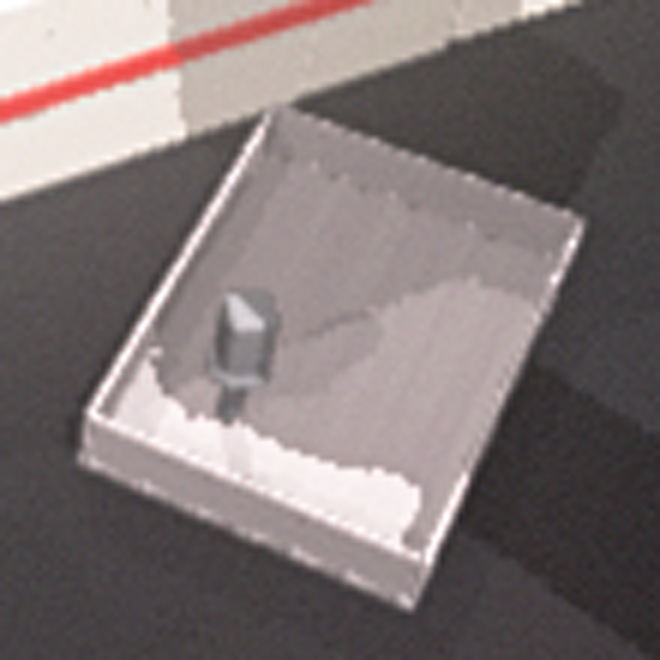

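View pics/w8.png

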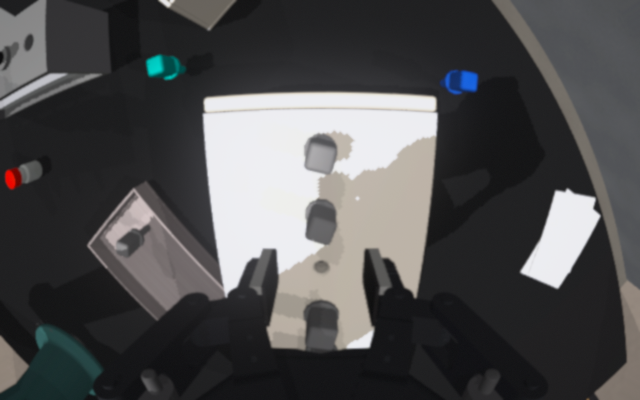

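Request:
{"op": "carry_out", "data": {
  "commands": [
    {"linear":[0,0,0.9],"angular":[0.03,-0.03,0],"fingers":45},
    {"linear":[0,0,1.7],"angular":[0.03,-0.03,0],"fingers":45},
    {"linear":[0,0,2.5],"angular":[0.03,-0.03,0],"fingers":45},
    {"linear":[0,0,2.5],"angular":[0.03,-0.03,0],"fingers":45},
    {"linear":[0,0,2.5],"angular":[0.03,-0.03,0],"fingers":45},
    {"linear":[0,0,2.5],"angular":[0.03,-0.03,0],"fingers":10},
    {"linear":[0,0,2.5],"angular":[0.03,-0.03,0],"fingers":10},
    {"linear":[0,0,2.5],"angular":[0.03,-0.03,0],"fingers":10},
    {"linear":[0,0,2.5],"angular":[0.03,-0.03,0],"fingers":10},
    {"linear":[0,0,2.5],"angular":[0.03,-0.03,0],"fingers":10},
    {"linear":[0,0,2.5],"angular":[0.03,-0.03,0],"fingers":10},
    {"linear":[0,0,2.5],"angular":[0.03,-0.03,0],"fingers":10}
  ]
}}

```text
time_s: 9.43
position: [680.7, -92.5, 123.1]
orientation: [0.92, 0.391, 0.001, 0.001]
ft_force: [0.3, 0.3, 6.7]
opening: 0.238
```

```bash
python3 go.py 432.7 19.6 210 46
```

```text
t 9.43 pos [680.701 -92.495 123.072] a 46.01 open 20.3 F [0.303 0.338 6.731]
lin [ -3.657 -10.244  -3.507] ang [ 0.025 -0.023  0.002] maxrows 6.851381667034181
```

Request:
{"op": "carry_out", "data": {
  "commands": [
    {"linear":[0,0,-0.6],"angular":[0,0,0],"fingers":10},
    {"linear":[0,0,-1.6],"angular":[0,0,0],"fingers":10},
    {"linear":[0,0,-2.8],"angular":[0,0,0],"fingers":10},
    {"linear":[0,0,-3.5],"angular":[0,0,0],"fingers":10},
    {"linear":[-0.4,-1.1,-3.5],"angular":[0,0,0],"fingers":10},
    {"linear":[-0.9,-2.5,-3.5],"angular":[0,0,0],"fingers":10},
    {"linear":[-1.4,-4,-3.5],"angular":[0,0,0],"fingers":10},
    {"linear":[-1.9,-5.5,-3.5],"angular":[0,0,0],"fingers":10},
    {"linear":[-2.5,-7,-3.5],"angular":[0,0,0],"fingers":10},
    {"linear":[-3,-8.5,-3.5],"angular":[0,0,0],"fingers":10},
    {"linear":[-3.4,-9.6,-3.5],"angular":[0,0,0],"fingers":10},
    {"linear":[-3.66,-10.24,-3.5],"angular":[0,0,0],"fingers":10}
  ]
}}

```text
time_s: 10.43
position: [428.0, 20.8, 208.6]
orientation: [0.92, 0.391, -0.001, -0.001]
ft_force: [-0.2, 0.6, -0.3]
opening: 0.233
```

Request:
{"op": "carry_out", "data": {
  "commands": [
    {"linear":[0,0,1],"angular":[0,0,0],"fingers":10},
    {"linear":[0,0,2],"angular":[0,0,0],"fingers":10},
    {"linear":[0,0,3],"angular":[0,0,0],"fingers":10},
    {"linear":[0,0,4],"angular":[0,0,0],"fingers":10},
    {"linear":[0,0,4],"angular":[0,0,0],"fingers":10},
    {"linear":[0,0,4],"angular":[0,0,0],"fingers":10},
    {"linear":[0,0,4],"angular":[0,0,0],"fingers":10},
    {"linear":[0,0,4],"angular":[0,0,0],"fingers":10}
  ]
}}

```text
time_s: 11.1
position: [433.3, 19.7, 110.7]
orientation: [0.92, 0.391, 0.001, 0.0]
ft_force: [-0.1, 0.7, -0.4]
opening: 0.234
```

```bash
python3 -c "
from go import *
plan((432.7,19.6,51),46)
snap('wrist','w9')"
```

```text
t 11.1 pos [433.267  19.738 110.736] a 46.0 open 20.0 F [-0.069  0.652 -0.428]
lin [-0.025 -0.016  2.389] ang [ 0.019 -0.028  0.001] maxrows 1.4325927615574754
```

View pics/w9.png

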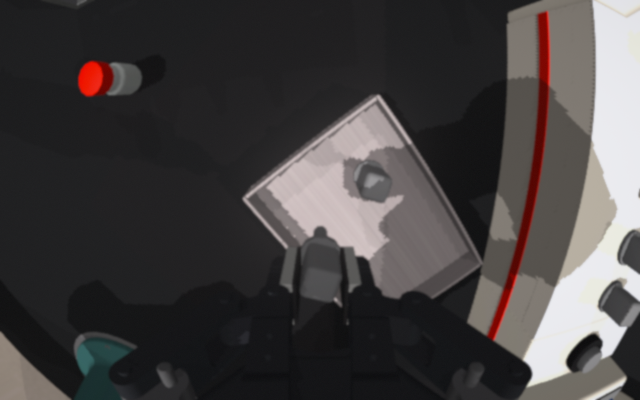

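Request:
{"op": "carry_out", "data": {
  "commands": [
    {"linear":[0,0,0.8],"angular":[0,0,0],"fingers":10},
    {"linear":[0,0,1.6],"angular":[0,0,0],"fingers":10},
    {"linear":[0,0,2.4],"angular":[0,0,0],"fingers":10},
    {"linear":[0,0,2.4],"angular":[0,0,0],"fingers":10},
    {"linear":[0,0,2.4],"angular":[0,0,0],"fingers":10},
    {"linear":[0,0,2.4],"angular":[0,0,0],"fingers":10},
    {"linear":[0,0,2.4],"angular":[0,0,0],"fingers":10},
    {"linear":[0,0,2.4],"angular":[0,0,0],"fingers":45},
    {"linear":[0,0,2.4],"angular":[0,0,0],"fingers":45},
    {"linear":[0,0,2.4],"angular":[0,0,0],"fingers":45},
    {"linear":[0,0,2.4],"angular":[0,0,0],"fingers":45}
  ]
}}

```text
time_s: 12.07
position: [431.7, 19.8, 48.9]
orientation: [0.92, 0.391, 0.0, -0.0]
ft_force: [-0.4, 0.7, 0.6]
opening: 0.529
```

```bash
python3 -c "
from go import *
plan((612.5,-161.4,185),46)
snap('wrist','w10')"
```

```text
t 12.07 pos [431.706  19.8    48.935] a 46.01 open 45.2 F [-0.418  0.687  0.615]
lin [-0.189 10.235 -5.447] ang [-0.005 -0.005  0.001] maxrows 6.951686010744754
```

View pics/w10.png

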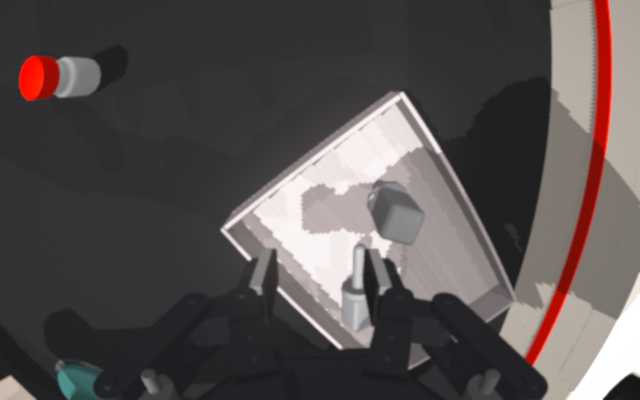

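Request:
{"op": "carry_out", "data": {
  "commands": [
    {"linear":[0,0,-0.8],"angular":[0,0,0],"fingers":45},
    {"linear":[0,0,-2.2],"angular":[0,0,0],"fingers":45},
    {"linear":[0,0,-3.8],"angular":[0,0,0],"fingers":50},
    {"linear":[0,0.8,-5.3],"angular":[0,0,0],"fingers":50},
    {"linear":[0,2.2,-6.3],"angular":[0,0,0],"fingers":50},
    {"linear":[0,3.8,-6.4],"angular":[0,0,0],"fingers":50},
    {"linear":[-0.1,5.4,-6.4],"angular":[0,0,0],"fingers":50},
    {"linear":[-0.1,7,-6.4],"angular":[0,0,0],"fingers":50},
    {"linear":[-0.1,8.5,-6.4],"angular":[0,0,0],"fingers":50},
    {"linear":[-0.19,9.6,-6.2],"angular":[0,0,0],"fingers":50},
    {"linear":[-0.19,10.24,-5.45],"angular":[0,0,0],"fingers":50},
    {"linear":[-0.19,10.24,-5.45],"angular":[0,0,0],"fingers":50}
  ]
}}

```text
time_s: 13.12
position: [612.6, -163.7, 180.8]
orientation: [0.921, 0.39, -0.002, -0.001]
ft_force: [0.1, 1.1, -1.2]
opening: 0.59
```

Request:
{"op": "carry_out", "data": {
  "commands": [
    {"linear":[0,0,0],"angular":[0,0,0],"fingers":50},
    {"linear":[0,0,0],"angular":[0,0,0],"fingers":50},
    {"linear":[0,0,0],"angular":[0,0,0],"fingers":50},
    {"linear":[0,0,0],"angular":[0,0,0],"fingers":50},
    {"linear":[0,0,0],"angular":[0,0,0],"fingers":50}
  ]
}}

```text
time_s: 13.53
position: [612.5, -160.8, 185.8]
orientation: [0.92, 0.391, 0.0, 0.0]
ft_force: [0.1, -0.3, 0.0]
opening: 0.58
```

```bash
python3 -c "
from go import *
plan((612.5,-161.4,122),46)
snap('wrist','w11')
snap('side','s11',(340,170,450,280),6)"
```

```text
t 13.53 pos [ 612.486 -160.839  185.788] a 46.06 open 49.6 F [ 0.109 -0.343  0.001]
lin [-0.018  0.015  2.552] ang [ 0.005 -0.009  0.012] maxrows 1.5297501468645456
```

View pics/w11.png

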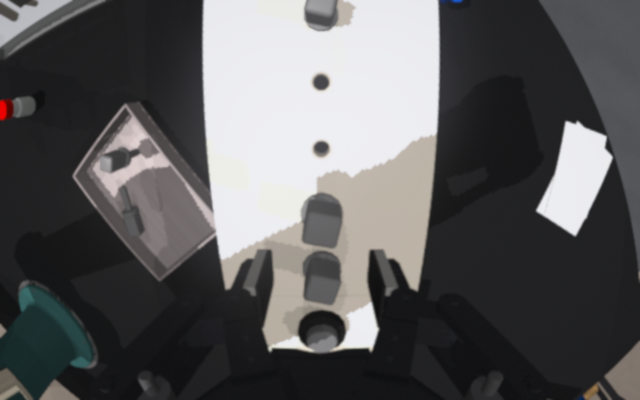

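View pics/s11.png

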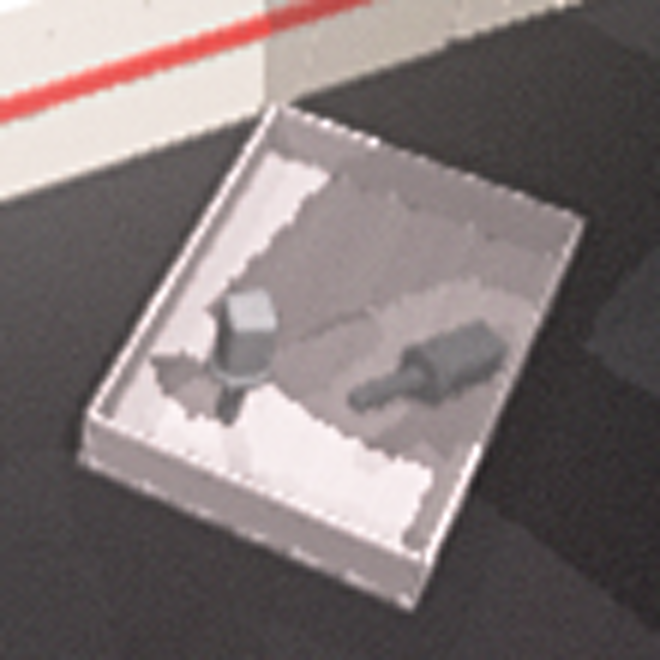

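Request:
{"op": "carry_out", "data": {
  "commands": [
    {"linear":[0,0,0.9],"angular":[0,0,0],"fingers":50},
    {"linear":[0,0,1.7],"angular":[0,0,0],"fingers":50},
    {"linear":[0,0,2.5],"angular":[0,0,0],"fingers":50},
    {"linear":[0,0,2.5],"angular":[0,0,0],"fingers":50},
    {"linear":[0,0,2.5],"angular":[0,0,0],"fingers":50},
    {"linear":[0,0,2.5],"angular":[0,0,0],"fingers":15},
    {"linear":[0,0,2.5],"angular":[0,0,0],"fingers":15},
    {"linear":[0,0,2.5],"angular":[0,0,0],"fingers":15},
    {"linear":[0,0,2.5],"angular":[0,0,0],"fingers":15},
    {"linear":[0,0,2.5],"angular":[0,0,0],"fingers":15},
    {"linear":[0,0,2.5],"angular":[0,0,0],"fingers":15},
    {"linear":[0,0,2.5],"angular":[0,0,0],"fingers":15}
  ]
}}

```text
time_s: 14.63
position: [614.0, -161.8, 124.4]
orientation: [0.92, 0.391, 0.001, 0.001]
ft_force: [0.5, 0.2, 6.0]
opening: 0.275
```

```bash
python3 -c "
from go import *
import pickle
c=pickle.load(open('pics/w11.pkl','rb'));print('hole4',pix2z(c,(320.7,82),110,True),'hole3',pix2z(c,(320.7,148.5),110,True))
plan((462,-84,210),46)"
```

```text
hole4 [677.489 -92.818 110.   ] hole3 [ 644.813 -126.781  110.   ]
t 14.63 pos [ 614.018 -161.77   124.408] a 46.01 open 23.5 F [0.544 0.205 6.05 ]
lin [-1.978 -6.527 -3.444] ang [ 0.029 -0.023  0.002] maxrows 4.580503328566122
```

Request:
{"op": "carry_out", "data": {
  "commands": [
    {"linear":[0,0,-0.6],"angular":[0,0,0],"fingers":15},
    {"linear":[0,0,-1.6],"angular":[0,0,0],"fingers":15},
    {"linear":[0,0,-2.8],"angular":[0,0,0],"fingers":15},
    {"linear":[0,0,-3.4],"angular":[0,0,0],"fingers":15},
    {"linear":[-0.3,-1,-3.4],"angular":[0,0,0],"fingers":15},
    {"linear":[-0.7,-2.3,-3.4],"angular":[0,0,0],"fingers":15},
    {"linear":[-1.1,-3.7,-3.4],"angular":[0,0,0],"fingers":15},
    {"linear":[-1.5,-5,-3.4],"angular":[0,0,0],"fingers":15},
    {"linear":[-1.9,-6.1,-3.4],"angular":[0,0,0],"fingers":15},
    {"linear":[-1.98,-6.53,-3.4],"angular":[0,0,0],"fingers":15},
    {"linear":[-1.98,-6.53,-3.4],"angular":[0,0,0],"fingers":15}
  ]
}}

```text
time_s: 15.55
position: [458.6, -82.7, 207.2]
orientation: [0.92, 0.391, -0.0, -0.001]
ft_force: [0.4, 0.3, -0.0]
opening: 0.273
```

Request:
{"op": "carry_out", "data": {
  "commands": [
    {"linear":[0,0,1],"angular":[0,0,0],"fingers":15},
    {"linear":[0,0,2],"angular":[0,0,0],"fingers":15},
    {"linear":[0,0,3],"angular":[0,0,0],"fingers":15},
    {"linear":[0,0,4],"angular":[0,0,0],"fingers":15},
    {"linear":[0,0,4],"angular":[0,0,0],"fingers":15},
    {"linear":[0,0,4],"angular":[0,0,0],"fingers":15},
    {"linear":[0,0,4],"angular":[0,0,0],"fingers":15},
    {"linear":[0,0,4],"angular":[0,0,0],"fingers":15}
  ]
}}

```text
time_s: 16.22
position: [462.7, -84.3, 109.3]
orientation: [0.92, 0.391, 0.001, 0.001]
ft_force: [0.8, -0.8, -0.5]
opening: 0.274
```

```bash
python3 -c "
from go import *
plan((462,-84,51),46)
snap('wrist','w12')"
```

```text
t 16.22 pos [462.736 -84.321 109.281] a 46.0 open 23.4 F [ 0.757 -0.841 -0.548]
lin [-0.015 -0.036  2.331] ang [ 0.027 -0.021  0.001] maxrows 1.3977499085883538
```

View pics/w12.png

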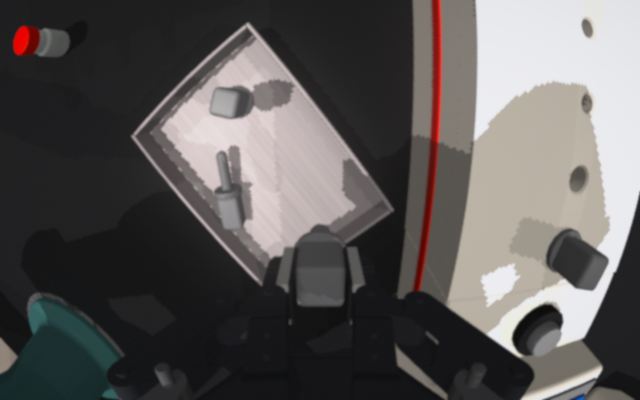

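```bash
python3 -c "
from go import *
import pickle
c=pickle.load(open('pics/w12.pkl','rb'))
for p in [(250,25),(393,210),(133,135)]:print(pix2z(c,p,30,True))
print(proj(c,(462,-84,3),True))"
```

```text
[522.51   50.139  30.   ]
[ 502.439 -124.087   30.   ]
[396.924  66.613  30.   ]
[319.856 198.156]
```

Request:
{"op": "carry_out", "data": {
  "commands": [
    {"linear":[0,0,0.8],"angular":[0,0,0],"fingers":15},
    {"linear":[0,0,1.6],"angular":[0,0,0],"fingers":15},
    {"linear":[0,0,2.3],"angular":[0,0,0],"fingers":15},
    {"linear":[0,0,2.3],"angular":[0,0,0],"fingers":15},
    {"linear":[0,0,2.3],"angular":[0,0,0],"fingers":15},
    {"linear":[0,0,2.3],"angular":[0,0,0],"fingers":15},
    {"linear":[0,0,2.3],"angular":[0,0,0],"fingers":15},
    {"linear":[0,0,2.3],"angular":[0,0,0],"fingers":50},
    {"linear":[0,0,2.3],"angular":[0,0,0],"fingers":50},
    {"linear":[0,0,2.3],"angular":[0,0,0],"fingers":50},
    {"linear":[0,0,2.3],"angular":[0,0,0],"fingers":50}
  ]
}}

```text
time_s: 17.18
position: [460.7, -83.7, 50.0]
orientation: [0.92, 0.391, 0.0, -0.0]
ft_force: [-0.1, -0.9, -0.2]
opening: 0.584
```

```bash
python3 -c "
from go import *
plan((580,-195.5,185),46)"
```

```text
t 17.18 pos [460.693 -83.672  50.041] a 46.01 open 49.9 F [-0.095 -0.855 -0.247]
lin [ 0.098  6.538 -5.401] ang [-0.006 -0.003  0.001] maxrows 5.084469835163496
```

Request:
{"op": "carry_out", "data": {
  "commands": [
    {"linear":[0,0,-0.8],"angular":[0,0,0],"fingers":50},
    {"linear":[0,0,-2.2],"angular":[0,0,0],"fingers":50},
    {"linear":[0,0,-3.8],"angular":[0,0,0],"fingers":50},
    {"linear":[0,0.8,-5.3],"angular":[0,0,0],"fingers":50},
    {"linear":[0,2.2,-6.3],"angular":[0,0,0],"fingers":50},
    {"linear":[0.1,3.8,-6.4],"angular":[0,0,0],"fingers":50},
    {"linear":[0.1,5.4,-6.4],"angular":[0,0,0],"fingers":50},
    {"linear":[0.08,6.2,-6.2],"angular":[0,0,0],"fingers":50},
    {"linear":[0.08,6.52,-5.4],"angular":[0,0,0],"fingers":50},
    {"linear":[0.08,6.52,-5.4],"angular":[0,0,0],"fingers":50},
    {"linear":[0.08,6.52,-5.4],"angular":[0,0,0],"fingers":50},
    {"linear":[0.08,6.52,-5.4],"angular":[0,0,0],"fingers":50}
  ]
}}

```text
time_s: 18.18
position: [578.6, -195.0, 184.4]
orientation: [0.92, 0.391, -0.001, -0.001]
ft_force: [0.2, 0.5, 1.4]
opening: 0.585
```

```bash
python3 -c "
from go import *
plan((578.6,-196,122),46)
snap('wrist','w13')"
```

```text
t 18.18 pos [ 578.571 -194.958  184.443] a 46.01 open 50.0 F [0.228 0.541 1.436]
lin [-0.028  0.035  2.498] ang [-0.026  0.004  0.002] maxrows 1.497651179063729
```

View pics/w13.png

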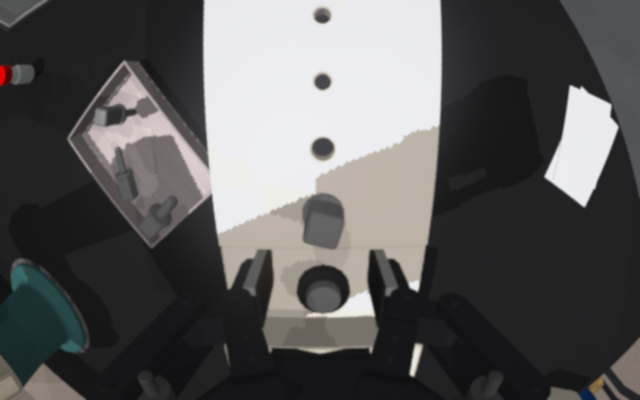

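Request:
{"op": "carry_out", "data": {
  "commands": [
    {"linear":[-0.02,0.03,0.9],"angular":[0,0,0],"fingers":50},
    {"linear":[-0.02,0.03,1.7],"angular":[0,0,0],"fingers":50},
    {"linear":[-0.02,0.03,2.45],"angular":[0,0,0],"fingers":50},
    {"linear":[-0.02,0.03,2.45],"angular":[0,0,0],"fingers":50},
    {"linear":[-0.02,0.03,2.45],"angular":[0,0,0],"fingers":50},
    {"linear":[-0.02,0.03,2.45],"angular":[0,0,0],"fingers":15},
    {"linear":[-0.02,0.03,2.45],"angular":[0,0,0],"fingers":15},
    {"linear":[-0.02,0.03,2.45],"angular":[0,0,0],"fingers":15},
    {"linear":[-0.02,0.03,2.45],"angular":[0,0,0],"fingers":15},
    {"linear":[-0.02,0.03,2.45],"angular":[0,0,0],"fingers":15},
    {"linear":[-0.02,0.03,2.45],"angular":[0,0,0],"fingers":15},
    {"linear":[-0.02,0.03,2.45],"angular":[0,0,0],"fingers":15}
  ]
}}

```text
time_s: 19.23
position: [580.9, -196.7, 125.9]
orientation: [0.92, 0.391, 0.001, 0.001]
ft_force: [-1.5, 2.4, 6.5]
opening: 0.309
```

```bash
python3 -c "
from go import *
import pickle
c=pickle.load(open('pics/w13.pkl','rb'));print([pix2z(c,p,110,True) for p in [(322,15.5),(322,81.5),(322.5,148)]])
plan((425,-70,210),46)"
```

```text
[array([677.234, -93.086, 110.   ]), array([ 644.237, -127.31 ,  110.   ]), array([ 612.029, -161.284,  110.   ])]
t 19.23 pos [ 580.9   -196.709  125.877] a 46.01 open 26.4 F [-1.522  2.355  6.471]
lin [-0.679 -7.999 -3.385] ang [ 0.027 -0.019  0.001] maxrows 5.223013866477709
```

```bash
python3 go.py 463 -38 210 46
```

```text
t 19.23 pos [ 580.9   -196.709  125.877] a 46.01 open 26.4 F [-1.522  2.355  6.471]
lin [ 1.297 -7.794 -3.381] ang [ 0.027 -0.019  0.001] maxrows 5.152566093970018
```

Request:
{"op": "carry_out", "data": {
  "commands": [
    {"linear":[0,0,-0.6],"angular":[0,0,0],"fingers":15},
    {"linear":[0,0,-1.6],"angular":[0,0,0],"fingers":15},
    {"linear":[0,0,-2.8],"angular":[0,0,0],"fingers":15},
    {"linear":[0,0,-3.4],"angular":[0,0,0],"fingers":15},
    {"linear":[0.2,-1,-3.4],"angular":[0,0,0],"fingers":15},
    {"linear":[0.4,-2.3,-3.4],"angular":[0,0,0],"fingers":15},
    {"linear":[0.6,-3.7,-3.4],"angular":[0,0,0],"fingers":15},
    {"linear":[0.8,-5,-3.4],"angular":[0,0,0],"fingers":15},
    {"linear":[1,-6.4,-3.4],"angular":[0,0,0],"fingers":15},
    {"linear":[1.2,-7.4,-3.4],"angular":[0,0,0],"fingers":15},
    {"linear":[1.3,-7.8,-3.4],"angular":[0,0,0],"fingers":15},
    {"linear":[1.3,-7.8,-3.4],"angular":[0,0,0],"fingers":15}
  ]
}}

```text
time_s: 20.23
position: [460.8, -36.1, 208.9]
orientation: [0.92, 0.392, 0.0, -0.0]
ft_force: [0.8, -0.1, 0.3]
opening: 0.31
```

Request:
{"op": "carry_out", "data": {
  "commands": [
    {"linear":[0,0,1],"angular":[0,0,0],"fingers":15},
    {"linear":[0,0,2],"angular":[0,0,0],"fingers":15},
    {"linear":[0,0,3],"angular":[0,0,0],"fingers":15},
    {"linear":[0,0,4],"angular":[0,0,0],"fingers":15},
    {"linear":[0,0,4],"angular":[0,0,0],"fingers":15},
    {"linear":[0,0,4],"angular":[0,0,0],"fingers":15},
    {"linear":[0,0,4],"angular":[0,0,0],"fingers":15},
    {"linear":[0,0,4],"angular":[0,0,0],"fingers":15}
  ]
}}

```text
time_s: 20.9
position: [463.8, -38.2, 110.6]
orientation: [0.921, 0.391, 0.001, 0.001]
ft_force: [0.1, 1.1, 0.4]
opening: 0.309
```

```bash
python3 -c "
from go import *
plan((463,-38,52),46)
c,_=snap('wrist','w14');print(proj(c,(463,-38,3),True))"
```

```text
t 20.9 pos [463.775 -38.162 110.563] a 45.99 open 26.3 F [0.119 1.055 0.352]
lin [-0.022 -0.032  2.342] ang [ 0.024 -0.023 -0.003] maxrows 1.40451325428261
[319.928 197.883]
```

View pics/w14.png

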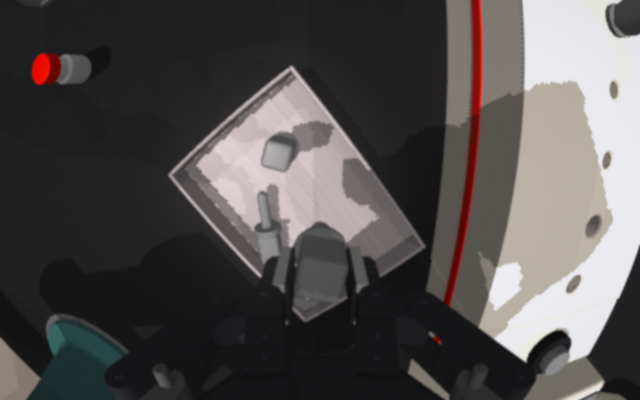

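Request:
{"op": "carry_out", "data": {
  "commands": [
    {"linear":[0,0,0.8],"angular":[0,0,0],"fingers":15},
    {"linear":[0,0,1.6],"angular":[0,0,0],"fingers":15},
    {"linear":[0,0,2.3],"angular":[0,0,0],"fingers":15},
    {"linear":[0,0,2.3],"angular":[0,0,0],"fingers":15},
    {"linear":[0,0,2.3],"angular":[0,0,0],"fingers":15},
    {"linear":[0,0,2.3],"angular":[0,0,0],"fingers":15},
    {"linear":[0,0,2.3],"angular":[0,0,0],"fingers":15},
    {"linear":[0,0,2.3],"angular":[0,0,0],"fingers":45},
    {"linear":[0,0,2.3],"angular":[0,0,0],"fingers":45},
    {"linear":[0,0,2.3],"angular":[0,0,0],"fingers":45},
    {"linear":[0,0,2.3],"angular":[0,0,0],"fingers":45}
  ]
}}

```text
time_s: 21.87
position: [461.9, -37.5, 51.4]
orientation: [0.92, 0.391, 0.0, -0.0]
ft_force: [0.1, 0.1, 0.4]
opening: 0.529
```

```bash
python3 -c "
from go import *
plan((442.6,348.6,260),141.5)
plan((463,-38,210),46)"
```

```text
t 21.87 pos [461.932 -37.496  51.415] a 46.01 open 45.2 F [0.135 0.128 0.407]
lin [ 10.577 -11.286  -8.335] ang [  0.001  -0.007 -19.099] maxrows 10.533879860836862
t 21.87 pos [461.932 -37.496  51.415] a 46.01 open 45.2 F [0.135 0.128 0.407]
lin [ 0.018  0.043 -6.343] ang [-0.004 -0.005  0.001] maxrows 3.8031132796827065
```

Request:
{"op": "carry_out", "data": {
  "commands": [
    {"linear":[0,0,-0.8],"angular":[0,0,0],"fingers":45},
    {"linear":[0,0,-2.2],"angular":[0,0,0],"fingers":45},
    {"linear":[0,0,-3.8],"angular":[0,0,0],"fingers":45},
    {"linear":[0,0,-5.4],"angular":[0,0,0],"fingers":50},
    {"linear":[0.9,-0.8,-7],"angular":[0,0,-1.4],"fingers":50},
    {"linear":[2,-1.9,-8.3],"angular":[0,0,-2.8],"fingers":50},
    {"linear":[3.2,-3.1,-8.7],"angular":[0,0,-4.2],"fingers":50},
    {"linear":[4.4,-4.3,-8.7],"angular":[0,0,-5.6],"fingers":50},
    {"linear":[5.5,-5.5,-8.7],"angular":[0,0,-7],"fingers":50},
    {"linear":[6.5,-6.5,-8.7],"angular":[0,0,-8.4],"fingers":50},
    {"linear":[7.5,-7.5,-8.7],"angular":[0,0,-9.8],"fingers":50},
    {"linear":[8.5,-8.2,-8.7],"angular":[0,0,-11.2],"fingers":50}
  ]
}}

```text
time_s: 22.87
position: [460.7, 260.4, 269.1]
orientation: [0.626, 0.78, 0.0, -0.001]
ft_force: [0.5, -0.7, -0.8]
opening: 0.586
```

```bash
python3 -c "
from go import *
plan((500,304,268),141.5)
ct=r.get_calibration('top')
print(pix2z(ct,(213,182),20),pix2z(ct,(262,282),60))
import cv2
"
```

```text
t 22.87 pos [460.738 260.449 269.071] a 102.43 open 50.0 F [ 0.49  -0.684 -0.778]
lin [1.363 1.909 0.045] ang [ 0.004 -0.018 -7.814] maxrows 1.4063775240937324
[670.242 373.863  20.   ] [385.709 217.184  60.   ]
```

Request:
{"op": "carry_out", "data": {
  "commands": [
    {"linear":[0.7,1,0],"angular":[0,0,-1.4],"fingers":50},
    {"linear":[1.36,1.9,0],"angular":[0,0,-2.8],"fingers":50},
    {"linear":[1.36,1.9,0],"angular":[0,0,-4.2],"fingers":50},
    {"linear":[1.36,1.9,0],"angular":[0,0,-5.6],"fingers":50},
    {"linear":[1.36,1.9,0],"angular":[0,0,-7],"fingers":50},
    {"linear":[1.36,1.9,0],"angular":[0,0,-7.8],"fingers":50},
    {"linear":[1.36,1.9,0],"angular":[0,0,-7.8],"fingers":50},
    {"linear":[1.36,1.9,0],"angular":[0,0,-7.8],"fingers":50},
    {"linear":[1.36,1.9,0],"angular":[0,0,-7.8],"fingers":50},
    {"linear":[1.36,1.9,0],"angular":[0,0,-7.8],"fingers":50},
    {"linear":[1.36,1.9,0],"angular":[0,0,-7.8],"fingers":50},
    {"linear":[1.36,1.9,0],"angular":[0,0,-7.8],"fingers":50}
  ]
}}

```text
time_s: 23.87
position: [501.3, 300.8, 268.8]
orientation: [0.334, 0.943, 0.0, -0.0]
ft_force: [0.8, -1.0, -0.4]
opening: 0.59
```

```bash
python3 -c "
from go import *
plan((500,304,268),141.5)
snap('wrist','w15')
snap('side','s15',(340,170,450,280),6)"
```

```text
t 23.87 pos [501.301 300.761 268.782] a 140.97 open 50.4 F [ 0.776 -1.017 -0.444]
lin [0.122 0.068 0.031] ang [ 0.003 -0.01  -0.105] maxrows 0.08578876183425535
```

View pics/w15.png

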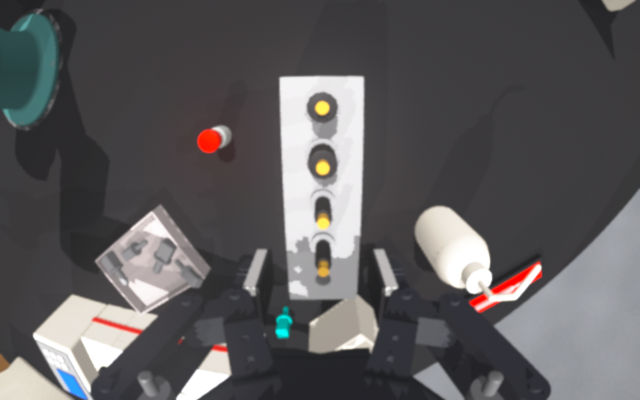

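View pics/s15.png

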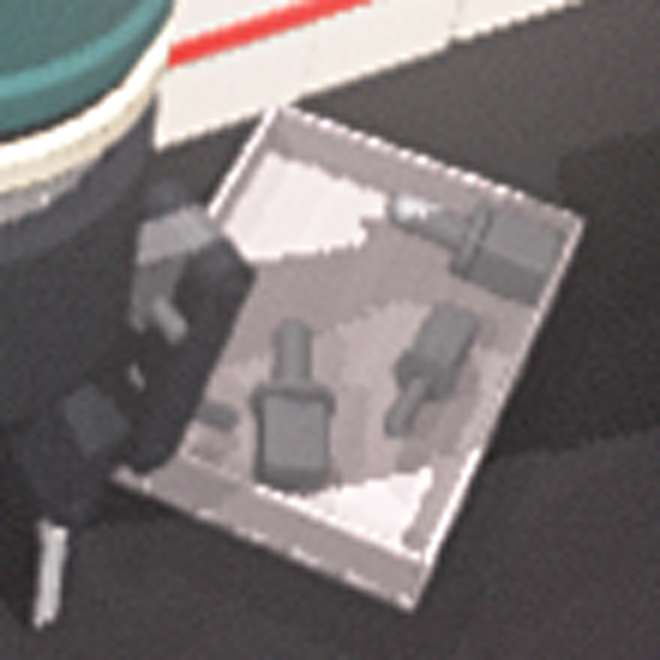

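```bash
python3 -c "
from go import *
import pickle,cv2
c=pickle.load(open('pics/w15.pkl','rb'))
im=cv2.imread('pics/full_w15.png')[:,:,::-1]
h=cv2.cvtColor(im,cv2.COLOR_RGB2HSV)
m=((h[...,0]>15)&(h[...,0]<32)&(h[...,1]>150)&(h[...,2]>60)).astype('uint8')
n,l,st,ce=cv2.connectedComponentsWithStats(m)
print([(s[:5],q) for s,q in zip(st,ce) if s[4]>15])
for p in [(322,107.5),(322.5,168),(322.5,223),(323,269)]: print(pix2z(c,p,170,True))
crop(im,270,70,370,300,3,'pics/w15c.png')"
```

```text
[(array([     0,      0,    640,    400, 255478], dtype=int32), array([319.494, 199.53 ])), (array([315, 101,  14,  14, 143], dtype=int32), array([321.951, 107.825])), (array([316, 160,  14,  15, 152], dtype=int32), array([322.362, 167.408])), (array([318, 214,  11,  13, 108], dtype=int32), array([322.815, 220.343])), (array([319, 261,   9,  15, 119], dtype=int32), array([323.   , 268.336]))]
[442.437 349.97  170.   ]
[480.044 320.105 170.   ]
[517.034 290.305 170.   ]
[552.81  262.111 170.   ]
```

View pics/w15c.png

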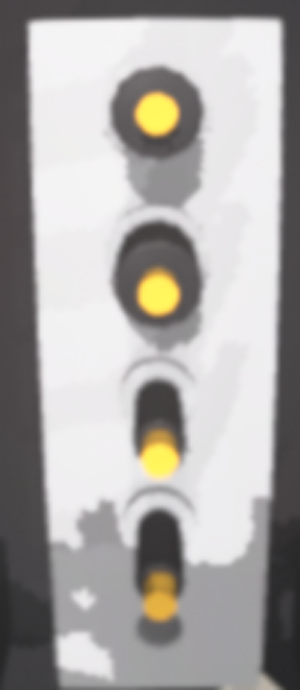

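```bash
python3 go.py 442.5 349.3 195 141.5
```

```text
t 23.97 pos [501.323 300.729 268.779] a 140.99 open 50.1 F [-0.65  -0.162  0.81 ]
lin [3.049 0.028 2.954] ang [ 0.002 -0.009 -0.103] maxrows 2.544977951219089
```

Request:
{"op": "carry_out", "data": {
  "commands": [
    {"linear":[1,0.01,0.5],"angular":[0,0,-0.1],"fingers":50},
    {"linear":[2,0.02,1],"angular":[0,0,-0.1],"fingers":50},
    {"linear":[2.8,0.03,1.6],"angular":[0,0,-0.1],"fingers":50},
    {"linear":[3.05,0.03,2.3],"angular":[0,0,-0.1],"fingers":50},
    {"linear":[3.05,0.03,2.9],"angular":[0,0,-0.1],"fingers":50},
    {"linear":[3.05,0.03,2.9],"angular":[0,0,-0.1],"fingers":50},
    {"linear":[3.05,0.03,2.9],"angular":[0,0,-0.1],"fingers":50},
    {"linear":[3.05,0.03,2.9],"angular":[0,0,-0.1],"fingers":50},
    {"linear":[3.05,0.03,2.9],"angular":[0,0,-0.1],"fingers":50},
    {"linear":[3.05,0.03,2.9],"angular":[0,0,-0.1],"fingers":50}
  ]
}}

```text
time_s: 24.8
position: [443.5, 349.7, 197.8]
orientation: [0.33, 0.944, 0.001, 0.0]
ft_force: [0.5, 0.0, -0.2]
opening: 0.589
```

```bash
python3 -c "
from go import *
plan((442.5,349.3,121),141.5)
snap('wrist','w16')"
```

```text
t 24.8 pos [443.532 349.709 197.774] a 141.48 open 50.3 F [ 0.497  0.001 -0.179]
lin [ 0.022 -0.046  3.071] ang [ 0.028 -0.002 -0.005] maxrows 1.8412940637698518
```

View pics/w16.png

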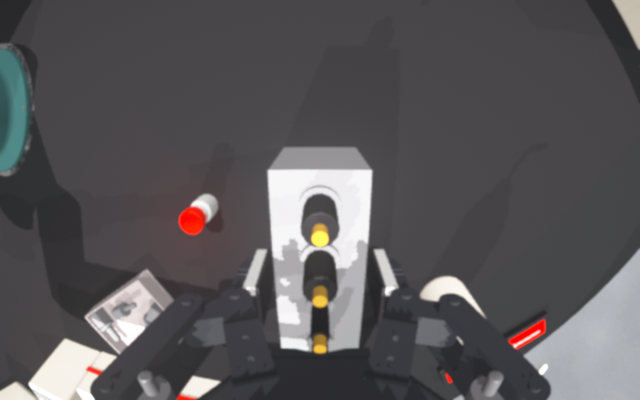

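```bash
python3 -c "
from go import *
import pickle
c=pickle.load(open('pics/w16.pkl','rb'))
p=pix2z(c,(319.7,237.5),170,True);print(p)
plan((p[0],p[1],121),141.5)"
```

```text
[441.734 350.534 170.   ]
t 24.85 pos [443.351 349.631 197.542] a 141.48 open 50.3 F [ 1.172 -0.815 -0.592]
lin [ 0.072 -0.018  3.062] ang [ 0.024 -0.003 -0.005] maxrows 1.83607914853721
```

Descend on T1 and close.

Request:
{"op": "carry_out", "data": {
  "commands": [
    {"linear":[0.06,-0.03,1],"angular":[0.02,0,0],"fingers":50},
    {"linear":[0.06,-0.03,2],"angular":[0.02,0,0],"fingers":50},
    {"linear":[0.06,-0.03,3],"angular":[0.02,0,0],"fingers":50},
    {"linear":[0.06,-0.03,3],"angular":[0.02,0,0],"fingers":50},
    {"linear":[0.06,-0.03,3],"angular":[0.02,0,0],"fingers":50},
    {"linear":[0.06,-0.03,3],"angular":[0.02,0,0],"fingers":50},
    {"linear":[0.06,-0.03,3],"angular":[0.02,0,0],"fingers":18},
    {"linear":[0.06,-0.03,3],"angular":[0.02,0,0],"fingers":18},
    {"linear":[0.06,-0.03,3],"angular":[0.02,0,0],"fingers":18},
    {"linear":[0.06,-0.03,3],"angular":[0.02,0,0],"fingers":18},
    {"linear":[0.06,-0.03,3],"angular":[0.02,0,0],"fingers":18},
    {"linear":[0.06,-0.03,3],"angular":[0.02,0,0],"fingers":18}
  ],
  "squeeze": 40
}}

```text
time_s: 25.85
position: [442.1, 350.7, 123.6]
orientation: [0.33, 0.944, 0.001, 0.0]
ft_force: [-0.2, -0.6, 6.6]
opening: 0.29
```

```bash
python3 -c "
from go import *
plan((442.5,349.3,121),141.5)
snap('wrist','w17',(220,150,420,350),4)"
```

```text
t 25.85 pos [442.144 350.729 123.605] a 141.51 open 24.8 F [-0.195 -0.646  6.635]
lin [-0.047 -0.036  0.104] ang [0.024 0.004 0.002] maxrows 0.07176623406226544
```

View pics/w17.png

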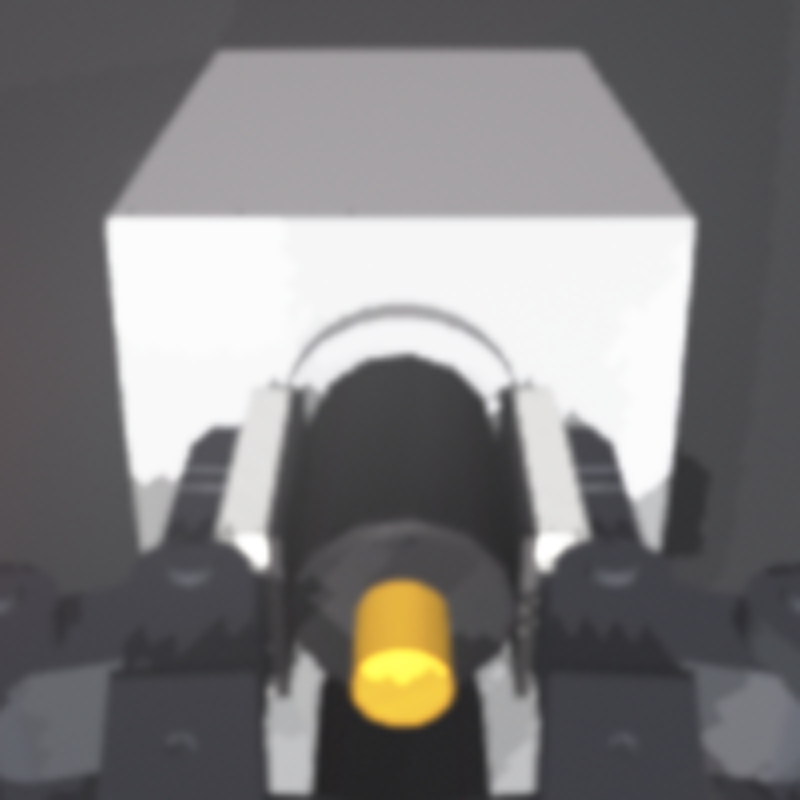

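```bash
cat >> go.py <<'E'
def inhand(name,uv,above):  # nub top seen, 'above'= nub top z minus TCP z ; returns tool xy offset
    import pickle
    c=pickle.load(open('pics/'+name+'.pkl','rb'));s=r.read_state();M=R.from_quat(s['orientation']).as_matrix()
    p=pix2z(c,uv,s['position'][2]+above,True);print('nub',p,'tool off',M.T@(p-s['position']))
E
python3 -c "
from go import *
inhand('w17',(320.5,321.5),170-123.6)
plan((442.1,350.7,260),141.5)"
```

```text
nub [442.106 350.435 170.013] tool off [ -0.167  -0.17  -46.4  ]
t 25.9 pos [442.154 350.742 123.613] a 141.51 open 24.8 F [-0.371 -1.012  5.752]
lin [-0.001  0.009 -5.455] ang [0.024 0.003 0.003] maxrows 3.270681592326002
```

Request:
{"op": "carry_out", "data": {
  "commands": [
    {"linear":[0,0,-0.3],"angular":[0,0,0],"fingers":18},
    {"linear":[0,0,-0.8],"angular":[0,0,0],"fingers":18},
    {"linear":[0,0,-1.4],"angular":[0,0,0],"fingers":18},
    {"linear":[0,0,-2.1],"angular":[0,0,0],"fingers":18},
    {"linear":[0,0,-2.8],"angular":[0,0,0],"fingers":18},
    {"linear":[0,0,-3.5],"angular":[0,0,0],"fingers":18},
    {"linear":[0,0,-4.2],"angular":[0,0,0],"fingers":18},
    {"linear":[0,0,-4.8],"angular":[0,0,0],"fingers":18},
    {"linear":[0,0,-5.3],"angular":[0,0,0],"fingers":18},
    {"linear":[0,0,-5.5],"angular":[0,0,0],"fingers":18},
    {"linear":[0,0,-5.5],"angular":[0,0,0],"fingers":18}
  ]
}}

```text
time_s: 26.82
position: [441.6, 350.4, 260.9]
orientation: [0.33, 0.944, 0.001, 0.0]
ft_force: [-0.1, 0.9, -0.4]
opening: 0.293
```

```bash
python3 -c "
from go import *
plan((500,80,262),80)
plan((578.7,-195.8,262),46)
snap('side','s18')"
```

```text
t 26.82 pos [441.639 350.395 260.916] a 141.51 open 25.1 F [-0.123  0.928 -0.357]
lin [-8.558 -7.013 -0.053] ang [ 0.014 -0.009 12.303] maxrows 6.633665687160723
t 26.82 pos [441.639 350.395 260.916] a 141.51 open 25.1 F [-0.123  0.928 -0.357]
lin [-17.888 -13.689  -0.062] ang [ 0.011 -0.013 19.103] maxrows 13.504331599132673
```

View pics/s18.png

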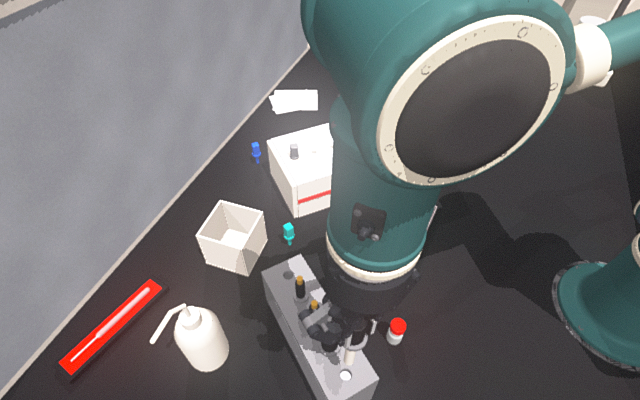

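Request:
{"op": "carry_out", "data": {
  "commands": [
    {"linear":[-0.3,-0.25,-0.1],"angular":[0,0,0.4],"fingers":18},
    {"linear":[-0.9,-0.7,-0.1],"angular":[0,0,1.1],"fingers":18},
    {"linear":[-1.6,-1.2,-0.1],"angular":[0,0,1.9],"fingers":18},
    {"linear":[-2.4,-1.8,-0.1],"angular":[0,0,2.8],"fingers":18},
    {"linear":[-3.3,-2.5,-0.1],"angular":[0,0,3.7],"fingers":18},
    {"linear":[-4.2,-3.2,-0.1],"angular":[0,0,4.6],"fingers":18},
    {"linear":[-5.1,-3.9,-0.1],"angular":[0,0,5.5],"fingers":18},
    {"linear":[-6,-4.6,-0.1],"angular":[0,0,6.4],"fingers":18},
    {"linear":[-6.9,-5.3,-0.1],"angular":[0,0,7.3],"fingers":18},
    {"linear":[-7.8,-6,-0.1],"angular":[0,0,8.2],"fingers":18},
    {"linear":[-8.7,-6.7,-0.1],"angular":[0,0,9.1],"fingers":18},
    {"linear":[-9.6,-7.4,-0.1],"angular":[0,0,10],"fingers":18}
  ]
}}

```text
time_s: 27.87
position: [512.7, 53.6, 260.0]
orientation: [0.7, 0.714, -0.002, -0.001]
ft_force: [0.4, -0.1, -1.2]
opening: 0.289
```

```bash
python3 -c "
from go import *
plan((578.7,-195.8,262),46)"
```

```text
t 27.87 pos [512.7    53.616 259.994] a 91.18 open 24.7 F [ 0.356 -0.09  -1.152]
lin [-10.029   2.433  -0.08 ] ang [-0.043  0.033  9.036] maxrows 6.187261398767338
```

Request:
{"op": "carry_out", "data": {
  "commands": [
    {"linear":[-0.9,0.2,0],"angular":[0,0,0.8],"fingers":18},
    {"linear":[-2,0.5,0],"angular":[0,0,1.8],"fingers":18},
    {"linear":[-3.1,0.75,0],"angular":[0,0,2.8],"fingers":18},
    {"linear":[-4.2,1,0],"angular":[0,0,3.8],"fingers":18},
    {"linear":[-5.3,1.3,0],"angular":[0,0,4.8],"fingers":18},
    {"linear":[-6.4,1.55,0],"angular":[0,0,5.8],"fingers":18},
    {"linear":[-7.5,1.8,0],"angular":[0,0,6.8],"fingers":18},
    {"linear":[-8.5,2.05,0],"angular":[0,0,7.8],"fingers":18},
    {"linear":[-9.3,2.3,0],"angular":[0,0,8.5],"fingers":18},
    {"linear":[-9.8,2.4,0],"angular":[0,0,9],"fingers":18},
    {"linear":[-10,2.4,0],"angular":[0,0,9],"fingers":18},
    {"linear":[-10,2.4,0],"angular":[0,0,9],"fingers":18}
  ]
}}

```text
time_s: 28.87
position: [579.2, -193.9, 259.9]
orientation: [0.919, 0.394, -0.002, -0.001]
ft_force: [0.2, -0.5, -1.1]
opening: 0.292
```

Request:
{"op": "carry_out", "data": {
  "commands": [
    {"linear":[0,0,0],"angular":[0,0,0],"fingers":18},
    {"linear":[0,0,0],"angular":[0,0,0],"fingers":18},
    {"linear":[0,0,0],"angular":[0,0,0],"fingers":18},
    {"linear":[0,0,0],"angular":[0,0,0],"fingers":18},
    {"linear":[0,0,0],"angular":[0,0,0],"fingers":18}
  ]
}}

```text
time_s: 29.28
position: [580.3, -191.9, 261.7]
orientation: [0.919, 0.395, -0.001, 0.0]
ft_force: [0.0, -0.1, -0.5]
opening: 0.291
```

```bash
python3 -c "
from go import *
plan((578.7,-195.8,262),46)
snap('wrist','w19')"
```

```text
t 29.28 pos [ 580.276 -191.904  261.672] a 46.57 open 24.9 F [ 0.015 -0.122 -0.452]
lin [-0.157  0.061 -0.013] ang [-0.006  0.018  0.115] maxrows 0.10110044529036412
```

View pics/w19.png

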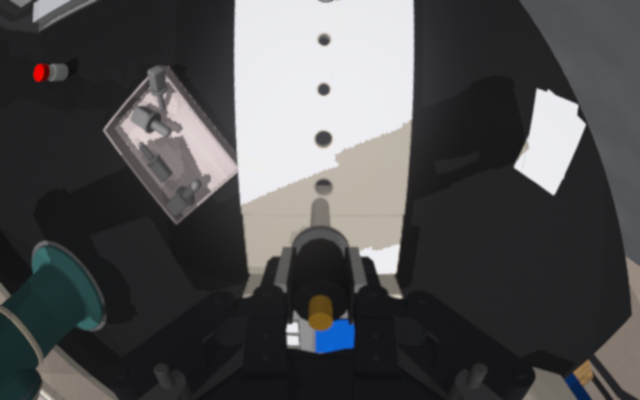

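```bash
python3 -c "
from go import *
import pickle,cv2
c=pickle.load(open('pics/w19.pkl','rb'))
for p in [(324,39.5),(324,89.5),(323.5,139),(323,186)]:print(pix2z(c,p,110,True))
crop(cv2.imread('pics/full_w19.png')[:,:,::-1],270,120,370,220,6,'pics/w19c.png')"
```

```text
[677.581 -93.007 110.   ]
[ 644.572 -127.951  110.   ]
[ 611.876 -161.964  110.   ]
[ 579.536 -195.634  110.   ]
```

View pics/w19c.png

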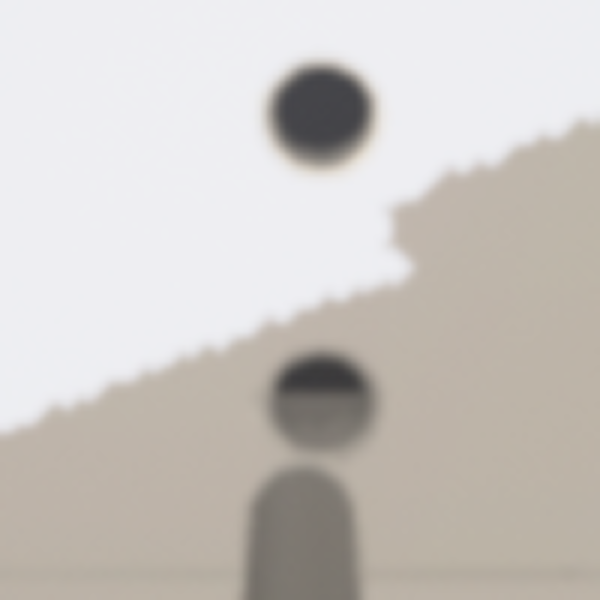

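```bash
python3 go.py 578.8 -196 222 46.2
```

```text
t 29.33 pos [ 580.311 -192.018  261.668] a 46.56 open 24.7 F [ 0.444 -0.376 -1.191]
lin [-0.155  0.066  1.587] ang [-0.005  0.019  0.073] maxrows 0.9567367921109496
```

Request:
{"op": "carry_out", "data": {
  "commands": [
    {"linear":[-0.15,0.07,0.5],"angular":[0,0.02,0.07],"fingers":18},
    {"linear":[-0.15,0.07,1],"angular":[0,0.02,0.07],"fingers":18},
    {"linear":[-0.15,0.07,1.55],"angular":[0,0.02,0.07],"fingers":18},
    {"linear":[-0.15,0.07,1.55],"angular":[0,0.02,0.07],"fingers":18},
    {"linear":[-0.15,0.07,1.55],"angular":[0,0.02,0.07],"fingers":18},
    {"linear":[-0.15,0.07,1.55],"angular":[0,0.02,0.07],"fingers":18},
    {"linear":[-0.15,0.07,1.55],"angular":[0,0.02,0.07],"fingers":18},
    {"linear":[-0.15,0.07,1.55],"angular":[0,0.02,0.07],"fingers":18}
  ]
}}

```text
time_s: 30.0
position: [579.5, -196.8, 223.6]
orientation: [0.92, 0.392, 0.0, 0.0]
ft_force: [-0.1, 0.4, -0.6]
opening: 0.294
```

```bash
python3 -c "
from go import *
plan((578.8,-196,222),46.2)
c,im=snap('wrist','w20')
print(proj(c,(578.8,-196,110),True))
crop(im,270,100,370,220,6,'pics/w20c.png')"
```

```text
t 30.0 pos [ 579.469 -196.773  223.573] a 46.16 open 25.1 F [-0.052  0.441 -0.574]
lin [ 0.004 -0.041  0.063] ang [ 0.008 -0.007 -0.008] maxrows 0.04498127519279517
[319.745 194.936]
```

View pics/w20c.png

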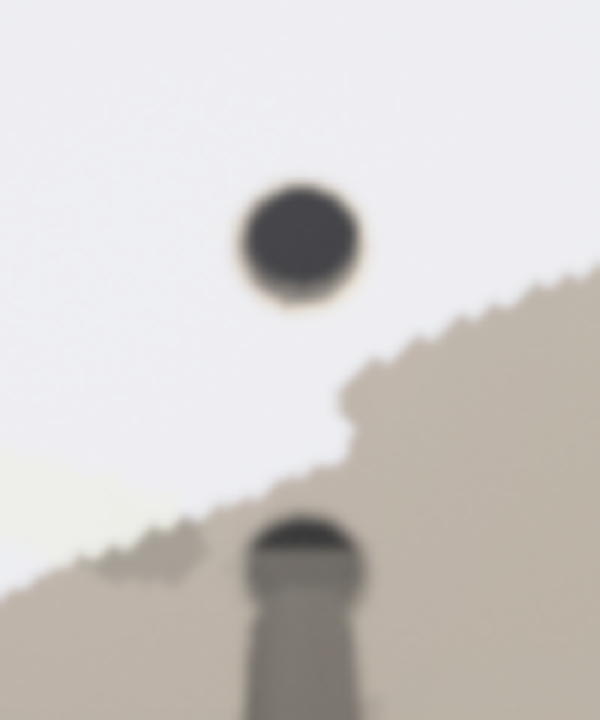

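Request:
{"op": "carry_out", "data": {
  "commands": [
    {"linear":[0.02,-0.03,0.3],"angular":[0,0,0],"fingers":18},
    {"linear":[0.02,-0.03,0.6],"angular":[0,0,0],"fingers":18},
    {"linear":[0.02,-0.03,0.9],"angular":[0,0,0],"fingers":18},
    {"linear":[0.02,-0.03,1.2],"angular":[0,0,0],"fingers":18},
    {"linear":[0.02,-0.03,1.5],"angular":[0,0,0],"fingers":18},
    {"linear":[0.02,-0.03,1.5],"angular":[0,0,0],"fingers":18},
    {"linear":[0.02,-0.03,1.5],"angular":[0,0,0],"fingers":18}
  ]
}}

```text
time_s: 30.63
position: [578.6, -195.6, 184.2]
orientation: [0.92, 0.392, -0.0, -0.001]
ft_force: [2.1, -0.4, -1.6]
opening: 0.294
```

```bash
python3 -c "
from go import *
plan((578.8,-196,124),46.2)
c,im=snap('wrist','w21')
crop(im,250,100,390,320,3.5,'pics/w21c.png')"
```

```text
t 30.63 pos [ 578.61  -195.575  184.153] a 46.15 open 25.1 F [ 2.088 -0.449 -1.63 ]
lin [-0.007  0.021  2.406] ang [-0.017  0.002 -0.009] maxrows 1.4425645862304135
```

View pics/w21c.png

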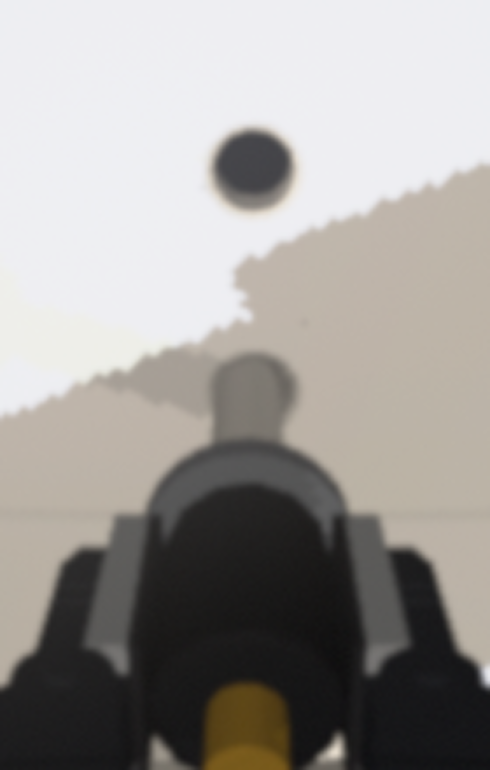

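Request:
{"op": "carry_out", "data": {
  "commands": [
    {"linear":[0,0.02,0.3],"angular":[0,0,0],"fingers":18},
    {"linear":[0,0.02,0.6],"angular":[0,0,0],"fingers":18},
    {"linear":[0,0.02,0.9],"angular":[0,0,0],"fingers":18},
    {"linear":[0,0.02,1.2],"angular":[0,0,0],"fingers":18},
    {"linear":[0,0.02,1.5],"angular":[0,0,0],"fingers":18},
    {"linear":[0,0.02,1.8],"angular":[0,0,0],"fingers":18},
    {"linear":[0,0.02,2.1],"angular":[0,0,0],"fingers":18},
    {"linear":[0,0.02,2.3],"angular":[0,0,0],"fingers":18},
    {"linear":[0,0.02,2.3],"angular":[0,0,0],"fingers":18},
    {"linear":[0,0.02,2.3],"angular":[0,0,0],"fingers":18},
    {"linear":[0,0.02,2.3],"angular":[0,0,0],"fingers":18}
  ]
}}

```text
time_s: 31.6
position: [578.9, -195.9, 127.7]
orientation: [0.92, 0.392, -0.0, -0.001]
ft_force: [1.0, -0.4, -0.7]
opening: 0.289
```

```bash
python3 -c "
from go import *
plan((578.8,-196,124),46.2)
c,im=snap('wrist','w22')
crop(im,250,150,390,350,3.5,'pics/w22c.png')"
```

```text
t 31.6 pos [ 578.87  -195.928  127.743] a 46.16 open 24.6 F [ 1.01  -0.376 -0.654]
lin [-0.004  0.     0.15 ] ang [-0.014  0.003 -0.008] maxrows 0.08979562934851439
```

View pics/w22c.png

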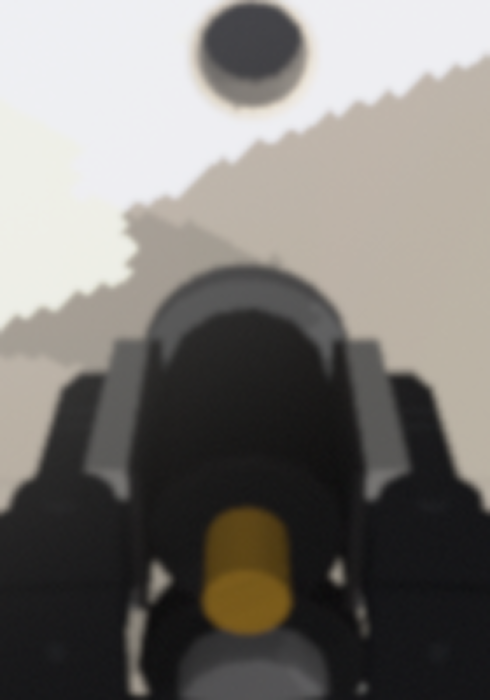

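Nearly seated (about 4 mm high). Push down until contact, then open and rise.

Request:
{"op": "carry_out", "data": {
  "commands": [
    {"linear":[0,0,0.08],"angular":[0,0,0],"fingers":18},
    {"linear":[0,0,0.16],"angular":[0,0,0],"fingers":18},
    {"linear":[0,0,0.18],"angular":[0,0,0],"fingers":18},
    {"linear":[0,0,0.18],"angular":[0,0,0],"fingers":18},
    {"linear":[0,0,0.18],"angular":[0,0,0],"fingers":18}
  ]
}}

```text
time_s: 32.07
position: [579.0, -196.1, 123.7]
orientation: [0.92, 0.392, -0.0, -0.0]
ft_force: [-1.8, 0.1, 3.2]
opening: 0.297
```

Request:
{"op": "carry_out", "data": {
  "commands": [
    {"linear":[0,0,-0.02],"angular":[0,0,0],"fingers":50},
    {"linear":[0,0,-0.02],"angular":[0,0,0],"fingers":50},
    {"linear":[0,0,-0.02],"angular":[0,0,0],"fingers":50},
    {"linear":[0,0,-0.02],"angular":[0,0,0],"fingers":50},
    {"linear":[0,0,-0.02],"angular":[0,0,0],"fingers":50},
    {"linear":[0,0,-0.8],"angular":[0,0,0],"fingers":50},
    {"linear":[0,0,-2],"angular":[0,0,0],"fingers":50},
    {"linear":[0,0,-3.4],"angular":[0,0,0],"fingers":50},
    {"linear":[0,0,-4.8],"angular":[0,0,0],"fingers":50},
    {"linear":[0,0,-5.3],"angular":[0,0,0],"fingers":50},
    {"linear":[0,0,-5.3],"angular":[0,0,0],"fingers":50}
  ]
}}

```text
time_s: 32.98
position: [581.8, -197.1, 261.3]
orientation: [0.92, 0.392, 0.003, 0.003]
ft_force: [-0.4, -0.8, 1.0]
opening: 0.584
```

```bash
python3 -c "
from go import *
plan((480.2,319.5,262),141.5)
c,im=snap('wrist','w23')
c,im=snap('side','s23',(260,60,480,220),3.5)"
```

```text
t 32.98 pos [ 581.839 -197.091  261.26 ] a 46.16 open 49.9 F [-0.384 -0.804  0.955]
lin [ 12.088 -17.244  -0.124] ang [  0.106   0.045 -19.068] maxrows 12.625794360155405
```

View pics/w23.png

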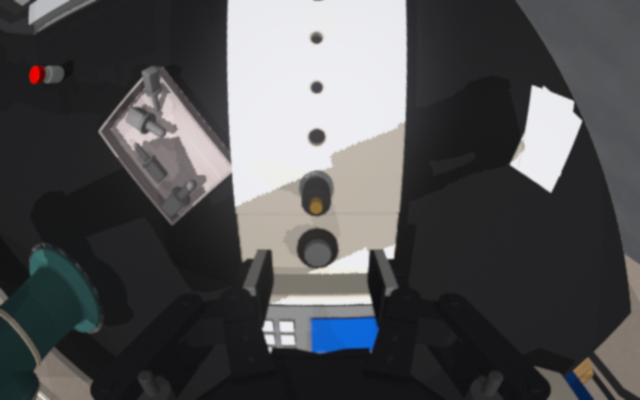

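View pics/s23.png

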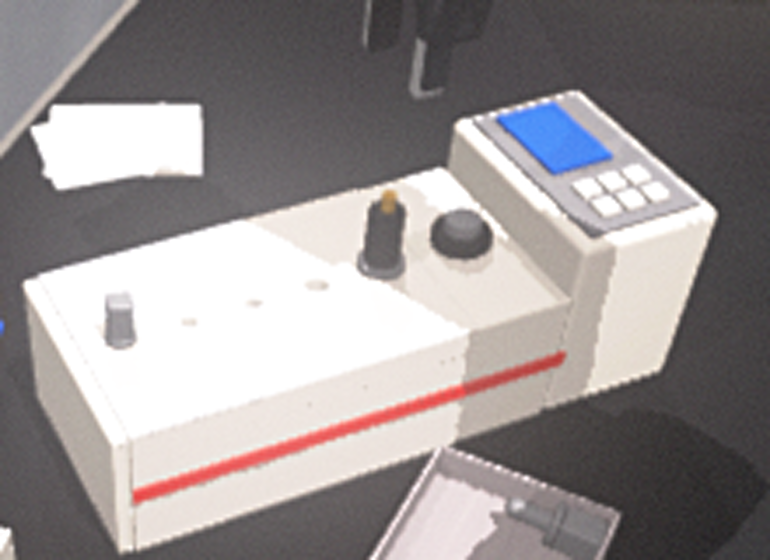

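Request:
{"op": "carry_out", "data": {
  "commands": [
    {"linear":[0.4,-0.6,0],"angular":[0,0,-0.7],"fingers":50},
    {"linear":[1.2,-1.7,0],"angular":[0,0,-1.9],"fingers":50},
    {"linear":[2.1,-3,0],"angular":[0,0,-3.2],"fingers":50},
    {"linear":[3,-4.3,0],"angular":[0,0,-4.6],"fingers":50},
    {"linear":[3.9,-5.6,0],"angular":[0,0,-6],"fingers":50},
    {"linear":[4.8,-6.9,0],"angular":[0,0,-7.4],"fingers":50},
    {"linear":[5.7,-8.2,0],"angular":[0,0,-8.8],"fingers":50},
    {"linear":[6.6,-9.5,0],"angular":[0,0,-10.2],"fingers":50},
    {"linear":[7.5,-10.8,0],"angular":[0,0,-11.6],"fingers":50},
    {"linear":[8.4,-12.1,0],"angular":[0,0,-13],"fingers":50},
    {"linear":[9.3,-13.4,0],"angular":[0,0,-14.4],"fingers":50},
    {"linear":[10.2,-14.7,0],"angular":[0,0,-15.8],"fingers":50}
  ]
}}

```text
time_s: 34.08
position: [488.3, 243.5, 252.7]
orientation: [0.458, 0.889, -0.002, -0.002]
ft_force: [0.4, -0.2, 0.3]
opening: 0.584
```

```bash
python3 go.py 480.2 319.5 200 141.5
```

```text
t 34.08 pos [488.324 243.544 252.69 ] a 125.51 open 49.8 F [ 0.366 -0.21   0.348]
lin [2.658 1.511 2.104] ang [-0.055 -0.027 -3.199] maxrows 2.225390771722068
```

Request:
{"op": "carry_out", "data": {
  "commands": [
    {"linear":[0.9,0.5,0],"angular":[0,0,-1.1],"fingers":50},
    {"linear":[1.9,1,0.2],"angular":[0,0,-2.3],"fingers":50},
    {"linear":[2.4,1.4,0.8],"angular":[0,0,-3.1],"fingers":50},
    {"linear":[2.4,1.4,1.6],"angular":[0,0,-3.1],"fingers":50},
    {"linear":[2.4,1.4,2],"angular":[0,0,-3.1],"fingers":50},
    {"linear":[2.4,1.4,2],"angular":[0,0,-3.1],"fingers":50},
    {"linear":[2.4,1.4,2],"angular":[0,0,-3.1],"fingers":50},
    {"linear":[2.4,1.4,2],"angular":[0,0,-3.1],"fingers":50},
    {"linear":[2.4,1.4,2],"angular":[0,0,-3.1],"fingers":50},
    {"linear":[2.4,1.4,2],"angular":[0,0,-3.1],"fingers":50}
  ]
}}

```text
time_s: 34.92
position: [485.6, 311.5, 207.4]
orientation: [0.337, 0.941, 0.001, 0.0]
ft_force: [-0.1, 0.5, 0.3]
opening: 0.583
```

```bash
cat >> go.py <<'E'
def nub(name):
    import pickle
    c=pickle.load(open('pics/'+name+'.pkl','rb'))
    h=cv2.cvtColor(cv2.imread('pics/full_'+name+'.png'),cv2.COLOR_BGR2HSV)
    m=((h[...,0]>15)&(h[...,0]<32)&(h[...,1]>130)&(h[...,2]>50)).astype('uint8')
    n,l,st,ce=cv2.connectedComponentsWithStats(m)
    for s,q in zip(st[1:],ce[1:]):
        if s[4]>25: print('nub',s[:4],q,pix2z(c,q,170,True))
E
python3 -c "
from go import *
plan((480.2,319.5,122),141.5)
c,im=snap('wrist','w24');nub('w24')"
```

```text
t 34.92 pos [485.561 311.532 207.354] a 140.6 open 49.8 F [-0.072  0.542  0.257]
lin [0.368 0.103 3.414] ang [ 0.025  0.001 -0.18 ] maxrows 2.0597811974821267
nub [317 206  18  22] [325.081 216.932] [478.479 321.077 170.   ]
nub [319 268  14  22] [325.552 278.571] [514.37  292.453 170.   ]
nub [320 318  13  19] [325.94  327.126] [550.021 264.125 170.   ]
```

View pics/w24.png

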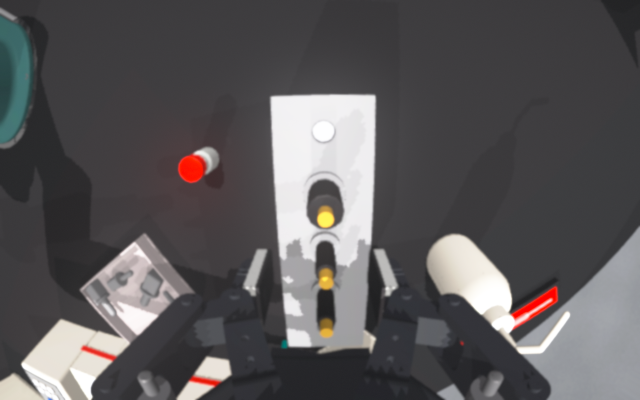

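```bash
python3 go.py 479.8 320 123 141.3
```

```text
t 34.97 pos [485.484 311.555 207.306] a 140.61 open 50.1 F [-0.386 -0.426  0.131]
lin [0.39  0.11  3.372] ang [ 0.024  0.001 -0.138] maxrows 2.036410007094212
```

Request:
{"op": "carry_out", "data": {
  "commands": [
    {"linear":[0.39,0.11,0.4],"angular":[0.02,0,-0.14],"fingers":50},
    {"linear":[0.39,0.11,0.8],"angular":[0.02,0,-0.14],"fingers":50},
    {"linear":[0.39,0.11,1.6],"angular":[0.02,0,-0.14],"fingers":50},
    {"linear":[0.39,0.11,2.5],"angular":[0.02,0,-0.14],"fingers":50},
    {"linear":[0.39,0.11,3.35],"angular":[0.02,0,-0.14],"fingers":50},
    {"linear":[0.39,0.11,3.35],"angular":[0.02,0,-0.14],"fingers":50},
    {"linear":[0.39,0.11,3.35],"angular":[0.02,0,-0.14],"fingers":50},
    {"linear":[0.39,0.11,3.35],"angular":[0.02,0,-0.14],"fingers":50},
    {"linear":[0.39,0.11,3.35],"angular":[0.02,0,-0.14],"fingers":50}
  ]
}}

```text
time_s: 35.72
position: [479.8, 320.8, 123.8]
orientation: [0.331, 0.944, 0.0, 0.0]
ft_force: [0.2, 0.2, -0.3]
opening: 0.581
```

```bash
python3 -c "
from go import *
plan((480.2,319.5,123),141.5)
c,im=snap('wrist','w25');nub('w25');crop(im,240,150,400,350,3,'pics/w25c.png')"
```

```text
t 35.72 pos [479.841 320.763 123.821] a 141.37 open 49.6 F [ 0.248  0.204 -0.302]
lin [-0.043 -0.031  0.033] ang [ 0.009  0.002 -0.026] maxrows 0.03714741279006892
nub [307 294  26  38] [319.588 313.07 ] [476.204 322.911 170.   ]
```

View pics/w25c.png

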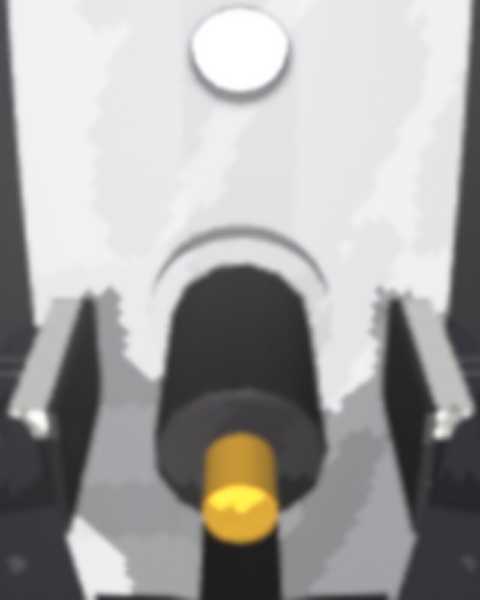

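Request:
{"op": "carry_out", "data": {
  "commands": [
    {"linear":[0,0,0],"angular":[0,0,0],"fingers":18},
    {"linear":[0,0,0],"angular":[0,0,0],"fingers":18},
    {"linear":[0,0,0],"angular":[0,0,0],"fingers":18},
    {"linear":[0,0,0],"angular":[0,0,0],"fingers":18},
    {"linear":[0,0,0],"angular":[0,0,0],"fingers":18},
    {"linear":[0,0,0],"angular":[0,0,0],"fingers":18},
    {"linear":[0,0,0],"angular":[0,0,0],"fingers":18}
  ]
}}

```text
time_s: 36.35
position: [479.7, 320.5, 123.6]
orientation: [0.331, 0.944, 0.0, 0.0]
ft_force: [-0.1, 0.2, 6.3]
opening: 0.292
```

```bash
python3 -c "
from go import *
plan((480.2,319.5,262),141.5)
c,im=snap('wrist','w26');nub('w26');crop(im,240,150,400,350,3,'pics/w26c.png')"
```

```text
t 36.35 pos [479.671 320.5   123.598] a 141.36 open 24.9 F [-0.113  0.248  6.329]
lin [-0.042 -0.016 -5.536] ang [ 0.005  0.    -0.029] maxrows 3.3191032648144985
nub [308 295  25  37] [320.08  313.401] [476.13  322.841 170.   ]
```

View pics/w26c.png

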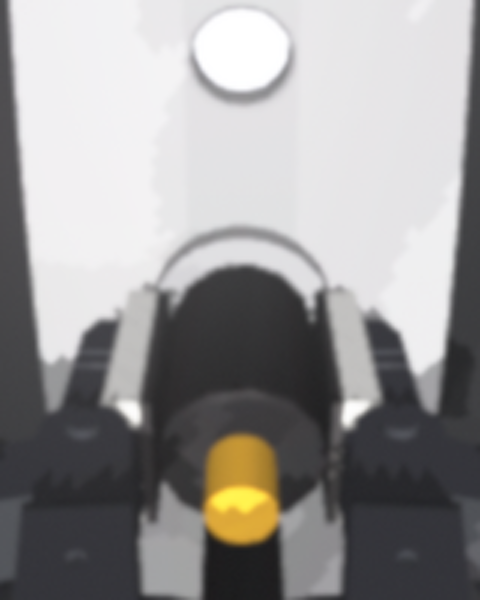

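Request:
{"op": "carry_out", "data": {
  "commands": [
    {"linear":[0,0,-0.3],"angular":[0,0,0],"fingers":18},
    {"linear":[0,0,-0.8],"angular":[0,0,0],"fingers":18},
    {"linear":[0,0,-1.4],"angular":[0,0,0],"fingers":18},
    {"linear":[0,0,-2.1],"angular":[0,0,0],"fingers":18},
    {"linear":[0,0,-2.8],"angular":[0,0,0],"fingers":18},
    {"linear":[0,0,-3.5],"angular":[0,0,0],"fingers":18},
    {"linear":[0,0,-4.2],"angular":[0,0,0],"fingers":18},
    {"linear":[0,0,-4.9],"angular":[0,0,0],"fingers":18},
    {"linear":[0,0,-5.6],"angular":[0,0,0],"fingers":18},
    {"linear":[0,0,-6],"angular":[0,0,0],"fingers":18},
    {"linear":[0,0,-6],"angular":[0,0,0],"fingers":18}
  ]
}}

```text
time_s: 37.32
position: [480.3, 320.8, 275.9]
orientation: [0.331, 0.944, 0.001, 0.001]
ft_force: [0.0, -0.2, -0.7]
opening: 0.294
```

```bash
python3 -c "
from go import *
plan((611.9,-161.8,270),46.2)"
```

```text
t 37.32 pos [480.276 320.825 275.927] a 141.36 open 25.1 F [ 0.047 -0.236 -0.691]
lin [-16.167 -11.792   0.217] ang [ 0.038 -0.021 19.032] maxrows 11.997274782694307
```

Request:
{"op": "carry_out", "data": {
  "commands": [
    {"linear":[-0.3,-0.22,0],"angular":[0,0,0.4],"fingers":18},
    {"linear":[-0.9,-0.65,0],"angular":[0,0,1.1],"fingers":18},
    {"linear":[-1.6,-1.2,0],"angular":[0,0,1.9],"fingers":18},
    {"linear":[-2.4,-1.75,0],"angular":[0,0,2.8],"fingers":18},
    {"linear":[-3.3,-2.4,0],"angular":[0,0,3.9],"fingers":18},
    {"linear":[-4.3,-3.1,0],"angular":[0,0,5.1],"fingers":18},
    {"linear":[-5.3,-3.85,0],"angular":[0,0,6.3],"fingers":18},
    {"linear":[-6.3,-4.6,0],"angular":[0,0,7.5],"fingers":18},
    {"linear":[-7.3,-5.3,0],"angular":[0,0,8.6],"fingers":18},
    {"linear":[-8.3,-6,0],"angular":[0,0,9.8],"fingers":18},
    {"linear":[-9.3,-6.8,0],"angular":[0,0,11],"fingers":18},
    {"linear":[-10.2,-7.45,0],"angular":[0,0,12],"fingers":18}
  ]
}}

```text
time_s: 38.32
position: [560.7, 12.8, 270.3]
orientation: [0.761, 0.649, -0.003, -0.001]
ft_force: [0.4, -0.2, -0.4]
opening: 0.296
```

```bash
python3 -c "
from go import *
plan((611.9,-161.8,262),46.2)"
```

```text
t 38.32 pos [560.708  12.775 270.289] a 80.94 open 25.3 F [ 0.39  -0.168 -0.443]
lin [-6.573  3.124  0.331] ang [-0.048  0.044  6.948] maxrows 4.367259963171073
```

Request:
{"op": "carry_out", "data": {
  "commands": [
    {"linear":[-1,0.5,0],"angular":[0,0,1.1],"fingers":18},
    {"linear":[-2,1,0],"angular":[0,0,2.2],"fingers":18},
    {"linear":[-3,1.4,0],"angular":[0,0,3.2],"fingers":18},
    {"linear":[-4,1.9,0],"angular":[0,0,4.2],"fingers":18},
    {"linear":[-5,2.4,0.1],"angular":[0,0,5.2],"fingers":18},
    {"linear":[-5.8,2.8,0.2],"angular":[0,0,6.2],"fingers":18},
    {"linear":[-6.3,3,0.2],"angular":[0,0,6.8],"fingers":18},
    {"linear":[-6.4,3,0.2],"angular":[0,0,6.8],"fingers":18},
    {"linear":[-6.4,3,0.2],"angular":[0,0,6.8],"fingers":18},
    {"linear":[-6.4,3,0.2],"angular":[0,0,6.8],"fingers":18},
    {"linear":[-6.4,3,0.2],"angular":[0,0,6.8],"fingers":18},
    {"linear":[-6.4,3,0.2],"angular":[0,0,6.8],"fingers":18}
  ]
}}

```text
time_s: 39.32
position: [611.8, -152.9, 267.4]
orientation: [0.915, 0.402, -0.001, -0.0]
ft_force: [-0.1, -0.6, -0.2]
opening: 0.293
```

```bash
python3 -c "
from go import *
plan((611.9,-161.8,222),46.2)"
```

```text
t 39.32 pos [ 611.808 -152.932  267.445] a 47.45 open 25.0 F [-0.083 -0.608 -0.235]
lin [-0.256  0.244  1.818] ang [-0.01   0.019  0.25 ] maxrows 1.110377652156481
```

Request:
{"op": "carry_out", "data": {
  "commands": [
    {"linear":[-0.26,0.24,0],"angular":[0,0.02,0.25],"fingers":18},
    {"linear":[-0.26,0.24,0.5],"angular":[0,0.02,0.25],"fingers":18},
    {"linear":[-0.26,0.24,1.1],"angular":[0,0.02,0.25],"fingers":18},
    {"linear":[-0.26,0.24,1.7],"angular":[0,0.02,0.25],"fingers":18},
    {"linear":[-0.26,0.24,1.75],"angular":[0,0.02,0.25],"fingers":18},
    {"linear":[-0.26,0.24,1.75],"angular":[0,0.02,0.25],"fingers":18},
    {"linear":[-0.26,0.24,1.75],"angular":[0,0.02,0.25],"fingers":18},
    {"linear":[-0.26,0.24,1.75],"angular":[0,0.02,0.25],"fingers":18},
    {"linear":[-0.26,0.24,1.75],"angular":[0,0.02,0.25],"fingers":18},
    {"linear":[-0.26,0.24,1.75],"angular":[0,0.02,0.25],"fingers":18}
  ]
}}

```text
time_s: 40.15
position: [612.6, -163.1, 224.9]
orientation: [0.92, 0.392, 0.001, 0.0]
ft_force: [0.5, -0.1, -1.3]
opening: 0.296
```

```bash
python3 -c "
from go import *
plan((611.9,-161.8,222),46.2)
c,im=snap('wrist','w27')
print(proj(c,(611.9,-161.8,110),True))
crop(im,270,100,370,220,6,'pics/w27c.png')"
```

```text
t 40.15 pos [ 612.604 -163.105  224.855] a 46.11 open 25.2 F [ 0.454 -0.117 -1.314]
lin [ 0.018 -0.057  0.114] ang [ 0.012 -0.01  -0.018] maxrows 0.07715044512521892
[319.234 194.146]
```

View pics/w27c.png

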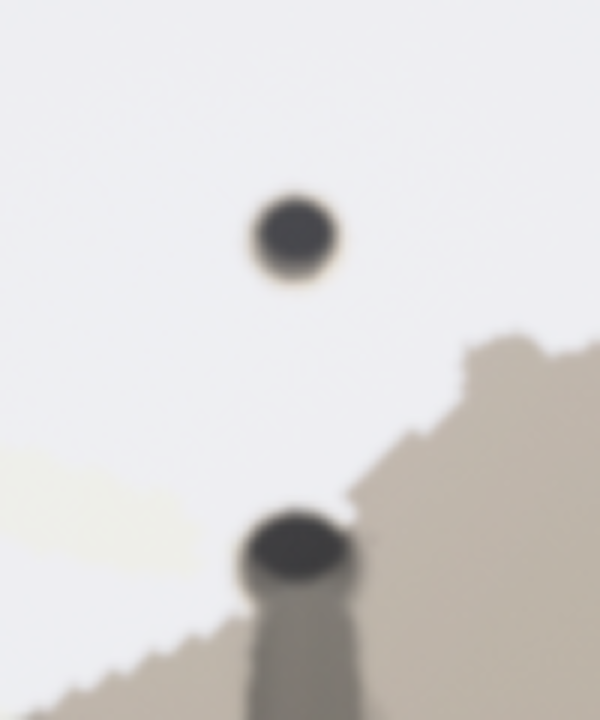

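Request:
{"op": "carry_out", "data": {
  "commands": [
    {"linear":[0.01,-0.03,0.3],"angular":[0,0,0],"fingers":18},
    {"linear":[0.01,-0.03,0.6],"angular":[0,0,0],"fingers":18},
    {"linear":[0.01,-0.03,0.9],"angular":[0,0,0],"fingers":18},
    {"linear":[0.01,-0.03,1.2],"angular":[0,0,0],"fingers":18},
    {"linear":[0.01,-0.03,1.5],"angular":[0,0,0],"fingers":18},
    {"linear":[0.01,-0.03,1.5],"angular":[0,0,0],"fingers":18},
    {"linear":[0.01,-0.03,1.5],"angular":[0,0,0],"fingers":18}
  ]
}}

```text
time_s: 40.78
position: [611.4, -161.9, 185.0]
orientation: [0.92, 0.392, -0.0, -0.001]
ft_force: [1.2, 0.2, -1.8]
opening: 0.293
```

```bash
python3 -c "
from go import *
plan((611.9,-161.8,124),46.2)
c,im=snap('wrist','w28')
crop(im,250,100,390,320,3.5,'pics/w28c.png')"
```

```text
t 40.78 pos [ 611.43  -161.852  185.027] a 46.11 open 25.0 F [ 1.201  0.214 -1.804]
lin [0.015 0.017 2.441] ang [-0.021  0.001 -0.018] maxrows 1.463529959090111
```

View pics/w28c.png

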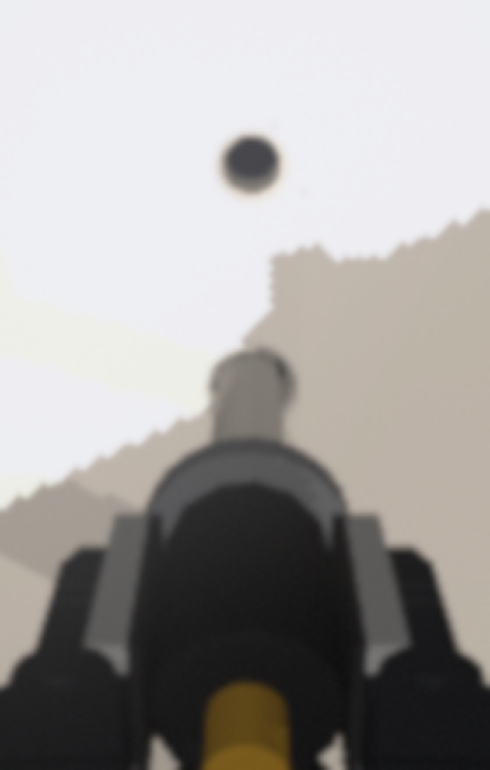

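Entered port 2; continue down with a slight +y correction.

Request:
{"op": "carry_out", "data": {
  "commands": [
    {"linear":[0.01,0.02,0.3],"angular":[0,0,0],"fingers":18},
    {"linear":[0.01,0.02,0.6],"angular":[0,0,0],"fingers":18},
    {"linear":[0.01,0.02,0.9],"angular":[0,0,0],"fingers":18},
    {"linear":[0.01,0.02,1.2],"angular":[0,0,0],"fingers":18},
    {"linear":[0.01,0.02,1.5],"angular":[0,0,0],"fingers":18},
    {"linear":[0.01,0.02,1.8],"angular":[0,0,0],"fingers":18},
    {"linear":[0.01,0.02,2.1],"angular":[0,0,0],"fingers":18},
    {"linear":[0.01,0.02,2.35],"angular":[0,0,0],"fingers":18},
    {"linear":[0.01,0.02,2.5],"angular":[0,0,0],"fingers":18},
    {"linear":[0.01,0.02,2.5],"angular":[0,0,0],"fingers":18},
    {"linear":[0.01,0.02,2.5],"angular":[0,0,0],"fingers":18},
    {"linear":[0.01,0.02,2.5],"angular":[0,0,0],"fingers":18}
  ]
}}

```text
time_s: 41.83
position: [612.1, -162.1, 123.6]
orientation: [0.92, 0.392, -0.0, -0.0]
ft_force: [-0.2, 2.3, 0.0]
opening: 0.293
```

Request:
{"op": "carry_out", "data": {
  "commands": [
    {"linear":[0,0,0],"angular":[0,0,0],"fingers":50},
    {"linear":[0,0,0],"angular":[0,0,0],"fingers":50},
    {"linear":[0,0,0],"angular":[0,0,0],"fingers":50},
    {"linear":[0,0,0],"angular":[0,0,0],"fingers":50},
    {"linear":[0,0,0],"angular":[0,0,0],"fingers":50},
    {"linear":[0,0,-0.8],"angular":[0,0,0],"fingers":50},
    {"linear":[0,0,-2],"angular":[0,0,0],"fingers":50},
    {"linear":[0,0,-3.4],"angular":[0,0,0],"fingers":50},
    {"linear":[0,0,-4.8],"angular":[0,0,0],"fingers":50},
    {"linear":[0,0,-5.6],"angular":[0,0,0],"fingers":50},
    {"linear":[0,0,-5.6],"angular":[0,0,0],"fingers":50}
  ]
}}

```text
time_s: 42.75
position: [615.5, -163.5, 271.3]
orientation: [0.92, 0.392, 0.004, 0.004]
ft_force: [0.4, 0.4, 1.4]
opening: 0.579
```

```bash
python3 -c "
from go import *
plan((517,290,262),141.3)
c,im=snap('wrist','w29')
c,im=snap('side','s29',(260,60,480,220),3.5)"
```

```text
t 42.75 pos [ 615.461 -163.538  271.256] a 46.11 open 49.4 F [0.377 0.385 1.378]
lin [ 10.341 -15.419   0.269] ang [  0.135   0.05  -19.038] maxrows 11.131768731737147
```

View pics/w29.png

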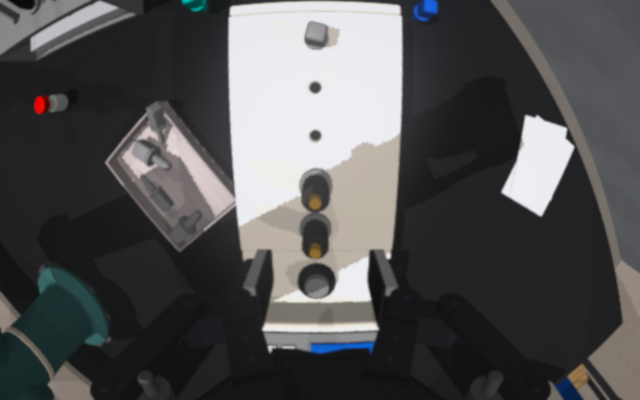

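View pics/s29.png

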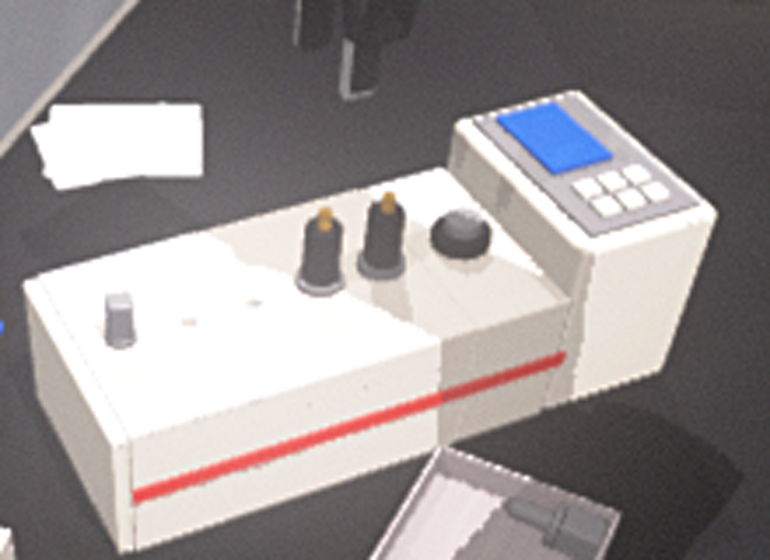

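Request:
{"op": "carry_out", "data": {
  "commands": [
    {"linear":[0.4,-0.6,0],"angular":[0,0,-0.7],"fingers":45},
    {"linear":[1.2,-1.8,0],"angular":[0,0,-2],"fingers":45},
    {"linear":[2,-3,0],"angular":[0,0,-3.4],"fingers":45},
    {"linear":[2.8,-4.2,0],"angular":[0,0,-4.8],"fingers":45},
    {"linear":[3.6,-5.4,0],"angular":[0,0,-6.2],"fingers":45},
    {"linear":[4.4,-6.6,0],"angular":[0,0,-7.6],"fingers":45},
    {"linear":[5.2,-7.8,0],"angular":[0,0,-9],"fingers":45},
    {"linear":[6,-9,0],"angular":[0,0,-10.4],"fingers":45},
    {"linear":[6.8,-10.2,0],"angular":[0,0,-11.8],"fingers":45},
    {"linear":[7.6,-11.3,0],"angular":[0,0,-13.2],"fingers":45},
    {"linear":[8.4,-12.5,0],"angular":[0,0,-14.6],"fingers":45},
    {"linear":[9.2,-13.7,0],"angular":[0,0,-16],"fingers":45}
  ]
}}

```text
time_s: 43.85
position: [522.9, 241.8, 261.2]
orientation: [0.451, 0.893, -0.002, -0.002]
ft_force: [-0.0, 0.4, 0.2]
opening: 0.523
```

```bash
python3 go.py 517.3 289.8 205 141.3
```

```text
t 43.85 pos [522.903 241.785 261.184] a 126.45 open 44.6 F [-0.001  0.44   0.203]
lin [1.675 0.97  2.246] ang [-0.047 -0.023 -2.971] maxrows 1.7774058161263755
```

Request:
{"op": "carry_out", "data": {
  "commands": [
    {"linear":[0.9,0.5,0],"angular":[0,0,-1.1],"fingers":45},
    {"linear":[1.6,0.9,0.2],"angular":[0,0,-2.3],"fingers":45},
    {"linear":[1.6,0.95,0.8],"angular":[0,0,-3],"fingers":45},
    {"linear":[1.6,0.95,1.6],"angular":[0,0,-3],"fingers":45},
    {"linear":[1.6,0.95,2.2],"angular":[0,0,-3],"fingers":45},
    {"linear":[1.6,0.95,2.2],"angular":[0,0,-3],"fingers":45},
    {"linear":[1.6,0.95,2.2],"angular":[0,0,-3],"fingers":45},
    {"linear":[1.6,0.95,2.2],"angular":[0,0,-3],"fingers":45},
    {"linear":[1.6,0.95,2.2],"angular":[0,0,-3],"fingers":45},
    {"linear":[1.6,0.95,2.2],"angular":[0,0,-3],"fingers":45}
  ]
}}

```text
time_s: 44.68
position: [521.2, 287.3, 210.2]
orientation: [0.333, 0.943, 0.001, 0.0]
ft_force: [0.5, 0.4, 0.9]
opening: 0.528
```

```bash
python3 -c "
from go import *
plan((517.3,289.8,123),141.3)
c,im=snap('wrist','w30');nub('w30');crop(im,240,130,400,350,3,'pics/w30c.png')"
```

```text
t 44.68 pos [521.199 287.302 210.244] a 141.09 open 45.1 F [0.541 0.406 0.869]
lin [ 0.185 -0.027  3.49 ] ang [ 0.023  0.004 -0.043] maxrows 2.09511707190546
nub [313 212  16  20] [320.39  221.415] [515.504 291.853 170.   ]
nub [314 272  14  21] [320.746 282.169] [551.96  262.805 170.   ]
```

View pics/w30c.png

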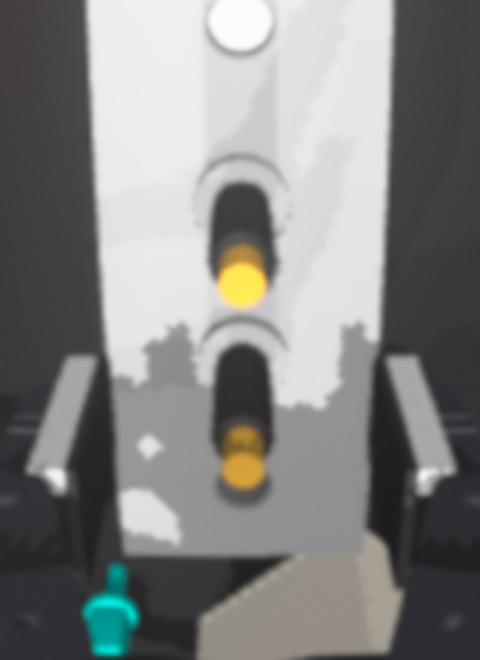

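```bash
python3 -c "
from go import *
import pickle
c=pickle.load(open('pics/w30.pkl','rb'))
p=pix2z(c,(320.5,225),170,True);print(p,pix2z(c,(321,286.5),170,True));plan((p[0],p[1],123),141.3)"
```

```text
[517.494 290.339 170.   ] [555.001 260.589 170.   ]
t 44.73 pos [521.124 287.28  210.197] a 141.09 open 45.1 F [-0.816 -0.039 -0.188]
lin [ 0.191 -0.003  3.488] ang [ 0.022  0.003 -0.042] maxrows 2.0941397205917798
```

Request:
{"op": "carry_out", "data": {
  "commands": [
    {"linear":[0.19,0,0.4],"angular":[0.02,0,-0.04],"fingers":45},
    {"linear":[0.19,0,1],"angular":[0.02,0,-0.04],"fingers":45},
    {"linear":[0.19,0,1.8],"angular":[0.02,0,-0.04],"fingers":45},
    {"linear":[0.19,0,2.7],"angular":[0.02,0,-0.04],"fingers":45},
    {"linear":[0.19,0,3.45],"angular":[0.02,0,-0.04],"fingers":45},
    {"linear":[0.19,0,3.45],"angular":[0.02,0,-0.04],"fingers":45},
    {"linear":[0.19,0,3.45],"angular":[0.02,0,-0.04],"fingers":45},
    {"linear":[0.19,0,3.45],"angular":[0.02,0,-0.04],"fingers":45},
    {"linear":[0.19,0,3.45],"angular":[0.02,0,-0.04],"fingers":45}
  ]
}}

```text
time_s: 45.48
position: [517.9, 290.9, 124.5]
orientation: [0.331, 0.944, 0.0, 0.001]
ft_force: [0.2, 0.3, 0.5]
opening: 0.527
```

Request:
{"op": "carry_out", "data": {
  "commands": [
    {"linear":[0,0,0],"angular":[0,0,0],"fingers":8},
    {"linear":[0,0,0],"angular":[0,0,0],"fingers":8},
    {"linear":[0,0,0],"angular":[0,0,0],"fingers":8},
    {"linear":[0,0,0],"angular":[0,0,0],"fingers":8},
    {"linear":[0,0,0],"angular":[0,0,0],"fingers":8},
    {"linear":[0,0,0],"angular":[0,0,0],"fingers":8},
    {"linear":[0,0,0],"angular":[0,0,0],"fingers":8}
  ]
}}

```text
time_s: 46.07
position: [517.5, 290.5, 124.0]
orientation: [0.331, 0.944, 0.0, 0.0]
ft_force: [0.5, -0.7, 6.3]
opening: 0.172
```

```bash
python3 -c "
from go import *
plan((517,290,270),141.3)
c,im=snap('wrist','w31');nub('w31');crop(im,240,150,400,350,3,'pics/w31c.png')"
```

```text
t 46.07 pos [517.452 290.546 124.029] a 141.31 open 14.7 F [ 0.484 -0.713  6.331]
lin [-0.001 -0.027 -5.839] ang [0.002 0.003 0.001] maxrows 3.500551385555513
nub [309 294  24  37] [320.099 312.211] [513.766 293.073 170.   ]
```

View pics/w31c.png

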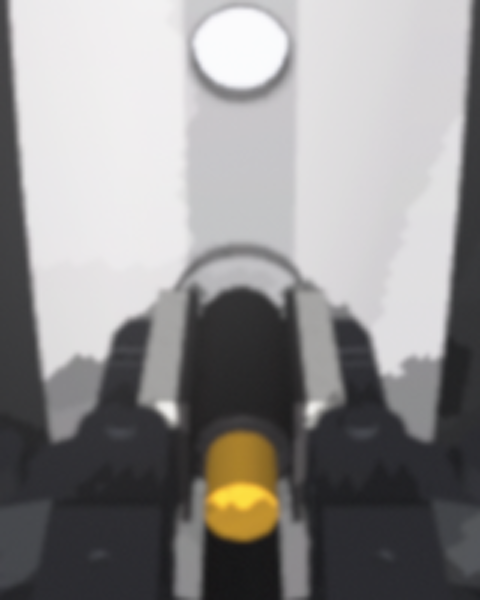

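Request:
{"op": "carry_out", "data": {
  "commands": [
    {"linear":[0,0,-0.3],"angular":[0,0,0],"fingers":8},
    {"linear":[0,0,-0.8],"angular":[0,0,0],"fingers":8},
    {"linear":[0,0,-1.4],"angular":[0,0,0],"fingers":8},
    {"linear":[0,0,-2.1],"angular":[0,0,0],"fingers":8},
    {"linear":[0,0,-2.8],"angular":[0,0,0],"fingers":8},
    {"linear":[0,0,-3.5],"angular":[0,0,0],"fingers":8},
    {"linear":[0,0,-4.2],"angular":[0,0,0],"fingers":8},
    {"linear":[0,0,-4.9],"angular":[0,0,0],"fingers":8},
    {"linear":[0,0,-5.6],"angular":[0,0,0],"fingers":8},
    {"linear":[0,0,-6],"angular":[0,0,0],"fingers":8},
    {"linear":[0,0,-6],"angular":[0,0,0],"fingers":8}
  ]
}}

```text
time_s: 47.03
position: [518.3, 291.0, 276.4]
orientation: [0.331, 0.944, 0.001, 0.001]
ft_force: [0.7, 0.4, -0.5]
opening: 0.17
```

```bash
python3 -c "
from go import *
plan((644.9,-127.3,270),46.2)
c,im=snap('wrist','w32');crop(im,240,150,400,350,3,'pics/w32c.png')"
```

```text
t 47.03 pos [518.314 291.04  276.448] a 141.31 open 14.5 F [ 0.66   0.352 -0.52 ]
lin [-14.412  -9.897   0.249] ang [ 0.047 -0.018 19.022] maxrows 10.482496469427181
```

View pics/w32c.png

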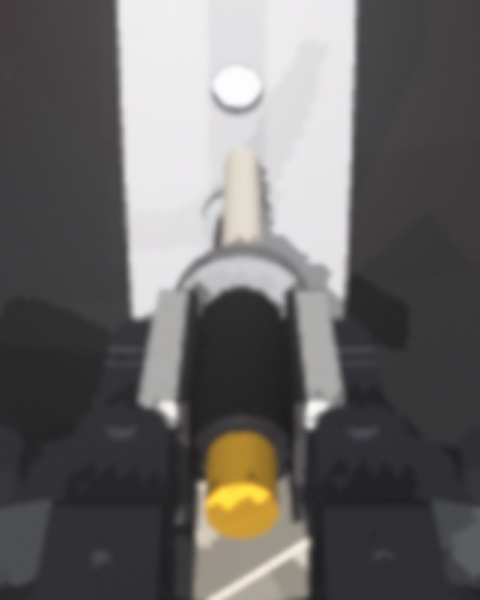

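Request:
{"op": "carry_out", "data": {
  "commands": [
    {"linear":[-0.3,-0.2,0],"angular":[0,0,0.4],"fingers":8},
    {"linear":[-0.9,-0.6,0],"angular":[0,0,1.2],"fingers":8},
    {"linear":[-1.6,-1.1,0],"angular":[0,0,2.1],"fingers":8},
    {"linear":[-2.4,-1.65,0],"angular":[0,0,3.2],"fingers":8},
    {"linear":[-3.3,-2.25,0],"angular":[0,0,4.4],"fingers":8},
    {"linear":[-4.2,-2.9,0],"angular":[0,0,5.6],"fingers":8},
    {"linear":[-5.1,-3.5,0],"angular":[0,0,6.8],"fingers":8},
    {"linear":[-6,-4.1,0],"angular":[0,0,8],"fingers":8},
    {"linear":[-6.9,-4.75,0],"angular":[0,0,9.2],"fingers":8},
    {"linear":[-7.8,-5.35,0],"angular":[0,0,10.4],"fingers":8},
    {"linear":[-8.7,-6,0],"angular":[0,0,11.6],"fingers":8},
    {"linear":[-9.5,-6.5,0],"angular":[0,0,12.7],"fingers":8}
  ]
}}

```text
time_s: 48.08
position: [599.7, 12.4, 270.6]
orientation: [0.781, 0.625, -0.003, -0.001]
ft_force: [0.7, 0.2, -0.6]
opening: 0.177
```

```bash
python3 -c "
from go import *
plan((644.9,-127.3,262),46.2)"
```

```text
t 48.08 pos [599.671  12.398 270.582] a 77.38 open 15.1 F [ 0.738  0.186 -0.635]
lin [-5.057  2.988  0.343] ang [-0.044  0.046  6.235] maxrows 3.527296093976673
```

Request:
{"op": "carry_out", "data": {
  "commands": [
    {"linear":[-0.9,0.55,0],"angular":[0,0,1.1],"fingers":8},
    {"linear":[-1.8,1.1,0],"angular":[0,0,2.2],"fingers":8},
    {"linear":[-2.7,1.6,0],"angular":[0,0,3.3],"fingers":8},
    {"linear":[-3.6,2.1,0],"angular":[0,0,4.4],"fingers":8},
    {"linear":[-4.4,2.6,0.1],"angular":[0,0,5.4],"fingers":8},
    {"linear":[-4.9,2.9,0.2],"angular":[0,0,6.1],"fingers":8},
    {"linear":[-5,2.95,0.2],"angular":[0,0,6.2],"fingers":8},
    {"linear":[-5,2.95,0.2],"angular":[0,0,6.2],"fingers":8},
    {"linear":[-5,2.95,0.2],"angular":[0,0,6.2],"fingers":8},
    {"linear":[-5,2.95,0.2],"angular":[0,0,6.2],"fingers":8},
    {"linear":[-5,2.95,0.2],"angular":[0,0,6.2],"fingers":8},
    {"linear":[-5,2.95,0.2],"angular":[0,0,6.2],"fingers":8}
  ]
}}

```text
time_s: 49.08
position: [646.3, -121.7, 268.2]
orientation: [0.917, 0.398, -0.001, 0.0]
ft_force: [-0.2, -0.2, -0.7]
opening: 0.169
```

```bash
python3 -c "
from go import *
plan((644.9,-127.3,224),46.2)"
```

```text
t 49.08 pos [ 646.283 -121.746  268.21 ] a 46.9 open 14.5 F [-0.197 -0.166 -0.728]
lin [-0.197  0.112  1.769] ang [-0.002  0.017  0.14 ] maxrows 1.0690424765352622
```

Request:
{"op": "carry_out", "data": {
  "commands": [
    {"linear":[-0.2,0.1,0],"angular":[0,0.02,0.14],"fingers":8},
    {"linear":[-0.2,0.1,0.5],"angular":[0,0.02,0.14],"fingers":8},
    {"linear":[-0.2,0.1,1.1],"angular":[0,0.02,0.14],"fingers":8},
    {"linear":[-0.2,0.1,1.7],"angular":[0,0.02,0.14],"fingers":8},
    {"linear":[-0.2,0.1,1.7],"angular":[0,0.02,0.14],"fingers":8},
    {"linear":[-0.2,0.1,1.7],"angular":[0,0.02,0.14],"fingers":8},
    {"linear":[-0.2,0.1,1.7],"angular":[0,0.02,0.14],"fingers":8},
    {"linear":[-0.2,0.1,1.7],"angular":[0,0.02,0.14],"fingers":8},
    {"linear":[-0.2,0.1,1.7],"angular":[0,0.02,0.14],"fingers":8},
    {"linear":[-0.2,0.1,1.7],"angular":[0,0.02,0.14],"fingers":8},
    {"linear":[-0.2,0.1,1.7],"angular":[0,0.02,0.14],"fingers":8}
  ]
}}

```text
time_s: 50.0
position: [645.1, -128.2, 226.2]
orientation: [0.92, 0.392, 0.0, 0.0]
ft_force: [-0.0, -0.0, -0.3]
opening: 0.175
```

```bash
python3 -c "
from go import *
plan((644.9,-127.3,222),46.2)
c,im=snap('wrist','w33')
print(proj(c,(644.9,-127.3,110),True))
crop(im,270,100,370,220,6,'pics/w33c.png')"
```

```text
t 50.0 pos [ 645.116 -128.238  226.193] a 46.11 open 14.9 F [-0.049 -0.018 -0.297]
lin [ 0.021 -0.032  0.168] ang [ 0.007 -0.008 -0.018] maxrows 0.10317022234516932
[319.978 193.539]
```

View pics/w33c.png

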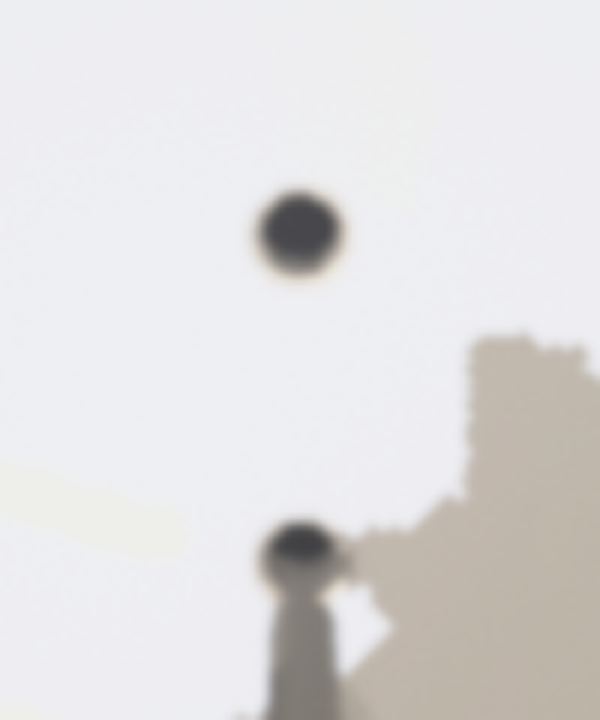

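Request:
{"op": "carry_out", "data": {
  "commands": [
    {"linear":[0.01,0,0.3],"angular":[0,0,0],"fingers":8},
    {"linear":[0.01,0,0.6],"angular":[0,0,0],"fingers":8},
    {"linear":[0.01,0,0.8],"angular":[0,0,0],"fingers":8},
    {"linear":[0.01,0,0.95],"angular":[0,0,0],"fingers":8},
    {"linear":[0.01,0,1.1],"angular":[0,0,0],"fingers":8},
    {"linear":[0.01,0,1.3],"angular":[0,0,0],"fingers":8},
    {"linear":[0.01,0,1.3],"angular":[0,0,0],"fingers":8},
    {"linear":[0.01,0,1.3],"angular":[0,0,0],"fingers":8},
    {"linear":[0.01,0,1.3],"angular":[0,0,0],"fingers":8}
  ]
}}

```text
time_s: 50.8
position: [644.8, -127.8, 192.7]
orientation: [0.92, 0.392, -0.0, -0.0]
ft_force: [0.5, 0.9, -1.8]
opening: 0.172
```

```bash
python3 -c "
from go import *
plan((644.9,-127.3,124),46.2)
c,im=snap('wrist','w34')
crop(im,250,100,390,320,3.5,'pics/w34c.png')"
```

```text
t 50.8 pos [ 644.777 -127.819  192.703] a 46.11 open 14.7 F [ 0.54   0.873 -1.846]
lin [ 0.019 -0.008  2.748] ang [-0.011  0.001 -0.018] maxrows 1.6476103917941627
```

View pics/w34c.png

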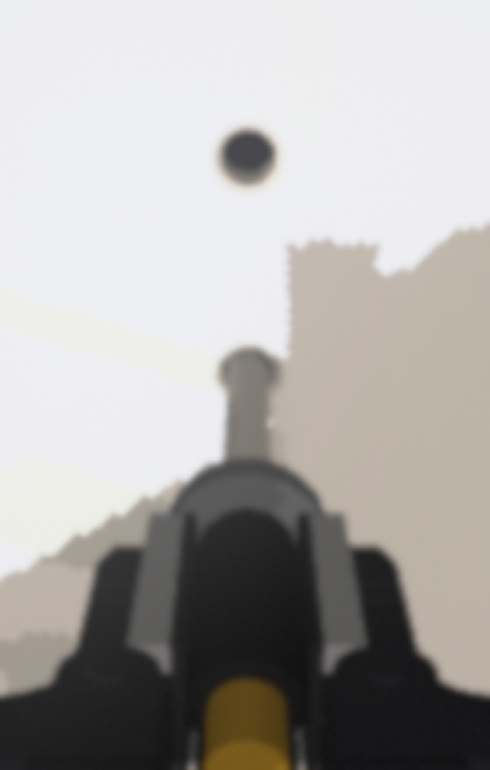

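Request:
{"op": "carry_out", "data": {
  "commands": [
    {"linear":[0,0,0.3],"angular":[0,0,0],"fingers":8},
    {"linear":[0,0,0.6],"angular":[0,0,0],"fingers":8},
    {"linear":[0,0,0.9],"angular":[0,0,0],"fingers":8},
    {"linear":[0,0,1.2],"angular":[0,0,0],"fingers":8},
    {"linear":[0,0,1.5],"angular":[0,0,0],"fingers":8},
    {"linear":[0,0,1.8],"angular":[0,0,0],"fingers":8},
    {"linear":[0,0,2.1],"angular":[0,0,0],"fingers":8},
    {"linear":[0,0,2.4],"angular":[0,0,0],"fingers":8},
    {"linear":[0,0,2.75],"angular":[0,0,0],"fingers":8},
    {"linear":[0,0,2.75],"angular":[0,0,0],"fingers":8},
    {"linear":[0,0,2.75],"angular":[0,0,0],"fingers":8},
    {"linear":[0,0,2.75],"angular":[0,0,0],"fingers":8}
  ]
}}

```text
time_s: 51.85
position: [645.0, -127.9, 123.5]
orientation: [0.92, 0.392, 0.0, -0.0]
ft_force: [3.9, 1.1, -2.2]
opening: 0.175
```

Request:
{"op": "carry_out", "data": {
  "commands": [
    {"linear":[0,0,0],"angular":[0,0,0],"fingers":45},
    {"linear":[0,0,0],"angular":[0,0,0],"fingers":45},
    {"linear":[0,0,0],"angular":[0,0,0],"fingers":45},
    {"linear":[0,0,0],"angular":[0,0,0],"fingers":45},
    {"linear":[0,0,0],"angular":[0,0,0],"fingers":45},
    {"linear":[0,0,-0.8],"angular":[0,0,0],"fingers":45},
    {"linear":[0,0,-2],"angular":[0,0,0],"fingers":45},
    {"linear":[0,0,-3.4],"angular":[0,0,0],"fingers":45},
    {"linear":[0,0,-4.8],"angular":[0,0,0],"fingers":45},
    {"linear":[0,0,-5.6],"angular":[0,0,0],"fingers":45},
    {"linear":[0,0,-5.6],"angular":[0,0,0],"fingers":45}
  ]
}}

```text
time_s: 52.77
position: [648.1, -128.9, 271.9]
orientation: [0.92, 0.392, 0.005, 0.003]
ft_force: [0.4, 0.2, 0.7]
opening: 0.525
```

```bash
python3 -c "
from go import *
plan((555,260.3,266),141.3)
c,im=snap('wrist','w35')
c,im=snap('side','s35',(260,60,480,220),3.5)"
```

```text
t 52.77 pos [ 648.116 -128.88   271.946] a 46.11 open 44.9 F [0.428 0.151 0.718]
lin [  8.635 -13.479   0.157] ang [  0.14    0.042 -19.039] maxrows 9.59734027113494
```

View pics/w35.png

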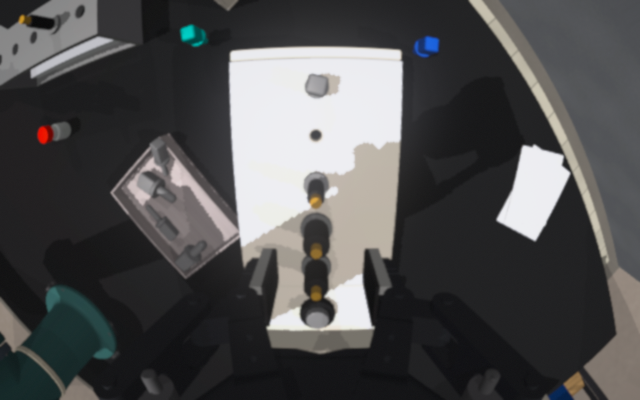

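View pics/s35.png

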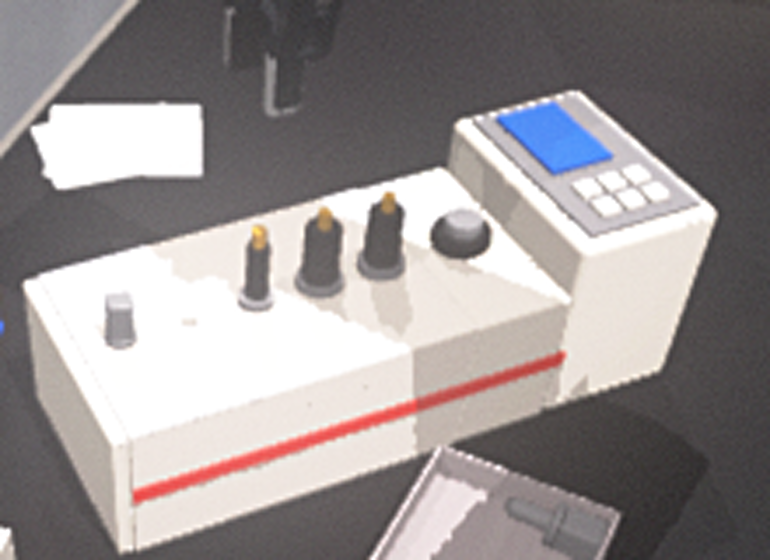

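Three seated. On to the last probe.

Request:
{"op": "carry_out", "data": {
  "commands": [
    {"linear":[0.4,-0.6,0],"angular":[0,0,-0.7],"fingers":45},
    {"linear":[1.1,-1.7,0],"angular":[0,0,-2],"fingers":45},
    {"linear":[1.8,-2.8,0],"angular":[0,0,-3.4],"fingers":45},
    {"linear":[2.5,-3.9,0],"angular":[0,0,-4.8],"fingers":45},
    {"linear":[3.2,-5,0],"angular":[0,0,-6.2],"fingers":45},
    {"linear":[3.9,-6.1,0],"angular":[0,0,-7.6],"fingers":45},
    {"linear":[4.6,-7.2,0],"angular":[0,0,-9],"fingers":45},
    {"linear":[5.3,-8.3,0],"angular":[0,0,-10.4],"fingers":45},
    {"linear":[6,-9.4,0],"angular":[0,0,-11.8],"fingers":45},
    {"linear":[6.7,-10.5,0],"angular":[0,0,-13.2],"fingers":45},
    {"linear":[7.4,-11.6,0],"angular":[0,0,-14.6],"fingers":45},
    {"linear":[8,-12.5,0],"angular":[0,0,-16],"fingers":45}
  ]
}}

```text
time_s: 53.87
position: [556.1, 234.3, 261.4]
orientation: [0.45, 0.893, -0.001, -0.002]
ft_force: [-0.1, 0.1, -0.6]
opening: 0.53
```

```bash
python3 go.py 555 260.3 205 141.3
```

```text
t 53.87 pos [556.086 234.313 261.422] a 126.49 open 45.2 F [-0.148  0.077 -0.61 ]
lin [0.857 0.593 2.256] ang [-0.047 -0.031 -2.961] maxrows 1.4898951004409258
```

Request:
{"op": "carry_out", "data": {
  "commands": [
    {"linear":[0.4,0.3,0],"angular":[0,0,-1.1],"fingers":45},
    {"linear":[0.8,0.55,0.2],"angular":[0,0,-2.3],"fingers":45},
    {"linear":[0.85,0.6,0.8],"angular":[0,0,-3],"fingers":45},
    {"linear":[0.85,0.6,1.6],"angular":[0,0,-3],"fingers":45},
    {"linear":[0.85,0.6,2.2],"angular":[0,0,-3],"fingers":45},
    {"linear":[0.85,0.6,2.2],"angular":[0,0,-3],"fingers":45},
    {"linear":[0.85,0.6,2.2],"angular":[0,0,-3],"fingers":45},
    {"linear":[0.85,0.6,2.2],"angular":[0,0,-3],"fingers":45},
    {"linear":[0.85,0.6,2.2],"angular":[0,0,-3],"fingers":45},
    {"linear":[0.85,0.6,2.2],"angular":[0,0,-3],"fingers":45}
  ]
}}

```text
time_s: 54.7
position: [558.7, 259.0, 210.6]
orientation: [0.333, 0.943, 0.001, 0.001]
ft_force: [0.6, 0.5, -0.4]
opening: 0.53
```

```bash
python3 -c "
from go import *
plan((555,260.3,123),141.3)
c,im=snap('wrist','w36');nub('w36');crop(im,200,130,440,350,3,'pics/w36c.png')"
```

```text
t 54.7 pos [558.699 258.992 210.602] a 141.1 open 45.3 F [ 0.62   0.534 -0.431]
lin [ 0.15  -0.059  3.504] ang [ 0.022  0.007 -0.041] maxrows 2.102862697310289
nub [311 213  16  20] [318.455 222.657] [553.042 261.913 170.   ]
```

View pics/w36c.png

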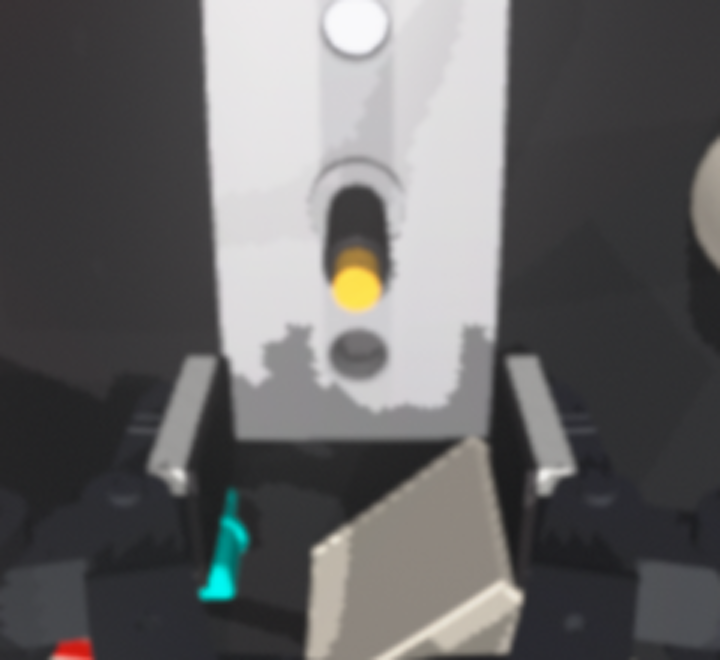

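```bash
python3 -c "
from go import *
import pickle
c=pickle.load(open('pics/w36.pkl','rb'))
p=pix2z(c,(318.6,226.2),170,True);print(p);plan((p[0],p[1],123),141.3)"
```

```text
[555.032 260.423 170.   ]
t 54.75 pos [558.647 258.989 210.605] a 141.09 open 45.1 F [ 0.128  0.063 -0.773]
lin [ 0.15  -0.053  3.504] ang [ 0.022  0.006 -0.041] maxrows 2.1029064953347976
```

Request:
{"op": "carry_out", "data": {
  "commands": [
    {"linear":[0.15,-0.05,0.4],"angular":[0.02,0,-0.04],"fingers":45},
    {"linear":[0.15,-0.05,1],"angular":[0.02,0,-0.04],"fingers":45},
    {"linear":[0.15,-0.05,1.8],"angular":[0.02,0,-0.04],"fingers":45},
    {"linear":[0.15,-0.05,2.7],"angular":[0.02,0,-0.04],"fingers":45},
    {"linear":[0.15,-0.05,3.47],"angular":[0.02,0,-0.04],"fingers":45},
    {"linear":[0.15,-0.05,3.47],"angular":[0.02,0,-0.04],"fingers":45},
    {"linear":[0.15,-0.05,3.47],"angular":[0.02,0,-0.04],"fingers":45},
    {"linear":[0.15,-0.05,3.47],"angular":[0.02,0,-0.04],"fingers":45},
    {"linear":[0.15,-0.05,3.47],"angular":[0.02,0,-0.04],"fingers":45}
  ]
}}

```text
time_s: 55.5
position: [555.4, 260.8, 124.4]
orientation: [0.331, 0.944, 0.0, 0.001]
ft_force: [0.4, -0.1, -0.1]
opening: 0.525
```

Request:
{"op": "carry_out", "data": {
  "commands": [
    {"linear":[0,0,0],"angular":[0,0,0],"fingers":8},
    {"linear":[0,0,0],"angular":[0,0,0],"fingers":8},
    {"linear":[0,0,0],"angular":[0,0,0],"fingers":8},
    {"linear":[0,0,0],"angular":[0,0,0],"fingers":8},
    {"linear":[0,0,0],"angular":[0,0,0],"fingers":8},
    {"linear":[0,0,0],"angular":[0,0,0],"fingers":8},
    {"linear":[0,0,0],"angular":[0,0,0],"fingers":8}
  ]
}}

```text
time_s: 56.08
position: [555.1, 260.6, 123.9]
orientation: [0.331, 0.944, 0.0, 0.0]
ft_force: [-0.7, -0.1, 6.0]
opening: 0.172
```

```bash
python3 -c "
from go import *
plan((555,260.3,270),141.3)
c,im=snap('wrist','w37');nub('w37');crop(im,240,150,400,350,3,'pics/w37c.png')"
```

```text
t 56.08 pos [555.052 260.59  123.938] a 141.31 open 14.7 F [-0.664 -0.135  5.977]
lin [-0.009 -0.009 -5.842] ang [0.003 0.007 0.001] maxrows 3.5027024064584547
nub [309 294  24  35] [320.096 311.138] [550.847 263.524 170.   ]
```

View pics/w37c.png

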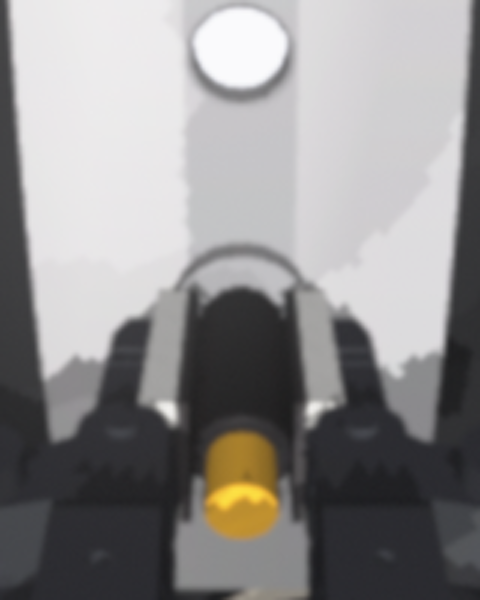

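Request:
{"op": "carry_out", "data": {
  "commands": [
    {"linear":[0,0,-0.3],"angular":[0,0,0],"fingers":8},
    {"linear":[0,0,-0.8],"angular":[0,0,0],"fingers":8},
    {"linear":[0,0,-1.4],"angular":[0,0,0],"fingers":8},
    {"linear":[0,0,-2.1],"angular":[0,0,0],"fingers":8},
    {"linear":[0,0,-2.8],"angular":[0,0,0],"fingers":8},
    {"linear":[0,0,-3.5],"angular":[0,0,0],"fingers":8},
    {"linear":[0,0,-4.2],"angular":[0,0,0],"fingers":8},
    {"linear":[0,0,-4.9],"angular":[0,0,0],"fingers":8},
    {"linear":[0,0,-5.6],"angular":[0,0,0],"fingers":8},
    {"linear":[0,0,-6],"angular":[0,0,0],"fingers":8},
    {"linear":[0,0,-6],"angular":[0,0,0],"fingers":8}
  ]
}}

```text
time_s: 57.05
position: [555.9, 261.0, 276.4]
orientation: [0.331, 0.944, 0.001, 0.002]
ft_force: [-0.6, 0.8, -0.5]
opening: 0.175
```

```bash
python3 go.py 678.1 -92.8 270 46.2
```

```text
t 57.05 pos [555.873 261.004 276.351] a 141.31 open 14.9 F [-0.607  0.793 -0.452]
lin [-12.662  -7.991   0.256] ang [ 0.051 -0.012 19.022] maxrows 8.977824282316162
```

Request:
{"op": "carry_out", "data": {
  "commands": [
    {"linear":[-0.3,-0.2,0],"angular":[0,0,0.4],"fingers":8},
    {"linear":[-0.9,-0.55,0],"angular":[0,0,1.3],"fingers":8},
    {"linear":[-1.6,-1,0],"angular":[0,0,2.3],"fingers":8},
    {"linear":[-2.4,-1.5,0],"angular":[0,0,3.5],"fingers":8},
    {"linear":[-3.2,-2,0],"angular":[0,0,4.7],"fingers":8},
    {"linear":[-4,-2.5,0],"angular":[0,0,5.9],"fingers":8},
    {"linear":[-4.8,-3,0],"angular":[0,0,7.1],"fingers":8},
    {"linear":[-5.6,-3.5,0],"angular":[0,0,8.3],"fingers":8},
    {"linear":[-6.4,-4.05,0],"angular":[0,0,9.5],"fingers":8},
    {"linear":[-7.2,-4.55,0],"angular":[0,0,10.7],"fingers":8},
    {"linear":[-8,-5.05,0],"angular":[0,0,11.9],"fingers":8},
    {"linear":[-8.7,-5.5,0],"angular":[0,0,13],"fingers":8}
  ]
}}

```text
time_s: 58.05
position: [637.4, 14.8, 270.3]
orientation: [0.789, 0.615, -0.002, -0.001]
ft_force: [0.3, -0.7, -0.9]
opening: 0.173
```

```bash
python3 -c "
from go import *
plan((678.1,-92.8,264),46.2)"
```

```text
t 58.05 pos [637.432  14.838 270.332] a 75.88 open 14.8 F [ 0.349 -0.702 -0.854]
lin [-3.778  2.629  0.252] ang [-0.041  0.044  5.936] maxrows 2.7635202937645635
```

Request:
{"op": "carry_out", "data": {
  "commands": [
    {"linear":[-0.75,0.5,0],"angular":[0,0,1.1],"fingers":8},
    {"linear":[-1.5,1.05,0],"angular":[0,0,2.2],"fingers":8},
    {"linear":[-2.2,1.5,0],"angular":[0,0,3.3],"fingers":8},
    {"linear":[-2.9,2,0],"angular":[0,0,4.4],"fingers":8},
    {"linear":[-3.5,2.4,0.1],"angular":[0,0,5.4],"fingers":8},
    {"linear":[-3.75,2.6,0.1],"angular":[0,0,5.9],"fingers":8},
    {"linear":[-3.8,2.6,0.1],"angular":[0,0,6],"fingers":8},
    {"linear":[-3.8,2.6,0.1],"angular":[0,0,6],"fingers":8},
    {"linear":[-3.8,2.6,0.1],"angular":[0,0,6],"fingers":8},
    {"linear":[-3.8,2.6,0.1],"angular":[0,0,6],"fingers":8},
    {"linear":[-3.8,2.6,0.1],"angular":[0,0,6],"fingers":8},
    {"linear":[-3.8,2.6,0.1],"angular":[0,0,6],"fingers":8}
  ]
}}

```text
time_s: 59.05
position: [678.8, -89.8, 270.4]
orientation: [0.919, 0.394, -0.001, 0.0]
ft_force: [0.2, 1.0, -1.0]
opening: 0.176
```

```bash
python3 -c "
from go import *
plan((678.1,-92.8,226),46.2)"
```

```text
t 59.05 pos [678.77  -89.849 270.421] a 46.37 open 15.0 F [ 0.179  1.032 -1.032]
lin [-0.101  0.062  1.777] ang [-0.002  0.018  0.035] maxrows 1.0677270960380538
```

Request:
{"op": "carry_out", "data": {
  "commands": [
    {"linear":[-0.1,0.05,0],"angular":[0,0.02,0.03],"fingers":8},
    {"linear":[-0.1,0.05,0.5],"angular":[0,0.02,0.03],"fingers":8},
    {"linear":[-0.1,0.05,1.1],"angular":[0,0.02,0.03],"fingers":8},
    {"linear":[-0.1,0.05,1.7],"angular":[0,0.02,0.03],"fingers":8},
    {"linear":[-0.1,0.05,1.7],"angular":[0,0.02,0.03],"fingers":8},
    {"linear":[-0.1,0.05,1.7],"angular":[0,0.02,0.03],"fingers":8},
    {"linear":[-0.1,0.05,1.7],"angular":[0,0.02,0.03],"fingers":8},
    {"linear":[-0.1,0.05,1.7],"angular":[0,0.02,0.03],"fingers":8},
    {"linear":[-0.1,0.05,1.7],"angular":[0,0.02,0.03],"fingers":8},
    {"linear":[-0.1,0.05,1.7],"angular":[0,0.02,0.03],"fingers":8},
    {"linear":[-0.1,0.05,1.7],"angular":[0,0.02,0.03],"fingers":8}
  ]
}}

```text
time_s: 59.97
position: [678.4, -93.4, 228.6]
orientation: [0.92, 0.392, 0.0, 0.0]
ft_force: [-0.6, -0.5, -1.8]
opening: 0.177
```

```bash
python3 -c "
from go import *
plan((678.1,-92.8,222),46.2)
c,im=snap('wrist','w38')
print(proj(c,(678.1,-92.8,110),True))
crop(im,270,100,370,220,6,'pics/w38c.png')"
```

```text
t 59.97 pos [678.397 -93.387 228.568] a 46.16 open 15.1 F [-0.576 -0.509 -1.804]
lin [ 0.009 -0.025  0.263] ang [ 0.009 -0.008 -0.008] maxrows 0.15829155310738502
[320.178 193.092]
```

View pics/w38c.png

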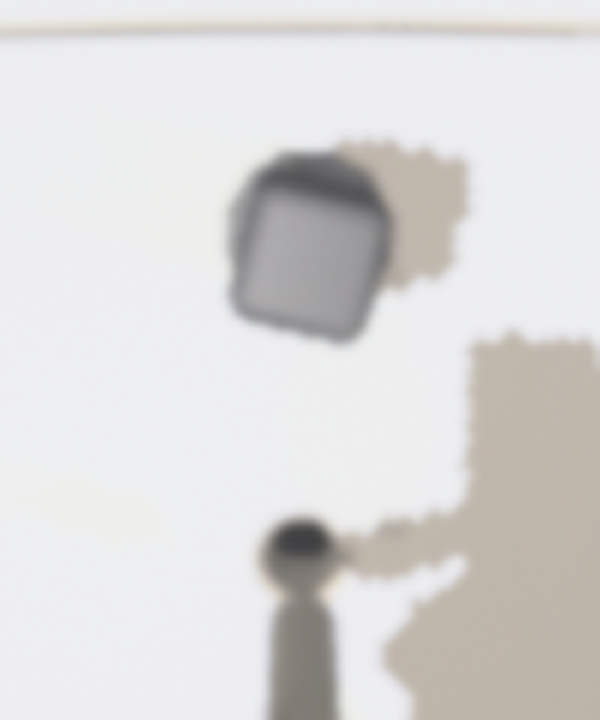

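Request:
{"op": "carry_out", "data": {
  "commands": [
    {"linear":[0,0,0.3],"angular":[0,0,0],"fingers":8},
    {"linear":[0,0,0.6],"angular":[0,0,0],"fingers":8},
    {"linear":[0,0,0.8],"angular":[0,0,0],"fingers":8},
    {"linear":[0,0,1],"angular":[0,0,0],"fingers":8},
    {"linear":[0,0,1.2],"angular":[0,0,0],"fingers":8},
    {"linear":[0,0,1.4],"angular":[0,0,0],"fingers":8},
    {"linear":[0,0,1.4],"angular":[0,0,0],"fingers":8},
    {"linear":[0,0,1.4],"angular":[0,0,0],"fingers":8},
    {"linear":[0,0,1.4],"angular":[0,0,0],"fingers":8}
  ]
}}

```text
time_s: 60.77
position: [678.0, -93.2, 192.6]
orientation: [0.92, 0.392, -0.0, -0.0]
ft_force: [0.1, 1.0, -1.2]
opening: 0.177
```

```bash
python3 -c "
from go import *
plan((678.1,-92.8,124),46.2)
c,im=snap('wrist','w39')
crop(im,250,100,390,320,3.5,'pics/w39c.png')"
```

```text
t 60.77 pos [677.955 -93.217 192.62 ] a 46.16 open 15.1 F [ 0.091  1.028 -1.189]
lin [ 0.016 -0.006  2.745] ang [-0.007  0.001 -0.009] maxrows 1.6455906055883798
```

View pics/w39c.png

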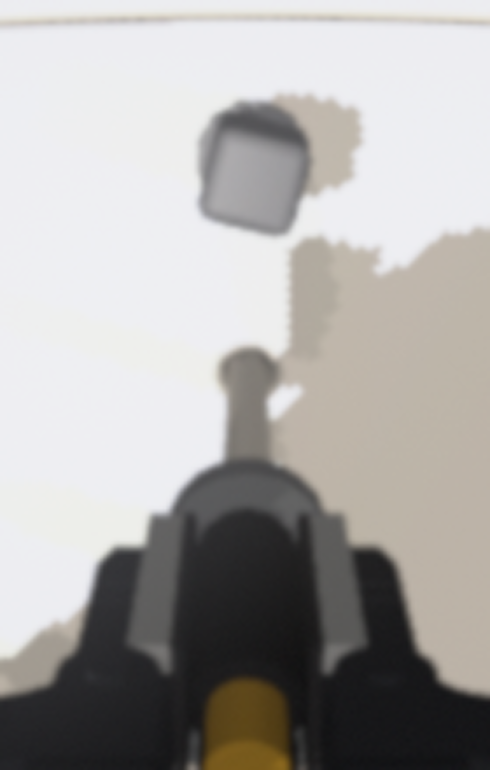

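Request:
{"op": "carry_out", "data": {
  "commands": [
    {"linear":[0,0,0.3],"angular":[0,0,0],"fingers":8},
    {"linear":[0,0,0.6],"angular":[0,0,0],"fingers":8},
    {"linear":[0,0,0.9],"angular":[0,0,0],"fingers":8},
    {"linear":[0,0,1.2],"angular":[0,0,0],"fingers":8},
    {"linear":[0,0,1.5],"angular":[0,0,0],"fingers":8},
    {"linear":[0,0,1.8],"angular":[0,0,0],"fingers":8},
    {"linear":[0,0,2.1],"angular":[0,0,0],"fingers":8},
    {"linear":[0,0,2.4],"angular":[0,0,0],"fingers":8},
    {"linear":[0,0,2.75],"angular":[0,0,0],"fingers":8},
    {"linear":[0,0,2.75],"angular":[0,0,0],"fingers":8},
    {"linear":[0,0,2.75],"angular":[0,0,0],"fingers":8},
    {"linear":[0,0,2.75],"angular":[0,0,0],"fingers":8}
  ]
}}

```text
time_s: 61.82
position: [678.2, -93.2, 123.4]
orientation: [0.92, 0.392, 0.0, -0.0]
ft_force: [2.4, 1.7, -1.2]
opening: 0.175
```

Request:
{"op": "carry_out", "data": {
  "commands": [
    {"linear":[0,0,0],"angular":[0,0,0],"fingers":45},
    {"linear":[0,0,0],"angular":[0,0,0],"fingers":45},
    {"linear":[0,0,0],"angular":[0,0,0],"fingers":45},
    {"linear":[0,0,0],"angular":[0,0,0],"fingers":45},
    {"linear":[0,0,0],"angular":[0,0,0],"fingers":45},
    {"linear":[0,0,-0.8],"angular":[0,0,0],"fingers":45},
    {"linear":[0,0,-2],"angular":[0,0,0],"fingers":45},
    {"linear":[0,0,-3.4],"angular":[0,0,0],"fingers":45},
    {"linear":[0,0,-4.8],"angular":[0,0,0],"fingers":45},
    {"linear":[0,0,-5.6],"angular":[0,0,0],"fingers":45},
    {"linear":[0,0,-5.6],"angular":[0,0,0],"fingers":45}
  ]
}}

```text
time_s: 62.73
position: [681.3, -94.0, 272.0]
orientation: [0.92, 0.392, 0.005, 0.003]
ft_force: [1.2, -0.5, 1.2]
opening: 0.525
```

```bash
python3 -c "
from go import *
plan((531.9,-244.5,240),46.2)
c,im=snap('wrist','w40')
c,im=snap('side','s40',(260,60,480,270),3.4)
c,im=snap('top','t40')"
```

```text
t 62.73 pos [681.269 -93.971 272.044] a 46.16 open 44.9 F [ 1.151 -0.451  1.207]
lin [-8.489 -0.151  1.225] ang [ 0.111 -0.074 -0.008] maxrows 5.143148483155981
```

View pics/w40.png

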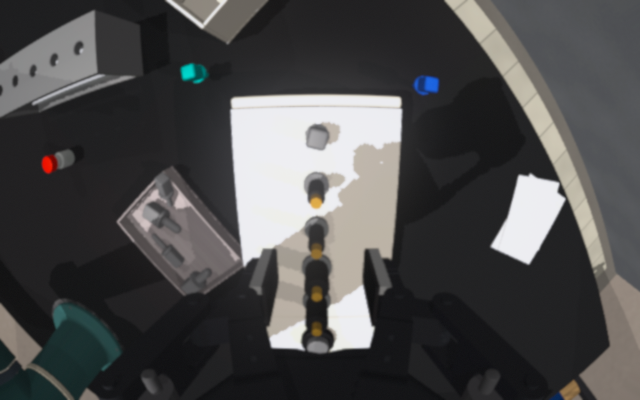

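View pics/s40.png

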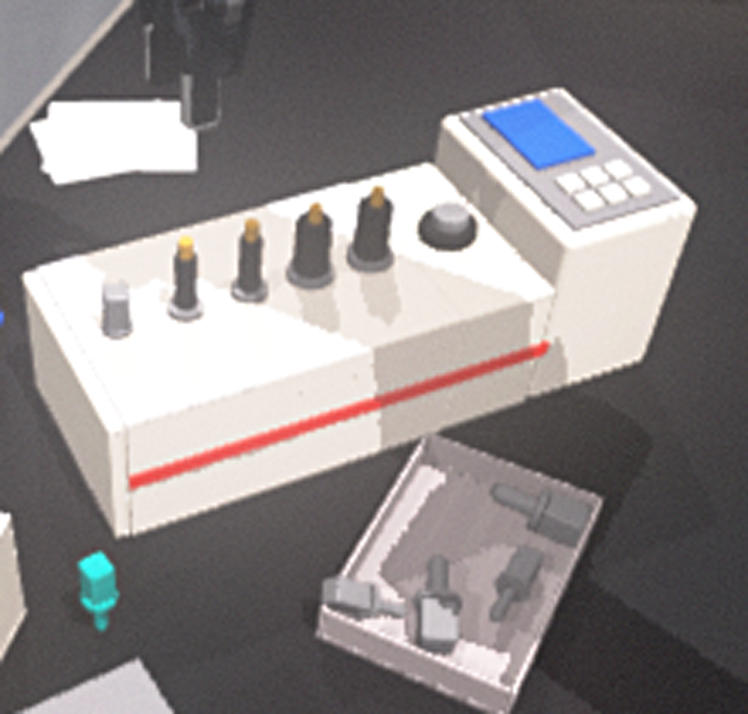

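View pics/t40.png

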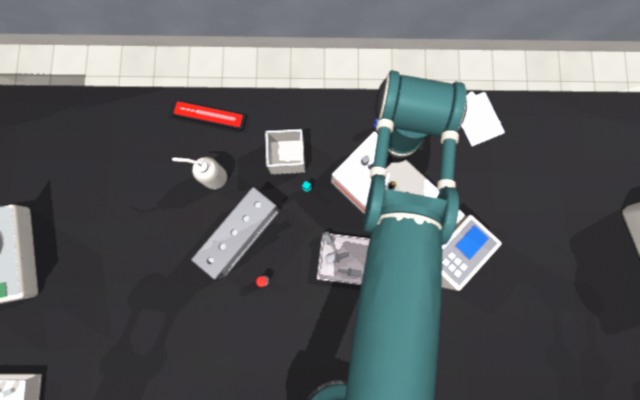

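```bash
python3 -c "
from go import *
im=cv2.imread('pics/full_s40.png')[:,:,::-1];crop(im,345,180,445,275,7,'pics/a.png')
im=cv2.imread('pics/full_w40.png')[:,:,::-1];crop(im,110,155,250,300,5,'pics/b.png')"
```

```text
(no output)
```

View pics/a.png

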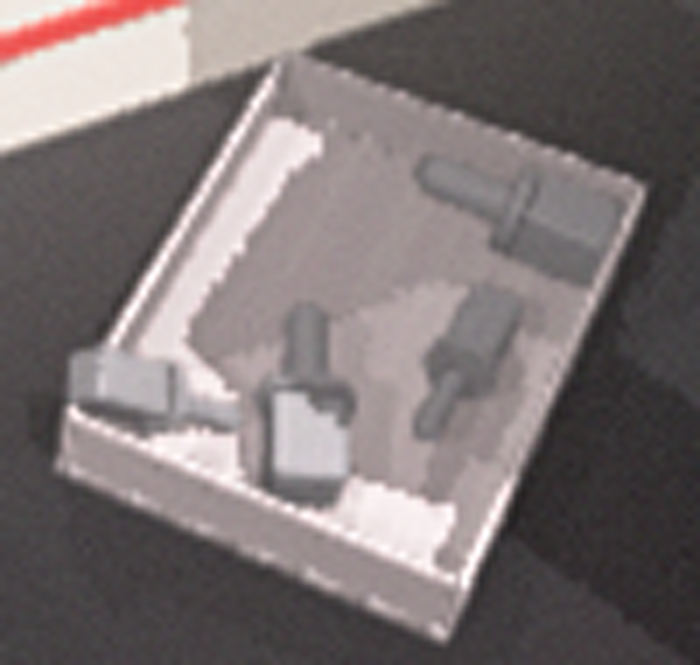

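View pics/b.png

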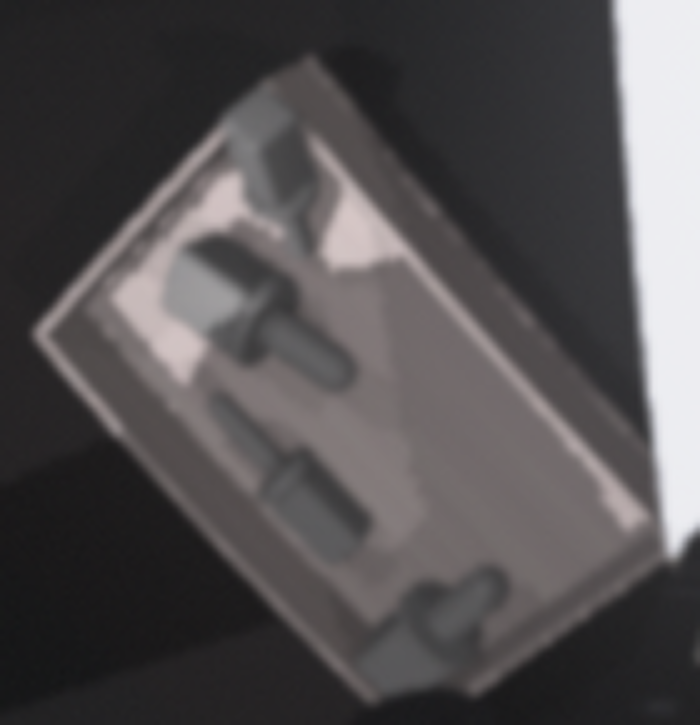

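```bash
python3 -c "
from go import *
import pickle
c=r.get_calibration('side');w=pickle.load(open('pics/w40.pkl','rb'))
S=lambda p:np.array(p)/7+[345,180]
C=[pix2z(c,S(p),30)[:2] for p in [(72,408),(280,60),(645,185),(465,585)]];print(C)
o=np.mean(C,0);ey=(C[0]-C[1]);ey/=np.linalg.norm(ey);ex=np.array([ey[1],-ey[0]])
print(o,ey,[( (q-o)@ex,(q-o)@ey) for q in C])
for z in (22,28,34):
  for n,q in (('s',pix2z(c,S((178,398)),z)),('w',pix2z(w,np.array((297,192))/5+[110,155],z,True))):
    print(z,n,q,(q[:2]-o)@ex,(q[:2]-o)@ey)
"
```

```text
[array([520.223,  52.422]), array([ 501.077, -116.404]), array([ 373.802, -107.331]), array([393.407,  68.998])]
[447.127 -25.579] [0.113 0.994] [(np.float64(63.84077493674142), np.float64(85.74085640030883)), (np.float64(63.84077493674141), np.float64(-84.16783609293775)), (np.float64(-63.64670707297063), np.float64(-89.49378895680023)), (np.float64(-64.0348428005122), np.float64(87.92076864942914))]
22 s [491.999  30.158  22.   ] 38.30581026745527 60.438074416105195
22 w [499.676  26.53   22.   ] 46.34214499050549 57.697617053666335
28 s [491.313  34.653  28.   ] 37.11704468732923 64.82713148943978
28 w [503.289  25.614  28.   ] 50.03527966952432 57.19518583198092
34 s [490.626  39.148  34.   ] 35.92827910720332 69.21618856277425
34 w [506.902  24.699  34.   ] 53.72841434854308 56.692754610295495
```

```bash
python3 go.py 532.8 -243.8 240 46.2
```

```text
t 62.88 pos [677.586 -93.328 263.486] a 46.16 open 45.0 F [-0.113  0.625 -0.053]
lin [-8.352 -0.007  0.943] ang [-0.009  0.005 -0.009] maxrows 5.039195462685723
```

Request:
{"op": "carry_out", "data": {
  "commands": [
    {"linear":[-0.8,0,0],"angular":[0,0,0],"fingers":0},
    {"linear":[-2,0,0],"angular":[0,0,0],"fingers":0},
    {"linear":[-3.2,0,0],"angular":[0,0,0],"fingers":0},
    {"linear":[-4.4,0,0],"angular":[0,0,0],"fingers":0},
    {"linear":[-5.6,0,0],"angular":[0,0,0],"fingers":0},
    {"linear":[-6.8,0,0],"angular":[0,0,0],"fingers":0},
    {"linear":[-7.9,0,0.3],"angular":[0,0,0],"fingers":0},
    {"linear":[-8.35,0,0.9],"angular":[0,0,0],"fingers":0},
    {"linear":[-8.35,0,1.8],"angular":[0,0,0],"fingers":0},
    {"linear":[-8.35,0,2.7],"angular":[0,0,0],"fingers":0},
    {"linear":[-8.35,0,3.4],"angular":[0,0,0],"fingers":0},
    {"linear":[-8.35,0,3.4],"angular":[0,0,0],"fingers":0}
  ]
}}

```text
time_s: 63.88
position: [528.6, -241.8, 171.6]
orientation: [0.92, 0.392, -0.004, -0.005]
ft_force: [-0.0, 0.7, -1.1]
opening: 0.004
```

Request:
{"op": "carry_out", "data": {
  "commands": [
    {"linear":[0,0,0],"angular":[0,0,0],"fingers":0},
    {"linear":[0,0,0],"angular":[0,0,0],"fingers":0},
    {"linear":[0,0,0],"angular":[0,0,0],"fingers":0},
    {"linear":[0,0,0],"angular":[0,0,0],"fingers":0},
    {"linear":[0,0,0],"angular":[0,0,0],"fingers":0}
  ]
}}

```text
time_s: 64.3
position: [534.2, -244.1, 180.4]
orientation: [0.92, 0.392, 0.001, 0.001]
ft_force: [-0.4, -0.5, -0.4]
opening: 0.001
```

```bash
python3 -c "
from go import *
plan((532.8,-243.8,130),46.2)
c,im=snap('wrist','w41')
c,im=snap('side','s41',(260,60,480,270),3.4)"
```

```text
t 64.3 pos [ 534.223 -244.15   180.351] a 46.17 open 0.1 F [-0.401 -0.523 -0.428]
lin [-0.031 -0.055  2.014] ang [ 0.022 -0.008 -0.006] maxrows 1.2079643500694768
```

View pics/w41.png

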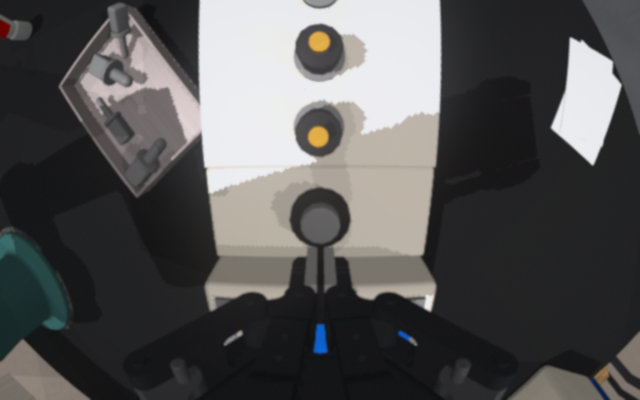

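View pics/s41.png

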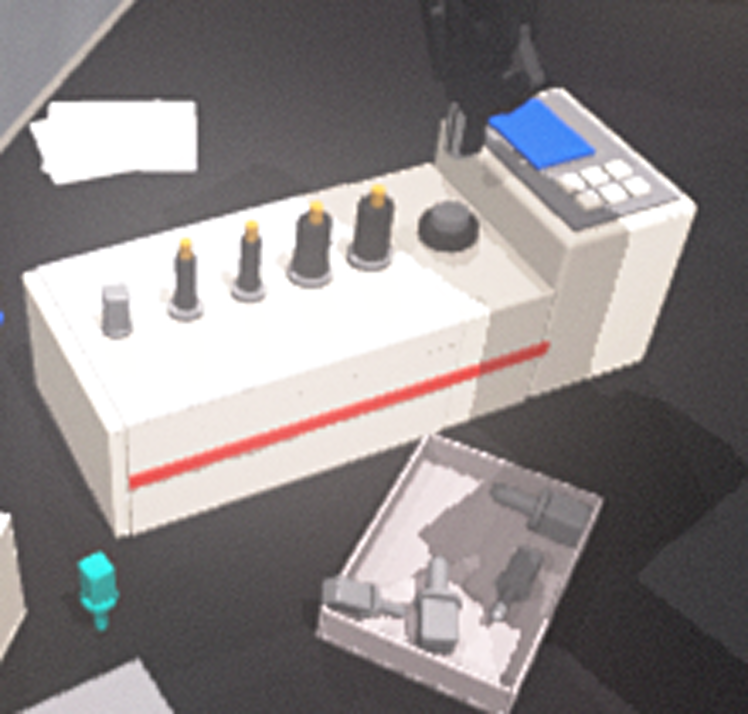

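Request:
{"op": "carry_out", "data": {
  "commands": [
    {"linear":[-0.02,-0.03,0.7],"angular":[0,0,0],"fingers":0},
    {"linear":[-0.02,-0.03,1.4],"angular":[0,0,0],"fingers":0},
    {"linear":[-0.02,-0.03,1.9],"angular":[0,0,0],"fingers":0},
    {"linear":[-0.02,-0.03,1.9],"angular":[0,0,0],"fingers":0},
    {"linear":[-0.02,-0.03,1.9],"angular":[0,0,0],"fingers":0},
    {"linear":[-0.02,-0.03,1.9],"angular":[0,0,0],"fingers":0},
    {"linear":[-0.02,-0.03,1.9],"angular":[0,0,0],"fingers":0}
  ]
}}

```text
time_s: 64.98
position: [533.2, -244.0, 132.5]
orientation: [0.92, 0.392, 0.001, 0.001]
ft_force: [0.3, 0.7, 0.1]
opening: 0.003
```

Request:
{"op": "carry_out", "data": {
  "commands": [
    {"linear":[0,0,0.1],"angular":[0,0,0],"fingers":0},
    {"linear":[0,0,0.2],"angular":[0,0,0],"fingers":0},
    {"linear":[0,0,0.3],"angular":[0,0,0],"fingers":0},
    {"linear":[0,0,0.35],"angular":[0,0,0],"fingers":0},
    {"linear":[0,0,0.4],"angular":[0,0,0],"fingers":0},
    {"linear":[0,0,0.42],"angular":[0,0,0],"fingers":0},
    {"linear":[0,0,0.42],"angular":[0,0,0],"fingers":0},
    {"linear":[0,0,0.42],"angular":[0,0,0],"fingers":0}
  ]
}}

```text
time_s: 65.65
position: [533.6, -244.3, 125.7]
orientation: [0.92, 0.392, 0.001, 0.001]
ft_force: [-7.4, 3.4, 22.8]
opening: -0.003
```

```bash
python3 -c "
from go import *
plan((532.8,-243.8,130),46.2)
c,im=snap('wrist','w42');crop(im,240,150,400,320,4,'pics/w42c.png')
c,im=snap('side','s42',(360,70,440,150),8)"
```

```text
t 65.65 pos [ 533.626 -244.258  125.716] a 46.16 open -0.2 F [-7.378  3.435 22.838]
lin [-0.01  -0.036 -0.171] ang [ 0.029 -0.009 -0.007] maxrows 0.10519115611026916
```

View pics/w42c.png

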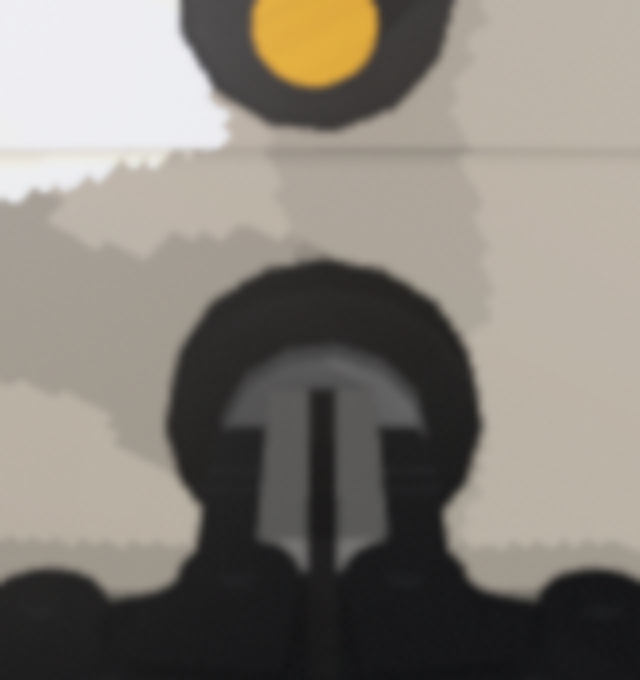

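View pics/s42.png

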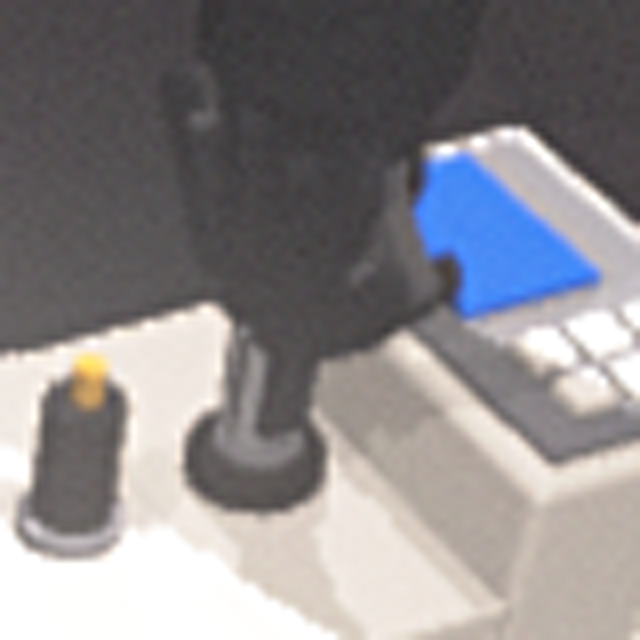

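Request:
{"op": "carry_out", "data": {
  "commands": [
    {"linear":[0,0,-0.1],"angular":[0,0,0],"fingers":0},
    {"linear":[0,0,-0.12],"angular":[0,0,0],"fingers":0},
    {"linear":[0,0,-0.12],"angular":[0,0,0],"fingers":0},
    {"linear":[0,0,-0.12],"angular":[0,0,0],"fingers":0}
  ]
}}

```text
time_s: 66.08
position: [533.5, -244.2, 126.0]
orientation: [0.92, 0.392, 0.001, 0.001]
ft_force: [-2.1, 0.9, 9.0]
opening: -0.005
```

Request:
{"op": "carry_out", "data": {
  "commands": [
    {"linear":[0,0,-0.04],"angular":[0,0,0],"fingers":0},
    {"linear":[0,0,-0.04],"angular":[0,0,0],"fingers":0},
    {"linear":[0,0,-0.04],"angular":[0,0,0],"fingers":0}
  ]
}}

```text
time_s: 66.33
position: [533.5, -244.2, 126.0]
orientation: [0.92, 0.392, 0.001, 0.001]
ft_force: [0.1, -0.5, 6.4]
opening: -0.001
```

Request:
{"op": "carry_out", "data": {
  "commands": [
    {"linear":[0,0,-0.04],"angular":[0,0,0],"fingers":0},
    {"linear":[0,0,-0.04],"angular":[0,0,0],"fingers":0},
    {"linear":[0,0,-0.04],"angular":[0,0,0],"fingers":0}
  ]
}}

```text
time_s: 66.58
position: [533.4, -244.1, 126.5]
orientation: [0.92, 0.392, 0.001, 0.001]
ft_force: [2.7, 0.2, 4.5]
opening: 0.002
```

Request:
{"op": "carry_out", "data": {
  "commands": [
    {"linear":[0,0,-0.04],"angular":[0,0,0],"fingers":0},
    {"linear":[0,0,-0.04],"angular":[0,0,0],"fingers":0},
    {"linear":[0,0,-0.04],"angular":[0,0,0],"fingers":0}
  ]
}}

```text
time_s: 66.83
position: [533.1, -244.0, 127.3]
orientation: [0.92, 0.392, 0.0, 0.0]
ft_force: [3.3, -1.6, 3.5]
opening: -0.001
```

Request:
{"op": "carry_out", "data": {
  "commands": [
    {"linear":[0,0,-0.04],"angular":[0,0,0],"fingers":0},
    {"linear":[0,0,-0.04],"angular":[0,0,0],"fingers":0},
    {"linear":[0,0,-0.04],"angular":[0,0,0],"fingers":0}
  ]
}}

```text
time_s: 67.08
position: [532.5, -243.7, 127.9]
orientation: [0.92, 0.392, -0.0, -0.0]
ft_force: [2.6, -1.1, 3.3]
opening: -0.001
```

Request:
{"op": "carry_out", "data": {
  "commands": [
    {"linear":[0,0,-0.3],"angular":[0,0,0],"fingers":0},
    {"linear":[0,0,-1],"angular":[0,0,0],"fingers":0},
    {"linear":[0,0,-2.2],"angular":[0,0,0],"fingers":0},
    {"linear":[0,0,-3.6],"angular":[0,0,0],"fingers":0},
    {"linear":[0,0,-5],"angular":[0,0,0],"fingers":0},
    {"linear":[-1,1,-5.6],"angular":[0,0,0],"fingers":30},
    {"linear":[-2,2,-5.6],"angular":[0,0,0],"fingers":30},
    {"linear":[-2.5,2,-5.6],"angular":[0,0,0],"fingers":30},
    {"linear":[-2.5,2,-5.6],"angular":[0,0,0],"fingers":30},
    {"linear":[-2.5,2,-5.6],"angular":[0,0,0],"fingers":30},
    {"linear":[-2.5,2,-5.6],"angular":[0,0,0],"fingers":30},
    {"linear":[-2.5,2,-5.6],"angular":[0,0,0],"fingers":30}
  ]
}}

```text
time_s: 68.08
position: [524.8, -321.9, 266.8]
orientation: [0.92, 0.392, -0.001, -0.001]
ft_force: [0.3, 0.3, 0.5]
opening: 0.353
```

```bash
python3 -c "
from go import *
plan((532.8,-243.8,130),46.2)
c,im=snap('side','s43');crop(im,260,60,460,280,3.4,'pics/s43c.png')
c,im=snap('wrist','w43')"
```

```text
t 68.08 pos [ 524.751 -321.922  266.814] a 46.2 open 30.1 F [0.257 0.282 0.469]
lin [ 2.479 -1.913  5.478] ang [-0.035  0.     0.001] maxrows 3.783043391435671
```

View pics/s43c.png

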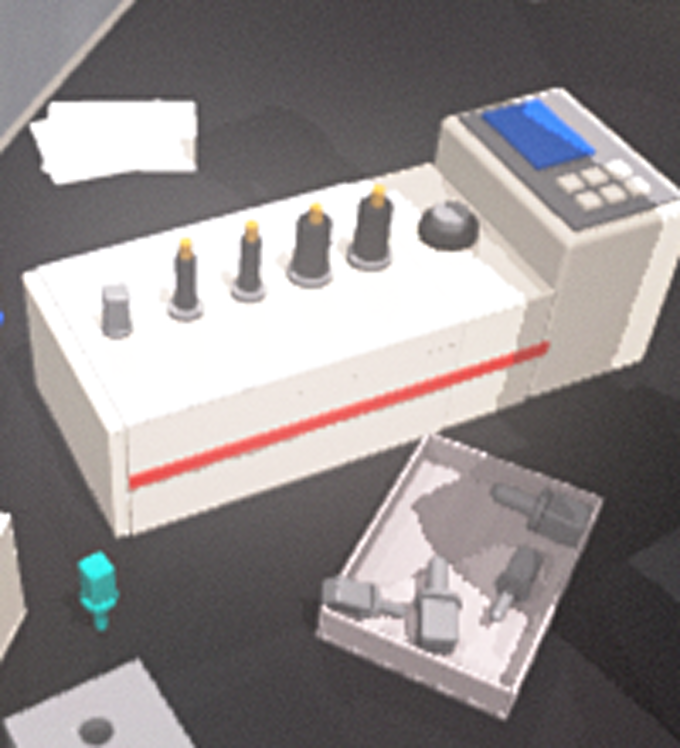

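View pics/w43.png

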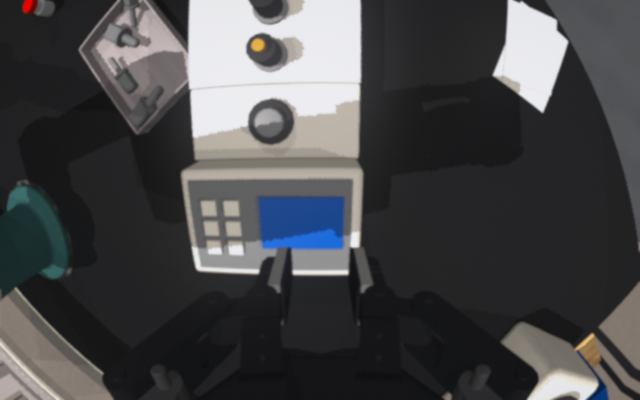

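View pics/s43.png

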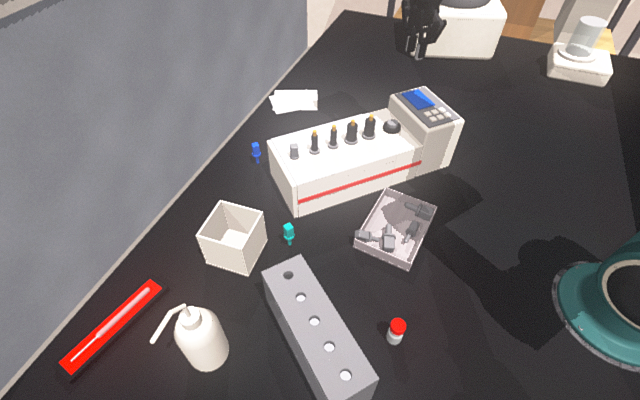

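```bash
python3 -c "
from plant import r
print(r.sign_off())"
```

```text
the job is handed in; nothing more can be done
None
```

The job is handed in at about 68 s of the 210 s allowed; the hand-in gave no verdict.

- **Probes:** the stand held four. The two thick ones are in ports 1 and 2 and the two slim ones in ports 3 and 4. In the last pictures all four stand upright with their collars on the deck, and each was let go at the height it was gripped at in the stand.
- **Plugs:** the four removed plugs are inside the tray, and port 5 still has its plug. One narrow plug fell against the tray's edge with its knob over the rim. I measured its origin at about 43 mm and 60 mm from the tray centre, which is inside the limits, and left it there.
- **Start key:** I pressed it after all the probes were in. The force rose past its 5 N bottoming load to 23 N. It then fell along the spring's slope as I backed off, so the key went fully down. It stood up again in the last picture.
- **Height reading:** the key bottomed at a tool height reading of about 126 mm where 122 mm was expected, so the height reading was off by about 4 mm at the key. I did not trace the cause. The seating checks compare readings with each other, so an offset common to them all would not affect them.
- **Everything else:** the bottle, cup, vial and the blue and turquoise look-alikes look unmoved in the pictures, and the gripper was clear of everything.

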